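# Make the hob station ready and start it

## Task

Make the hob station ready for service: swing the saucepan's handle in from over the hob's front edge, leaving the pan standing on its zone without lifting it, so that the handle lies over the hob along its front, inside the edges and clear of the skillet; and stand every seasoning tin upright in a lane of the sloped rack, slid all the way down against the back stop. Once all that is done, press the hob's start button fully down and let it go; leave the skillet and everything else as it is.

Things in the scene. Friction and masses are not known exactly. Their poses are not given: they have to be found in the camera images.
- hob: Two-zone countertop hob, fixed: steel box 360 mm deep (x) by 400 mm wide (y), 40 mm high, black top. Origin at the centre of its underside; its own x points from its front edge (at x = -180 mm, the robot's side) to its back, y to its left. Its place and turn vary.
- pan_zone (a point): Centre of the hob's front-left cooking zone, on the top surface (1 mm above it), where the saucepan stands; in the hob's frame at x -75, y +95 mm.
- saucepan_mid (a point): Loose aluminium saucepan, about 0.75 kg, 150 mm outside diameter, 85 mm tall, 136 mm foot, standing on the front-left zone. This point lies on its axis, half-way up (42.5 mm above its underside). Its own -x axis points along the handle.
- saucepan_handle (a point): Middle of the saucepan's black handle, 140 mm from the pan's axis, 70 mm above the pan's underside (110 mm above the table). The handle is a straight level bar 18 mm wide and 12 mm thick, from the pan wall to 205 mm from the axis. At the start it juts out over the hob's front edge.
- saucepan_tip (a point): Free end of the saucepan's handle, 205 mm from the pan's axis.
- skillet: Neighbouring dark steel skillet on the hob's back-right zone, 160 mm diameter, 42 mm tall, its own handle (to 205 mm from its axis, 34 mm above its underside) pointing to the hob's left behind the saucepan. Origin at the centre of its underside; its -x axis points along its handle. To be left alone.
- rack: Fixed steel sloped rack, 190 by 244 mm, with 4 straight lanes side by side, open at the top and at the upper (robot's) end. Floor 170 mm long, sloping 10 degrees down to the back stop. Lanes 56 mm wide inside; walls between them 4 mm thick, 22 mm high (outer walls 30 mm). Things do not slide down by themselves: push them. Origin: centre of its underside, x level towards the stop.
- rack_stop (a point): Middle of the lower end of the rack's sloped floor, at the face of the back stop, which stands 38 mm above the floor. Its x axis runs down the slope (10 degrees below level) into the stop, y across the lanes, z square to the floor. The floor lies at x = -170 to 0, z = 0 mm; lane centres at y = -90, -30, +30, +90 mm.
- start (a joint): Spring start button of the hob, travel in m: 0 up, 0.006 fully down; fully down takes 5 N; springs back.
- start_top (a point): Top centre of the grey start button, 28 mm across, on a black housing at the front-right corner of the hob; it is pressed straight down.
- tin1_mid (a point): Squat seasoning tin: plain aluminium cylinder 50 mm across, 46 mm tall with a black cap and a heavy base, about 0.18 kg, standing on the table at the start. This point is its centre, half-way up; its z axis runs up it. None when absent from this start (3 or 4 are present).
- tin2_mid (a point): Squat seasoning tin: plain aluminium cylinder 50 mm across, 46 mm tall with a black cap and a heavy base, about 0.18 kg, standing on the table at the start. This point is its centre, half-way up; its z axis runs up it. None when absent from this start (3 or 4 are present).
- tin3_mid (a point): Squat seasoning tin: plain aluminium cylinder 50 mm across, 46 mm tall with a black cap and a heavy base, about 0.18 kg, standing on the table at the start. This point is its centre, half-way up; its z axis runs up it. None when absent from this start (3 or 4 are present).
- tin4_mid (a point): Squat seasoning tin: plain aluminium cylinder 50 mm across, 46 mm tall with a black cap and a heavy base, about 0.18 kg, standing on the table at the start. This point is its centre, half-way up; its z axis runs up it. None when absent from this start (3 or 4 are present).
- can: Bystander: plain steel food can, 74 mm across, 110 mm tall, loose; leave it alone. Origin at the centre of its underside.
- squeeze: Bystander: clear squeeze bottle, 60 mm across, 190 mm tall, loose; leave it alone. Origin at the centre of its underside.
- mug: Bystander: white mug, 76 mm across, 85 mm tall, loose; leave it alone. Origin at the centre of its underside.
- bowl: Bystander: steel bowl, 100 mm across, 50 mm tall, loose; leave it alone. Origin at the centre of its underside.
Mind the look-alikes: they are no part of the job. Leave any green or red look-alike of the part that bears tin1_mid alone.

How it is judged:
By the outcome, as a careful person would: the job done as asked, in the order asked, and still so for the second after the job is handed in, with the robot touching nothing.
Of tin1, tin2, tin3, tin4 only 3 to 4 are there at a start; the rules pass over those that are not, and their reading is None.
At some moment in a run one of tin1, tin2, tin3, tin4 may be knocked a few centimetres aside while the robot is not near it.
It also fails if it takes over 210 s, if anything falls off the work surface, if the arm or the gripper's body presses on something with over 40 N, if the wrist force passes 120 N, or if a joint passes its speed limit or range.

## Robot

A 6-joint arm with a two-finger parallel gripper is mounted at the origin on the work surface. World frame = base frame: x ahead of the robot, y to its left, z up, the work surface at z = 0. Lengths are in mm, angles in rad, forces in N, time in s.
With the tool pointing down it reaches from about 300 to 875 mm from the base axis. Payload 6.4 kg.
Tool frame: the origin (TCP) lies midway between the tips of the shut fingers; the grasp point (between the pads) lies bot.grip_depth behind it (bot.grip_depth is the distance from the TCP to the grasp point, in mm); z points along the fingers, y is the direction in which the jaws open and shut (so a half turn about z gives the same grasp; the last joint's range is limited). The gripper opens to 88 mm and grips with 3 to 60 N. Pads are 18 mm wide; open, the fingers measure 123 mm over their backs; the gripper's body (75 mm by 187 mm) begins 45 mm behind the grasp point.
Start: joints at [1.101, 0.181, 1.607, -0, 1.354, -0.206], TCP at [149.919, 555.126, 205.914] pointing down, gripper open.
Joint ranges: [-2.99, 2.99], [-0.89, 2.07], [0.3, 2.58], [-1.14, 4.28], [0, 2.63], [-3.12, 3.12]. Speed limits (rad/s): [2.57, 2.57, 3.01, 3.14, 3.14, 3.14].

## Interface

Orientations are given as a 3x3 rotation matrix whose columns are the frame's x, y, z axes.
In Python, from rig import bot gives the robot as it stands.
- The arm moves only by the tool jog_arm, never from a script. Its argument "commands" is a list of rows, each a list of 7 numbers: the turn, a rotation vector about the tool's x, y, z in rad, then the shift along the tool's x, y, z in mm, then the finger opening in mm, from 0 to 88.1. A call has 1 to 5 rows; each row shifts and turns the pose as measured when the row begins, along the tool's axes as they then stand; what a row does not reach is not made up. A row lasts 1/8 s, in which the tool goes at most 62.5 mm and 10.7 degrees, less where a joint would pass 70% of its speed; a pose out of reach is approached as far as the arm can. A call is refused whole if a number of a shift passes 62.5 or a number of a turn 0.188, either way. A call with a gripper value outside its range is refused whole. The fingers move at their own pace and stop on an object; "grip_force" is the grip in N (left out, the last holds). Time passes only in rows, so rows that do not move let the fingers close. It gives the time, the measured TCP pose, the force and the opening at its end, in the units of the state.
- bot.sense(): the state, without advancing time (a new reading comes with each control period).
- bot.snapshot(name): name is "scene" or "top" or "wrist"; returns a dict with "color" (480x640x3 uint8, red, green, blue), "intrinsics" (3x3 intrinsics, pixels), "extrinsics" (4x4, takes a point from camera to world coordinates). Camera axes: x right, y up, looking along -z (the intrinsics and any distortion apply to the point x, -y, -z); pixel columns grow to the right and rows downward; lengths in mm; the calibration is good to about 2 mm. A picture is of the moment at which its call begins. There is no depth.
- bot.close_job(): hands the job in, once; it reports no verdict.
Trained networks look in a picture, given as the dict that the camera call returned (one of the last four; its "shot" number tells which), for a name from the list of things; names that differ only in an ending like _2 or _b are one class to them, and where a whole thing is asked for, a point or a joint stands for the part that bears it (a point fixed in the world has none). Each returns a list of dicts, best first, with "score" (0 to 1); they miss things now and then, are a little off and sometimes report something else, mostly with a low value. They report only what shows in the picture. A call takes as long as a camera call. They do not tell look-alikes from the thing itself.
- bot.silhouettes(picture, thing): "mask" (480x640 bool, what is visible of it) and "bbox" ([centre column, centre row, width, height] in pixels, round what is visible of it).
- bot.tip_of(picture, thing): "xy" ([column, row] in pixels: a listed point, or the origin of a listed thing).
The state is a dict: "time_s": time; "joint_pos": joint angles; "joint_vel": joint speeds; "tau": joint torques, N m; "eef_pos": TCP position; "tcp_rot": TCP orientation; "force": force on the tool from outside, world axes, zero at the start; "wrist_torque": the same for the moment, N m; "grip_width": finger opening in mm.
Only numpy, scipy, OpenCV 4.12 (cv2) and the standard library are available. Lean on these libraries where they do the work, as an engineer would, in place of code of your own. Each camera call takes 0.05 s, during which the arm holds its last target.

## Working session

There is one attempt and no reset: what is moved stays moved. The work goes in short steps, Python scripts to look and compute and a tool call to move; the robot and the scene stay as the last step left them, time stands still between calls to the robot, and variables do not carry over. Pictures are saved under pics/ and viewed, and the job is handed in when it is done.

Besides the shell and the picture viewer there is one more tool, called after "Emit:" as name(argument=value, ...), one argument or row to a line, values as JSON. jog_arm: Moves the arm, as the interface text tells. Its arguments: {"type":"object","properties":{"commands":{"type":"array"},"grip_force":{"type":"number"}},"required":["commands"]}

```bash
ls; mkdir -p pics
cat > h.py <<'E'
import numpy as np, cv2
from rig import bot
def save(p,n,crop=None,scale=1):
    c=p["color"][:,:,::-1]
    if crop: c=c[crop[1]:crop[3],crop[0]:crop[2]]
    if scale!=1: c=cv2.resize(c,None,fx=scale,fy=scale,interpolation=cv2.INTER_CUBIC)
    cv2.imwrite("pics/"+n,c)
def ray(p,uv):
    K=np.array(p["intrinsics"]);E=np.array(p["extrinsics"])
    d=np.linalg.inv(K)@np.array([uv[0],uv[1],1.]); d=np.array([d[0],-d[1],-d[2]])
    return E[:3,3],E[:3,:3]@d
def at(p,uv,z):
    o,d=ray(p,uv); return o+d*(z-o[2])/d[2]
def proj(p,X):
    K=np.array(p["intrinsics"]);E=np.array(p["extrinsics"])
    c=E[:3,:3].T@(np.array(X,float)-E[:3,3]); c=np.array([c[0],-c[1],-c[2]]); q=K@c; return q[:2]/q[2]
E
python3 - <<'E'
from h import *
s=bot.sense(); print({k:np.round(v,3).tolist() for k,v in s.items()}, bot.grip_depth)
a=bot.snapshot("scene");b=bot.snapshot("top")
save(a,"s0.png");save(b,"t0.png")
for p in(a,b): print(p["intrinsics"],np.round(p["extrinsics"],3).tolist(), [k for k in p])
np.set_printoptions(precision=1,suppress=True)
for n in ["hob","pan_zone","saucepan_mid","saucepan_handle","saucepan_tip","skillet","rack","rack_stop","start_top","tin1_mid","can","squeeze","mug","bowl"]:
    z={"hob":0,"pan_zone":41,"saucepan_mid":83.5,"saucepan_handle":110,"saucepan_tip":110,"skillet":41,"rack_stop":15,"start_top":50,"tin1_mid":23}.get(n,0)
    for nm,p in(("scene",a),("top",b)):
        for r in bot.tip_of(p,n): print(n,nm,np.array(r["xy"]),round(r["score"],2),at(p,r["xy"],z))
E
```

```text
pics
{'time_s': 0.0, 'joint_pos': [1.101, 0.182, 1.608, -0.0, 1.354, -0.206], 'joint_vel': [0.0, 0.0, 0.0, 0.002, 0.001, -0.001], 'tau': [-0.0, -43.388, -34.183, 0.07, 0.039, -0.0], 'eef_pos': [149.632, 554.572, 205.019], 'tcp_rot': [[-0.965, 0.261, -0.001], [0.261, 0.965, -0.002], [0.0, -0.002, -1.0]], 'force': [-0.377, 0.344, -0.55], 'wrist_torque': [-0.001, -0.006, -0.05], 'grip_width': 87.968} 18.700000000000003
[[501.52549713   0.         321.82665914]
 [  0.         501.52549713 247.97814172]
 [  0.           0.           1.        ]] [[-0.0, -0.806, 0.592, 1263.759], [1.0, -0.006, -0.008, -11.931], [0.01, 0.592, 0.806, 1083.628], [0.0, 0.0, 0.0, 1.0]] ['color', 'intrinsics', 'extrinsics', 'shot']
[[520.90174179   0.         318.59105976]
 [  0.         520.90174179 244.6413962 ]
 [  0.           0.           1.        ]] [[-0.024, 0.996, -0.084, 462.585], [-1.0, -0.022, 0.02, 7.891], [0.018, 0.085, 0.996, 1194.977], [0.0, 0.0, 0.0, 1.0]] ['color', 'intrinsics', 'extrinsics', 'shot']
hob scene [413.7 293.6] 0.63 [607.9 230.7   0. ]
hob scene [293.7 292.8] 0.47 [607.5 -71.5   0.
[... 1461 characters left out ...]
9] 0.57 [513.3 -87.1  23. ]
tin1_mid top [441.5 367.6] 0.65 [ 281.1 -282.5   23. ]
tin1_mid top [345.2 258.8] 0.61 [528.1 -75.1  23. ]
tin1_mid top [278.1 288.8] 0.58 [464.3  77.2  23. ]
tin1_mid top [326.8 333.2] 0.57 [363.2 -29.4  23. ]
can scene [245.9 342.5] 0.79 [ 744.3 -179.3    0. ]
can top [387.5 165.3] 0.97 [ 746.  -181.9    0. ]
squeeze scene [299.9 372.3] 0.84 [817.3 -50.5   0. ]
squeeze top [326.6 141.2] 0.87 [806.2 -40.9   0. ]
mug scene [266.8 211.9] 0.84 [ 341.6 -156.4    0. ]
mug top [387.9 337.4] 0.84 [ 348.3 -168.8    0. ]
bowl scene [179.5 333.6] 0.93 [ 722.1 -338.8    0. ]
bowl scene [434.1 177.5] 0.21 [201.9 336.    0. ]
bowl top [456.2 175.4] 0.79 [ 718.8 -342.3    0. ]
```

View pics/s0.png

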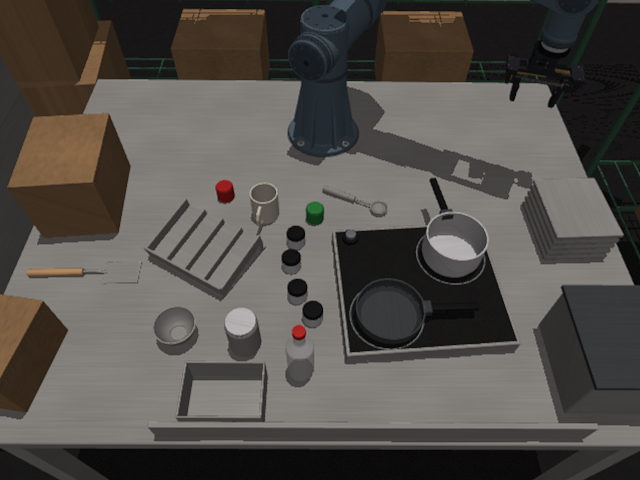

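View pics/t0.png

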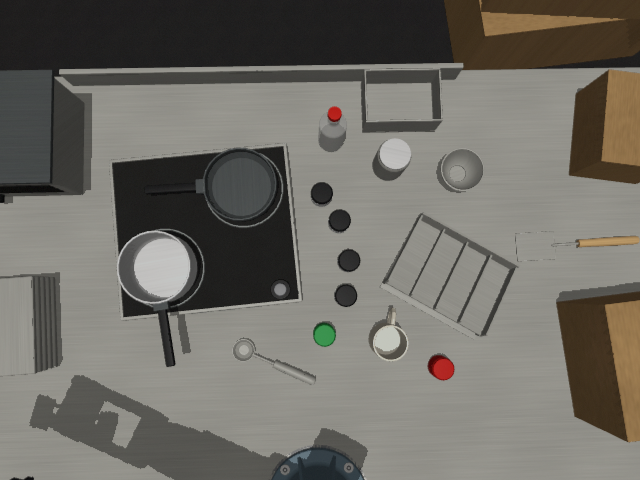

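The top view shows four black-capped tins at about (322,193), (340,220), (348,260) and (346,295), with green and red look-alikes. The hob's corners are near (112,161), (286,146), (300,300) and (123,318), the rack is at (450,275), and the pan handle points to (170,365).

Run:
```python
from h import *
np.set_printoptions(precision=1,suppress=True)
b=bot.snapshot("top");a=bot.snapshot("scene")
save(b,"rack.png",(370,200,530,350),5); save(b,"hob.png",(100,130,310,380),2.4); save(a,"racks.png",(130,180,290,310),5)
def blobs(p,roi,z,f):
    x0,y0,x1,y1=roi; c=p["color"][y0:y1,x0:x1].max(axis=2)
    m=(c<45).astype(np.uint8); n,l,st,ce=cv2.connectedComponentsWithStats(m)
    for i in range(1,n):
        if st[i,4]>60: uv=ce[i]+[x0,y0]; print(f,uv,st[i],at(p,uv,z))
blobs(b,(305,175,365,312),46,"top"); blobs(a,(270,220,330,325),46,"scene")
for nm,p in(("t",b),("s",a)):
  for r in bot.silhouettes(p,"hob")[:1]+bot.silhouettes(p,"rack")[:1]:
    m=r["mask"].astype(np.uint8); cs,_=cv2.findContours(m,0,2); c=max(cs,key=cv2.contourArea)
    hh=cv2.convexHull(c); ap=cv2.approxPolyDP(hh,5,True)[:,0]; print(nm,r["score"],ap.tolist())
    for z in(0,40): print(z,[np.round(at(p,q,z)[:2]).tolist() for q in ap])
```

```text
top [321.5 193. ] [  6   8  22  21 362] [675.1 -24.6  46. ]
top [339.7 219.4] [ 24  35  22  22 307] [614.8 -63.6  46. ]
top [349.4 258.1] [ 33  75  22  22 148] [528.3 -82.8  46. ]
top [345.1 294.9] [ 30 109  22  23  93] [447.3 -70.9  46. ]
scene [295.5 233.4] [ 17   6  18  16 229] [454.  -70.4  46. ]
scene [290.7 257.2] [ 12  29  19  17 252] [530.6 -80.   46. ]
scene [297.  287.4] [ 18  59  19  18 280] [620.2 -61.5  46. ]
scene [312.5 310.1] [ 33  81  20  19 310] [682.5 -23.3  46. ]
t 0.8 [[285, 144], [301, 300], [169, 314], [116, 254], [109, 161]]
0 [[801.0, 57.0], [438.0, 27.0], [413.0, 326.0], [552.0, 447.0], [769.0, 465.0]]
40 [[790.0, 55.0], [439.0, 26.0], [415.0, 316.0], [549.0, 432.0], [759.0, 449.0]]
t 0.78 [[422, 213], [518, 265], [486, 334], [468, 336], [380, 286]]
0 [[632.0, -258.0], [506.0, -476.0], [350.0, -394.0], [347.0, -352.0], [465.0, -155.0]]
40 [[626.0, -249.0], [504.0, -460.0], [354.0, -380.0], [351.0, -340.0], [465.0, -149.0]]
s 0.82 [[332, 231], [418, 224], [487, 248], [519, 343], [512, 350], [346, 361]]
0 [[409.0, 27.0], [382.0, 267.0], [464.0, 444.0], [742.0, 465.0], [760.0, 445.0], [789.0, 55.0]]
40 [[440.0, 26.0], [415.0, 257.0], [493.0, 427.0], [761.0, 448.0], [779.0, 428.0], [807.0, 52.0]]
s 0.87 [[184, 199], [258, 235], [264, 245], [223, 297], [151, 259], [144, 248]]
0 [[295.0, -398.0], [424.0, -175.0], [458.0, -156.0], [621.0, -247.0], [507.0, -450.0], [471.0, -476.0]]
40 [[331.0, -383.0], [455.0, -169.0], [488.0, -151.0], [645.0, -239.0], [534.0, -434.0], [500.0, -458.0]]
```

View pics/rack.png

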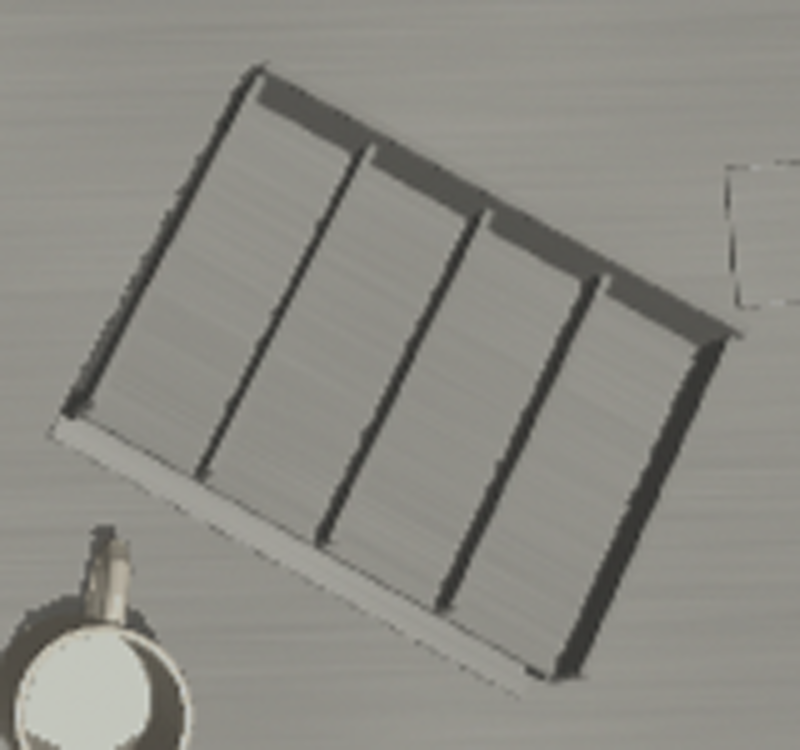

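View pics/racks.png

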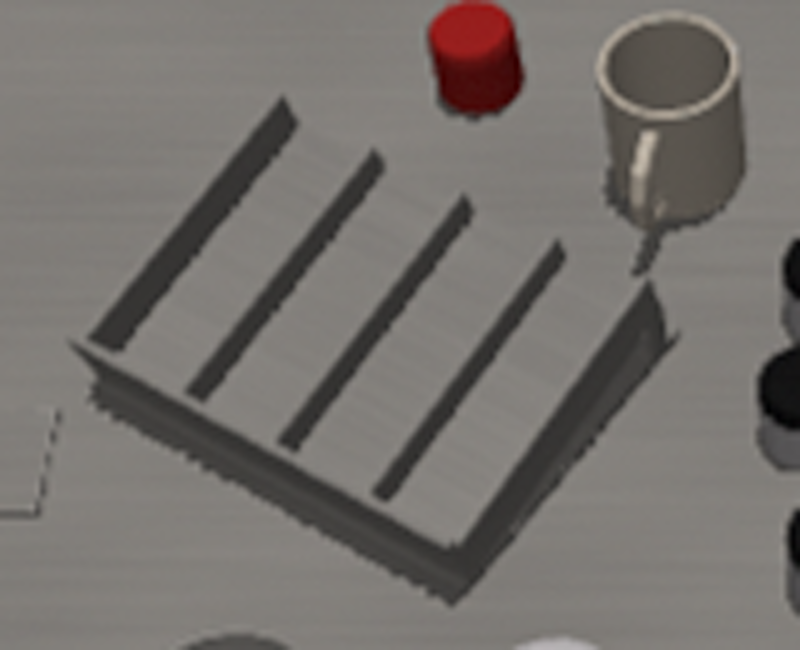

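View pics/hob.png

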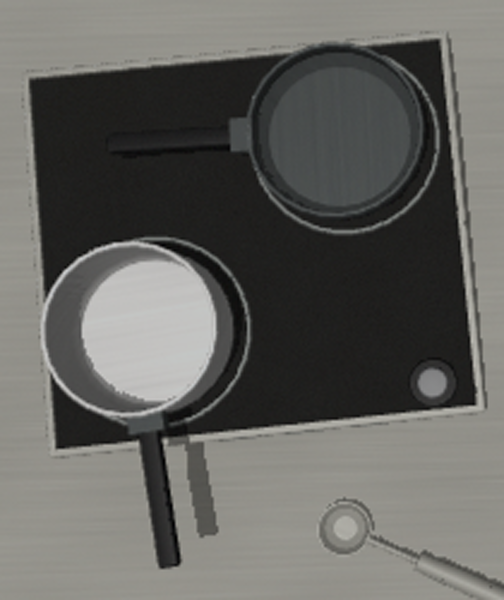

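```bash
cat > rk.py <<'E'
from h import *
def rackR(yaw):
    c,s=np.cos(yaw),np.sin(yaw); t=np.radians(10)
    x=np.array([c*np.cos(t),s*np.cos(t),-np.sin(t)]); y=np.array([-s,c,0]); return np.c_[x,y,np.cross(x,y)]
E
python3 - <<'E'
from rk import *
from scipy.optimize import least_squares
np.set_printoptions(precision=2,suppress=True)
b=bot.snapshot("top");a=bot.snapshot("scene")
T=lambda u,v:(370+u/5-.4,200+v/5-.4); S=lambda u,v:(130+u/5-.4,180+v/5-.4)
# points in stop frame
obs=[(b,T(375,148),(0,58,22)),(b,T(488,212),(0,-2,22)),(b,T(608,278),(0,-62,22)),
     (b,T(197,480),(-170,62,0)),(b,T(317,545),(-170,2,0)),(b,T(438,611),(-170,-58,0)),
     (a,S(375,150),(-170,-60,22)),(a,S(465,197),(-170,0,22)),(a,S(558,241),(-170,60,22)),
     (a,S(283,97),(-170,-120,30)),(a,S(650,283),(-170,120,30)),
     (b,T(262,66),(2,122,38)),(b,T(738,333),(2,-122,38))]
def f(q):
    R=rackR(q[3]); return np.concatenate([proj(p,R@np.array(X)+q[:3])-uv for p,uv,X in obs])
r=least_squares(f,[555,-350,10,-0.4],loss='soft_l1')
print(r.x, r.x[3]*57.3); print(f(r.x).reshape(-1,2))
q=r.x;R=rackR(q[3])
L=[]
for y in(-122,-118,-62,-58,-2,2,58,62,118,122):
    h=30 if abs(y)>100 else 22
    L+=[((-170,y,h),(0,y,h)),((-170,y,0),(0,y,0)),((-170,y,0),(-170,y,h))]
for h in(0,38): L.append(((0,-122,h),(0,122,h)))
L.append(((-170,-122,0),(-170,122,0)))
for p,n,cr in((b,"ro_t.png",(370,200,530,350)),(a,"ro_s.png",(130,180,290,310))):
    im=cv2.resize(p["color"][cr[1]:cr[3],cr[0]:cr[2],::-1],None,fx=5,fy=5)
    for u,v in L:
        A=[tuple(int(k) for k in np.round((proj(p,R@np.array(w)+q[:3])-np.array(cr[:2])+.5)*5)) for w in(u,v)]
        cv2.line(im,A[0],A[1],(0,255,0),1)
    cv2.imwrite("pics/"+n,im)
E
```

```text
[ 556.22 -348.81    6.92   -0.53] -30.546200152071304
[[-0.41  0.31]
 [ 0.33  0.42]
 [-0.27  0.16]
 [-1.51 -0.53]
 [-1.77 -0.29]
 [-2.18 -0.22]
 [-0.62  0.09]
 [-0.66 -0.41]
 [-0.81 -0.07]
 [-0.66  0.4 ]
 [-0.84 -0.58]
 [-0.18  0.18]
 [ 0.88 -0.  ]]
```

View pics/ro_t.png

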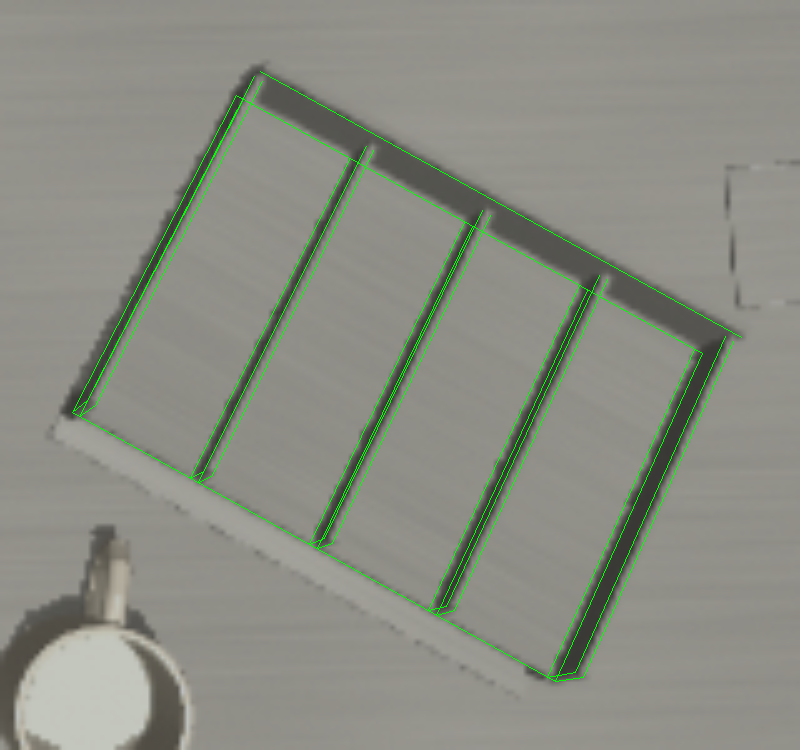

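View pics/ro_s.png

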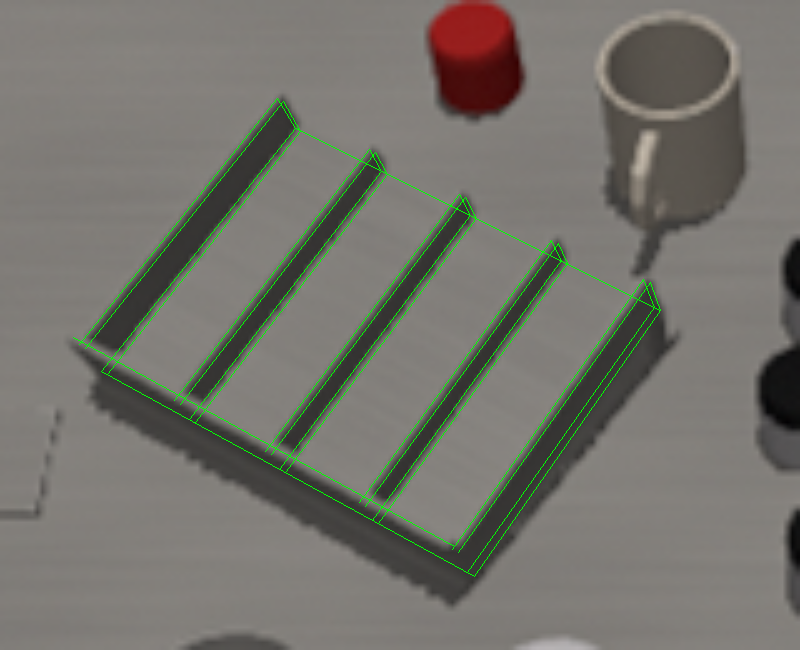

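The rack model lines up with both views, with some yaw doubt of about 1°. Next I'll fit the hob, pan and handle.

Run:
```python
from h import *
np.set_printoptions(precision=1,suppress=True)
b=bot.snapshot("top");a=bot.snapshot("scene")
H=lambda u,v:(100+u/2.4-.3,130+v/2.4-.3)
for n,uv in dict(bl=H(28,76),br=H(443,37),fr=H(479,406),fl=H(54,451)).items(): print(n,at(b,uv,40))
for n in ["pan_zone","start_top","saucepan_mid"]:
  for p in(a,b): print(n,[(np.array(r["xy"]),round(r["score"],2)) for r in bot.tip_of(p,n)])
# rim circle
print("rim", at(b,H(130,331),126), at(b,H(42,331),126)-at(b,H(218,331),126))
print("handle near",at(b,H(148,432),110),"tip",at(b,H(170,567),110))
print("button",at(b,H(432,383),55))
save(a,"hs.png",(320,160,530,360),3.8)
save(b,"hb.png",(230,250,320,330),7)
```

```text
bl [757.6 444.1  40. ]
br [787.4  56.6  40. ]
fr [441.1  29.9  40. ]
fl [409.8 417.3  40. ]
pan_zone [(array([455.5, 243.5]), 0.42)]
pan_zone [(array([343.6, 293. ]), 0.75)]
start_top [(array([351.1, 231.4]), 0.57), (array([184. , 271.8]), 0.32), (array([309.3, 313.2]), 0.26)]
start_top [(array([277.9, 290.5]), 0.69)]
saucepan_mid [(array([453.6, 247.6]), 0.84)]
saucepan_mid [(array([159.6, 268.8]), 0.88)]
rim [513.3 323.4 126. ] [  3.5 148.8   0. ]
handle near [427.1 312.6 110. ] tip [312.7 293.9 110. ]
button [463.2  71.8  55. ]
```

View pics/hs.png

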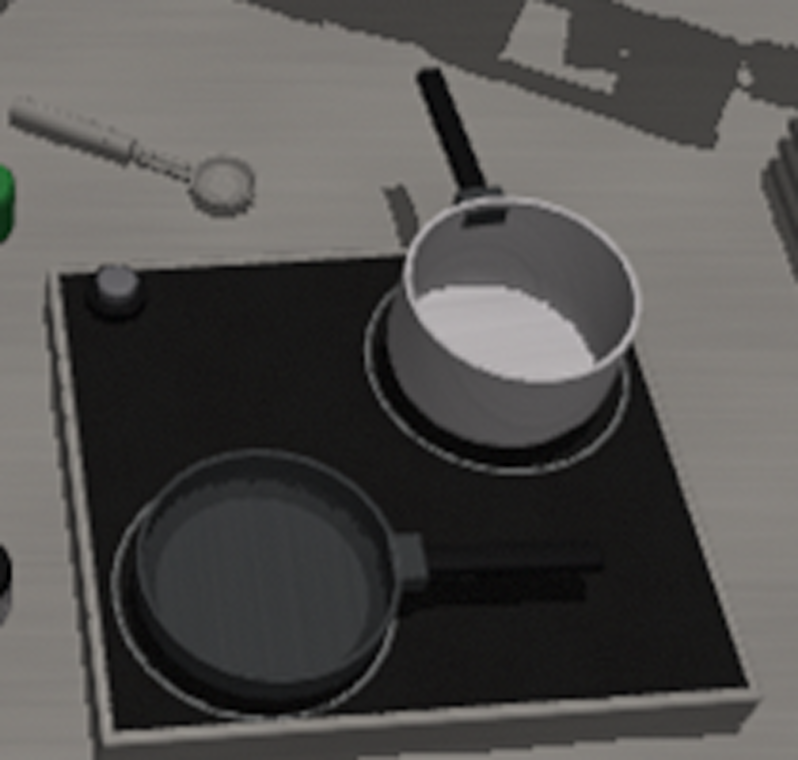

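```bash
cat > plan.py <<'E'
from h import *
from scipy.spatial.transform import Rotation as Ro
def yawR(y_deg):  # tool down with tool y axis at world angle y_deg
    t=np.radians(y_deg); y=np.array([np.cos(t),np.sin(t),0]); z=np.array([0,0,-1.]); return np.c_[np.cross(y,z),y,z]
def tiltR(Rk,sgn=1): # tool along -rack z, jaw y along rack x
    z=-Rk[:,2]; y=sgn*Rk[:,0]; return np.c_[np.cross(y,z),y,z]
def plan(p1,R1,step=55,ang=0.17,pr=True):
    s=bot.sense(); p=np.array(s["eef_pos"]);R=Ro.from_matrix(s["tcp_rot"]); R1=Ro.from_matrix(R1)
    d=np.array(p1)-p; rv=(R.inv()*R1).as_rotvec()
    n=max(1,int(np.ceil(max(np.linalg.norm(d)/step,np.linalg.norm(rv)/ang))))
    out=[]
    for i in range(n):
        Rc=R*Ro.from_rotvec(rv*i/n); out.append(np.r_[np.round(rv/n,3),np.round(Rc.inv().apply(d/n),1)])
    if pr:
        print("at",np.round(p,1),"yaw_y",np.round(np.degrees(np.arctan2(s["tcp_rot"][1][1],s["tcp_rot"][0][1])),1),"w",round(s["grip_width"],1),"t",s["time_s"],"n",n,"j",np.round(s["joint_pos"],2))
        for o in out: print((o+0.).tolist())
    return out
E
python3 - <<'E'
from plan import *
plan([375,303,205],yawR(98.4))
E
```

```text
at [149.9 555.1 205.9] yaw_y 74.9 w 88.0 t 2.3 n 7 j [ 1.1   0.18  1.61  0.    1.35 -0.21]
[0.0, 0.0, -0.059, -40.4, -26.4, 0.1]
[0.0, 0.0, -0.059, -38.8, -28.7, 0.1]
[0.0, 0.0, -0.059, -37.1, -30.9, 0.1]
[0.0, 0.0, -0.059, -35.2, -33.1, 0.1]
[0.0, 0.0, -0.059, -33.2, -35.1, 0.1]
[0.0, 0.0, -0.059, -31.1, -36.9, 0.1]
[0.0, 0.0, -0.059, -28.9, -38.7, 0.1]
```

Emit:
jog_arm(
  commands=[
    [0,0,-0.059,-40.4,-26.4,0,88],
    [0,0,-0.059,-38.8,-28.7,0,88],
    [0,0,-0.059,-37.1,-30.9,0,88],
    [0,0,-0.059,-35.2,-33.1,0,88],
    [0,0,-0.059,-33.2,-35.1,0,88],
  ],
)

```text
time_s: 2.92
eef_pos: [314.1, 373.4, 206.2]
tcp_rot: [[-0.999, -0.047, 0.001], [-0.047, 0.999, 0.002], [-0.001, 0.002, -1.0]]
force: [0.4, -0.4, 0.8]
grip_width: 87.8
```

Run:
```python
from plan import *
plan([375,303,200],yawR(98.4))
```

```text
at [314.1 373.4 206.2] yaw_y 92.7 w 87.8 t 2.925 n 2 j [ 0.63 -0.02  1.82  0.    1.34 -0.99]
[0.001, 0.001, -0.05, -28.7, -36.6, 3.1]
[0.001, 0.001, -0.05, -26.9, -38.0, 3.1]
```

Emit:
jog_arm(
  commands=[
    [0,0,-0.05,-28.7,-36.6,3,88],
    [0,0,-0.05,-26.9,-38,3,88],
    [0,0,0,0,0,0,88],
    [0,0,0,0,0,0,88],
  ],
)

```text
time_s: 3.42
eef_pos: [378.9, 298.7, 200.9]
tcp_rot: [[-0.989, -0.145, 0.003], [-0.145, 0.989, 0.003], [-0.004, 0.002, -1.0]]
force: [-0.4, 0.4, 0.2]
grip_width: 87.8
```

Run:
```python
from plan import *
p=bot.snapshot("wrist"); save(p,"w1.png"); print(np.round(p["extrinsics"],2).tolist(), p["intrinsics"][0][0])
plan([375,303,92],yawR(98.4))
for n in ("saucepan_handle","saucepan_tip"):
  print(n,[(np.round(r["xy"]),round(r["score"],2),np.round(at(p,r["xy"],110))) for r in bot.tip_of(p,n)])
```

```text
[[-0.14, -0.94, -0.32, 294.39], [0.99, -0.14, -0.05, 286.5], [0.0, -0.33, 0.94, 380.53], [0.0, 0.0, 0.0, 1.0]] 335.2202733292966
at [378.8 298.9 200.9] yaw_y 98.4 w 88.0 t 3.475 n 2 j [ 0.42 -0.03  1.84  0.    1.32 -1.3 ]
[0.001, 0.002, 0.0, 1.8, 2.2, 54.5]
[0.001, 0.002, 0.0, 1.7, 2.3, 54.5]
saucepan_handle [(array([321., 228.]), 0.8, array([378., 303., 110.]))]
saucepan_tip [(array([322., 146.]), 0.87, array([311., 293., 110.]))]
```

View pics/w1.png

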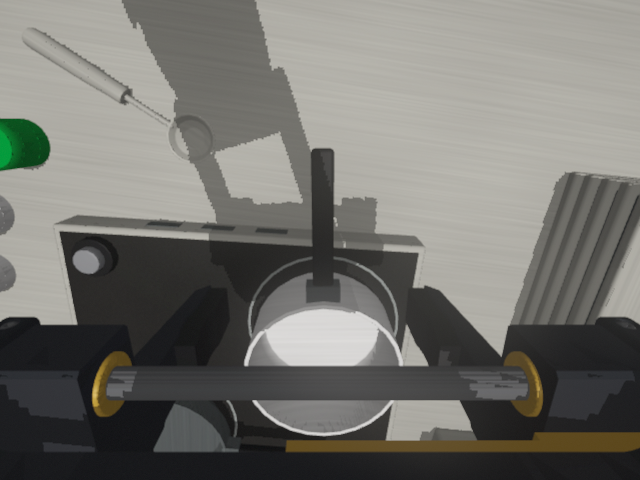

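The wrist view shows the handle running vertically from (322,148) to (322,285), between the fingers and square to them. I'll go down and grip it gently.

Emit:
jog_arm(
  commands=[
    [0,0,0,1.8,2.2,54.5,88],
    [0,0,0,1.7,2.3,54,88],
    [0,0,0,0,0,0,88],
  ],
  grip_force=8,
)

```text
time_s: 3.95
eef_pos: [374.1, 307.1, 91.9]
tcp_rot: [[-0.988, -0.152, 0.007], [-0.152, 0.988, 0.005], [-0.008, 0.004, -1.0]]
force: [-0.2, 0.4, 0.4]
grip_width: 88.2
```

Run:
```python
from plan import *
plan([375,303,92],yawR(98.4))
```

```text
at [374.1 307.1  91.9] yaw_y 98.8 w 88.2 t 3.95 n 1 j [ 0.44  0.11  1.94  0.    1.08 -1.28]
[0.004, 0.008, 0.006, -0.3, -4.2, -0.1]
```

Emit:
jog_arm(
  commands=[
    [0.004,0.008,0.006,0,-4.2,0,88],
    [0,0,0,0,0,0,30],
    [0,0,0,0,0,0,10],
    [0,0,0,0,0,0,10],
    [0,0,0,0,0,0,10],
  ],
  grip_force=8,
)

```text
time_s: 4.58
eef_pos: [378.9, 305.5, 99.2]
tcp_rot: [[-0.989, -0.148, 0.01], [-0.148, 0.989, 0.004], [-0.01, 0.003, -1.0]]
force: [-0.2, 0.5, 0.2]
grip_width: 50.0
```

Run:
```python
from plan import *
plan([375,303,92],yawR(98.4))
```

```text
at [378.9 305.5  99.2] yaw_y 98.5 w 50.0 t 4.575 n 1 j [ 0.43  0.11  1.93 -0.    1.1  -1.28]
[0.003, 0.01, 0.002, 4.3, -1.9, 7.1]
```

Emit:
jog_arm(
  commands=[
    [0,0,0,0,0,0,50],
    [0,0,0,0,0,0,50],
  ],
)

```text
time_s: 4.82
eef_pos: [379.0, 305.5, 99.4]
tcp_rot: [[-0.989, -0.147, 0.01], [-0.147, 0.989, 0.004], [-0.01, 0.003, -1.0]]
force: [-0.3, 0.2, 1.2]
grip_width: 49.8
```

Emit:
jog_arm(
  commands=[
    [0,0,0,0,0,5,50],
    [0,0,0,0,0,0,50],
  ],
)

```text
time_s: 5.08
eef_pos: [378.9, 305.4, 93.8]
tcp_rot: [[-0.989, -0.147, 0.009], [-0.147, 0.989, 0.004], [-0.01, 0.002, -1.0]]
force: [-0.4, 0.5, 0.7]
grip_width: 50.2
```

Emit:
jog_arm(
  commands=[
    [0,0.005,0,0.5,-2,2,50],
    [0,0,0,0,0,0,10],
    [0,0,0,0,0,0,10],
    [0,0,0,0,0,0,10],
    [0,0,0,0,0,0,10],
  ],
  grip_force=8,
)

```text
time_s: 5.7
eef_pos: [378.6, 303.1, 91.4]
tcp_rot: [[-0.989, -0.147, 0.004], [-0.147, 0.989, 0.003], [-0.004, 0.002, -1.0]]
force: [-0.6, 0.1, 0.0]
grip_width: 12.1
```

Emit:
jog_arm(
  commands=[
    [0,0,0,0,0,0,10],
    [0,0,0,0,0,0,10],
    [0,0,0,0,0,0,10],
  ],
)

```text
time_s: 6.08
eef_pos: [378.7, 303.2, 91.6]
tcp_rot: [[-0.989, -0.147, 0.004], [-0.147, 0.989, 0.003], [-0.004, 0.002, -1.0]]
force: [-0.2, 1.6, 0.0]
grip_width: 9.7
```

```bash
cat >> plan.py <<'E'
def arc(c,ang_target,r,step,z,nmax=5,pr=True):
    """hold handle: tool y angle = handle angle - 90"""
    s=bot.sense(); p=np.array(s["eef_pos"]);R=Ro.from_matrix(s["tcp_rot"])
    a0=np.degrees(np.arctan2(s["tcp_rot"][1][1],s["tcp_rot"][0][1]))+90
    ap=np.degrees(np.arctan2(p[1]-c[1],p[0]-c[0]))%360
    print("at",p.round(1),"handle ang from yaw",a0%360,"from pos",ap,"r",np.hypot(p[0]-c[0],p[1]-c[1]),"t",s["time_s"],"w",s["grip_width"],"f",np.round(s["force"],1),"j6",s["joint_pos"][5])
    a=a0%360; q=p; 
    for i in range(nmax):
        an=min(a+step,ang_target); t=np.radians(an)
        pn=np.array([c[0]+r*np.cos(t),c[1]+r*np.sin(t),z]); Rn=Ro.from_matrix(yawR(an-90))
        print(np.round(np.r_[(R.inv()*Rn).as_rotvec(),R.inv().apply(pn-q)],3).tolist()); R=Rn;q=pn;a=an
E
python3 - <<'E'
from plan import *
b=bot.snapshot("top");save(b,"t1.png",(100,230,240,380),4)
arc((514,324),272,137,5,92)
E
```

```text
at [378.7 303.2  91.6] handle ang from yaw 188.47561214935934 from pos 188.7374289117573 r 136.9266423470955 t 6.125 w 10.110984071235427 f [ 0.5  0.2 -1. ] j6 -1.2902422995743554
[0.002, 0.004, -0.087, -0.449, -11.314, -0.47]
[0.0, 0.0, -0.087, -0.521, -11.94, 0.0]
[0.0, 0.0, -0.087, -0.521, -11.94, 0.0]
[0.0, 0.0, -0.087, -0.521, -11.94, 0.0]
[0.0, 0.0, -0.087, -0.521, -11.94, 0.0]
```

View pics/t1.png

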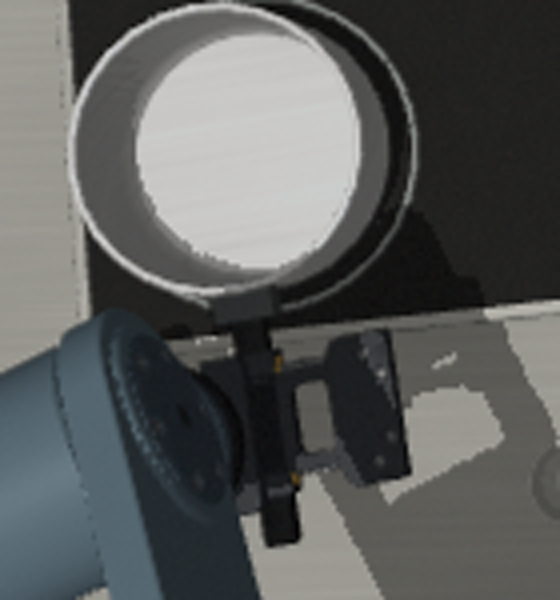

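Run:
```python
from plan import *
b=bot.snapshot("scene");save(b,"s1.png",(370,120,530,300),4)
b=bot.snapshot("wrist");save(b,"w2.png")
```

```text
(no output)
```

View pics/s1.png

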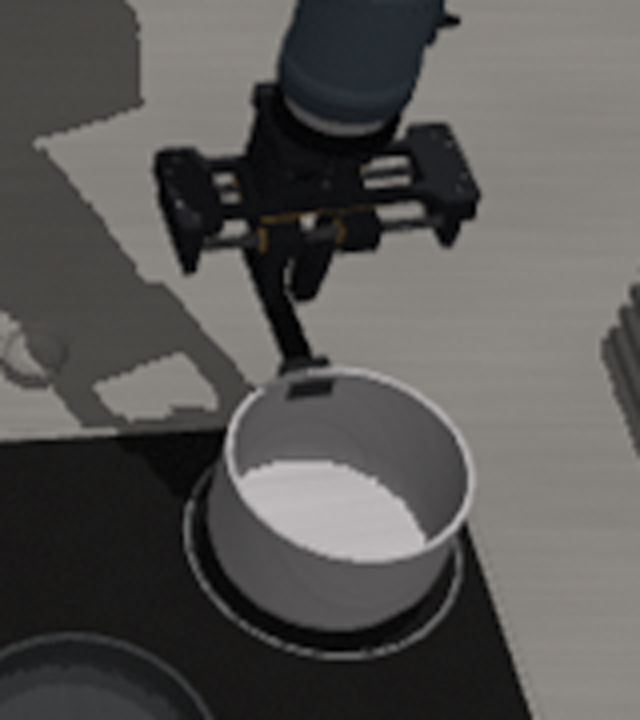

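View pics/w2.png

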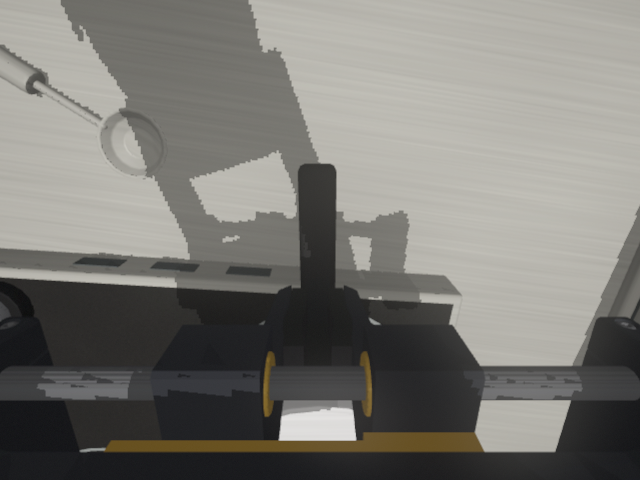

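Emit:
jog_arm(
  commands=[
    [0,0,0,0,0,0,2],
    [0,0,0,0,0,0,2],
    [0,0,0,0,0,0,2],
  ],
  grip_force=8,
)

```text
time_s: 6.6
eef_pos: [378.6, 303.2, 91.5]
tcp_rot: [[-0.989, -0.147, 0.004], [-0.147, 0.989, 0.003], [-0.004, 0.002, -1.0]]
force: [-0.1, -0.1, -0.1]
grip_width: 1.9
```

Run:
```python
from plan import *
b=bot.snapshot("wrist");save(b,"w3.png",(220,140,420,460),2)
b=bot.snapshot("scene");save(b,"s3.png",(370,120,530,300),4)
```

```text
(no output)
```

View pics/w3.png

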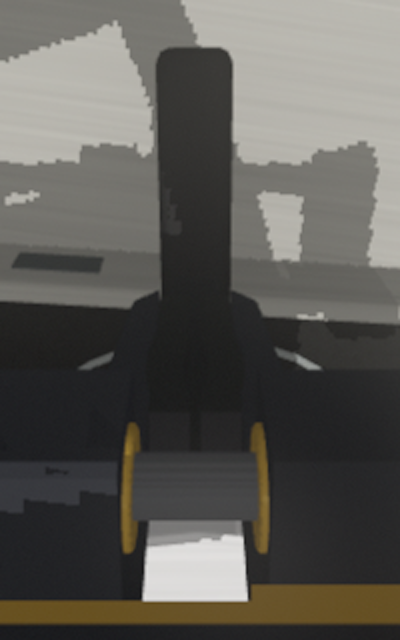

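View pics/s3.png

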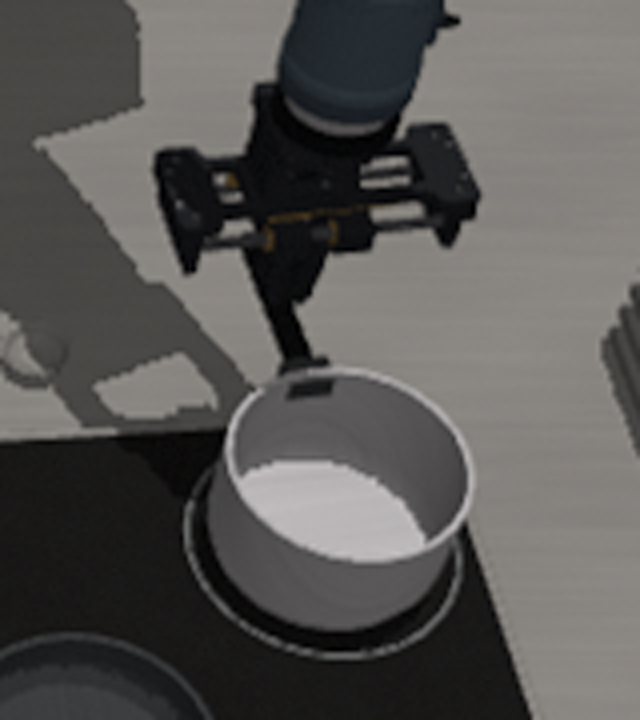

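Run:
```python
from plan import *
for n in("scene","top"):
    b=bot.snapshot(n); s=bot.sense(); p=s["eef_pos"]; R=np.array(s["tcp_rot"])
    c0=(370,120) if n=="scene" else (100,230)
    im=cv2.resize(b["color"][c0[1]:c0[1]+150,c0[0]:c0[0]+150,::-1],None,fx=4,fy=4)
    for q,c in((p,(0,255,0)),(p-R[:,2]*18.7,(255,255,0)),(p-R[:,2]*64,(0,0,255)),((378.7,303.2,110),(255,0,255)),((312,293.9,110),(255,0,255)),((440,312.5,110),(255,0,255))):
        u=(proj(b,q)-c0)*4; cv2.circle(im,tuple(int(k) for k in u),3,c,-1)
    cv2.imwrite(f"pics/pp_{n}.png",cv2.convertScaleAbs(im,alpha=2))
```

```text
(no output)
```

View pics/pp_scene.png

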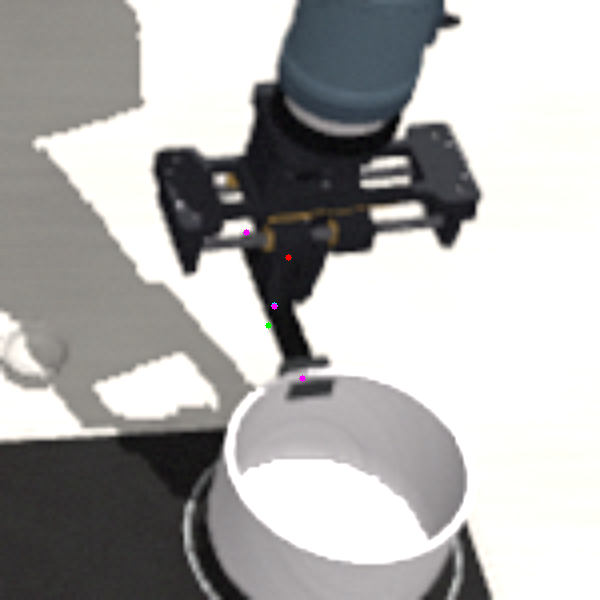

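View pics/pp_top.png

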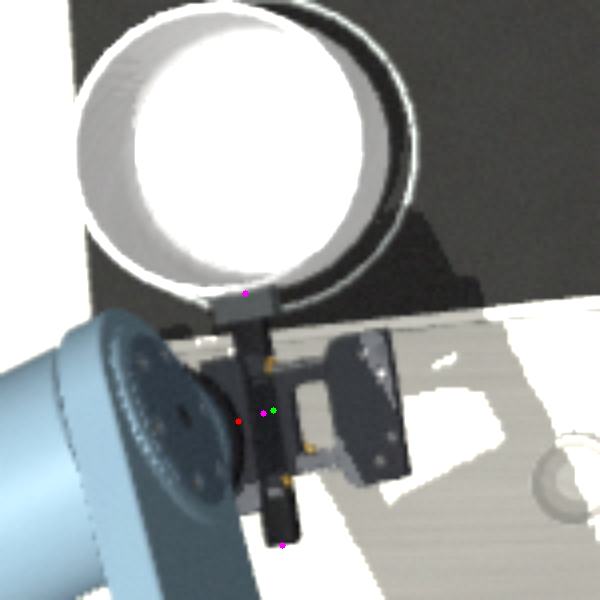

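Run:
```python
from plan import *
b=bot.snapshot("wrist"); s=bot.sense(); p=s["eef_pos"]; R=np.array(s["tcp_rot"])
c=b["color"][200:480,220:420,::-1]; im=cv2.convertScaleAbs(cv2.resize(c,None,fx=2.1*1.3,fy=2.1),alpha=5,beta=-40)
im=cv2.resize(cv2.convertScaleAbs(c,alpha=5,beta=-60),None,fx=2.1,fy=2.1)
for q,cc in((p,(0,255,0)),(p-R[:,2]*18.7,(255,255,0)),((378.7,303.2,110),(255,0,255)),((312,293.9,110),(255,0,255)),((440,312.5,110),(255,0,255))):
    u=(proj(b,q)-[220,200])*2.1; cv2.circle(im,tuple(int(k) for k in u),3,cc,-1)
cv2.imwrite("pics/w4.png",im)
```

```text
(no output)
```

View pics/w4.png

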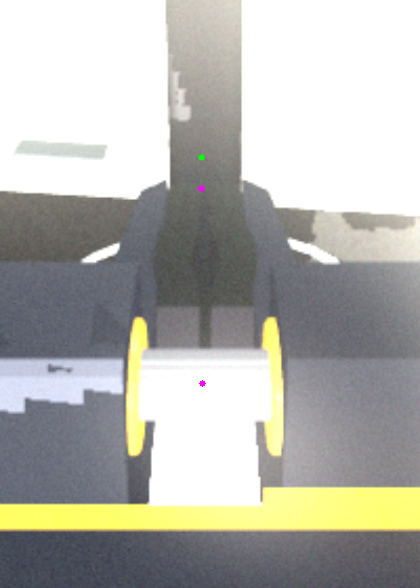

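Run:
```python
import cv2,numpy as np
c=cv2.imread("pics/w2.png")[200:480,220:420]
a=cv2.resize(cv2.convertScaleAbs(c,alpha=5,beta=-60),None,fx=2,fy=2)
c=cv2.imread("pics/s1.png")[:, :]
b=cv2.convertScaleAbs(cv2.resize(c[160:440,160:360],None,fx=2,fy=2),alpha=4,beta=-40)
cv2.imwrite("pics/c.png",np.hstack([a,b]))
```

```text
(no output)
```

View pics/c.png

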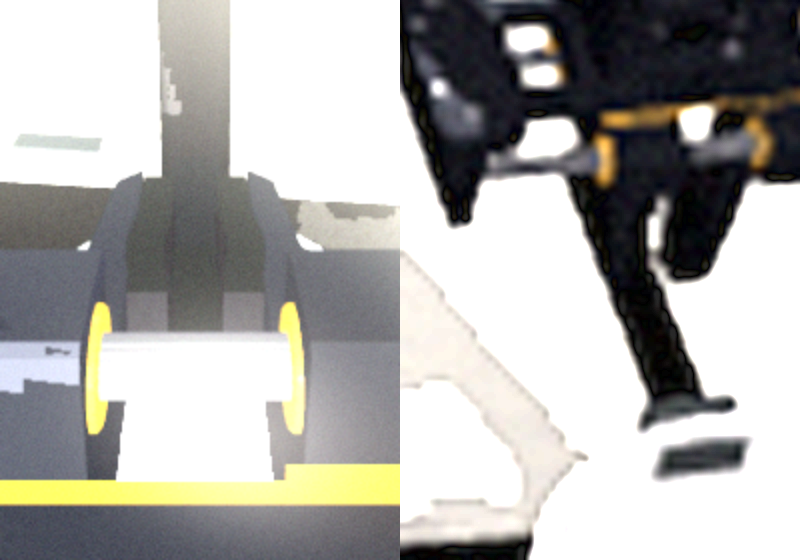

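Run:
```python
from plan import *
b=bot.snapshot("scene"); 
p=np.array([149.9,555.1,205.9]); y=np.array([.261,.965,0])
im=cv2.imread("pics/s0.png")[40:130,480:600]; im=cv2.resize(cv2.convertScaleAbs(im,alpha=2.5),None,fx=6,fy=6)
for k,c in((-61,(0,0,255)),(-44,(0,255,0)),(0,(255,0,0)),(44,(0,255,0)),(61,(0,0,255))):
  for dz in(0,18.7,64):
    u=(proj(b,p+k*y+[0,0,dz])-[480,40]+.5)*6; cv2.circle(im,tuple(int(v) for v in u),3,c,-1)
cv2.imwrite("pics/tip0.png",im)
```

```text
(no output)
```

View pics/tip0.png

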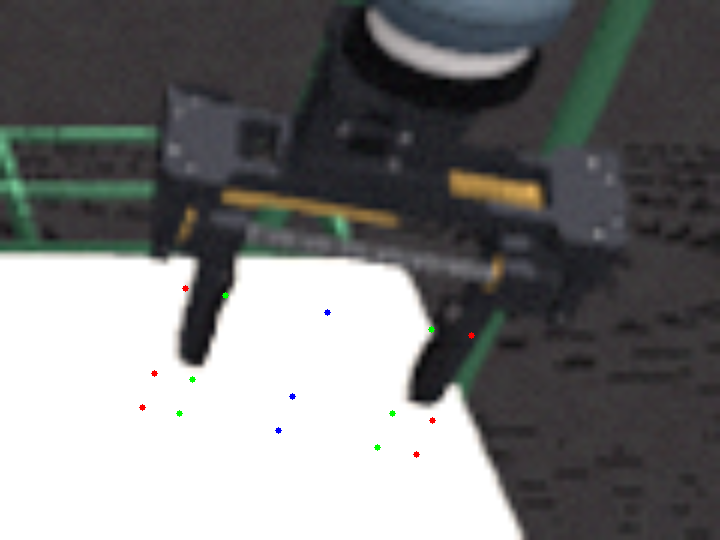

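The pictures show the real fingertips about 26 mm behind the reported TCP. The fingers closed to 2 mm above the handle and touched nothing. I'll open, go 25 mm lower and grip again.

Emit:
jog_arm(
  commands=[
    [0,0,0,0,0,0,60],
    [0,0,0,0,0,0,60],
    [0,0,0,0,0,0,60],
    [0,0,0,0,0,0,60],
    [0,0,0,0,0,5,60],
  ],
  grip_force=8,
)

```text
time_s: 7.52
eef_pos: [379.0, 303.3, 86.7]
tcp_rot: [[-0.989, -0.147, 0.005], [-0.147, 0.989, 0.003], [-0.005, 0.003, -1.0]]
force: [-0.0, -0.0, -0.7]
grip_width: 50.0
```

Emit:
jog_arm(
  commands=[
    [0,0,0,0,0,5,60],
    [0,0,0,0,0,5,60],
    [0,0,0,0,0,5,60],
    [0,0,0,0,0,3,60],
    [0,0,0,0,0,0,60],
  ],
)

```text
time_s: 8.15
eef_pos: [378.3, 303.0, 66.3]
tcp_rot: [[-0.989, -0.147, 0.003], [-0.147, 0.989, 0.003], [-0.003, 0.002, -1.0]]
force: [-0.5, 0.1, -0.7]
grip_width: 60.0
```

Run:
```python
from plan import *
plan([378.7,303,68],yawR(98.4))
b=bot.snapshot("scene");w=bot.snapshot("wrist")
c=b["color"][150:230,400:480,::-1]; c2=w["color"][200:480,180:460,::-1]
cv2.imwrite("pics/d.png",np.hstack([cv2.convertScaleAbs(cv2.resize(c,(400,400)),alpha=4,beta=-40),cv2.convertScaleAbs(cv2.resize(c2,(400,400)),alpha=5,beta=-60)]))
```

```text
at [378.3 303.   66.3] yaw_y 98.5 w 60.0 t 8.15 n 1 j [ 0.43  0.16  1.95  0.    1.03 -1.29]
[0.002, 0.003, 0.001, -0.4, -0.1, -1.7]
```

View pics/d.png

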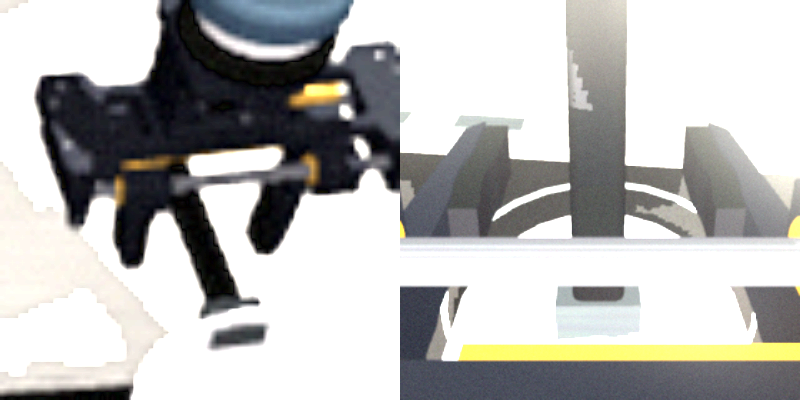

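Emit:
jog_arm(
  commands=[
    [0,0,0,0,0,0,2],
    [0,0,0,0,0,0,2],
    [0,0,0,0,0,0,2],
    [0,0,0,0,0,0,2],
    [0,0,0,0,0,0,2],
  ],
  grip_force=8,
)

```text
time_s: 8.88
eef_pos: [379.0, 303.4, 67.3]
tcp_rot: [[-0.989, -0.148, 0.005], [-0.148, 0.989, 0.003], [-0.005, 0.003, -1.0]]
force: [0.0, -0.2, -0.0]
grip_width: 18.1
```

Run:
```python
from plan import *
arc((514,324),272,137,5,67)
```

```text
at [379.  303.4  67.3] handle ang from yaw 188.48572433394543 from pos 188.68253749394 r 136.5622045011763 t 8.875 w 18.083989747708355 f [ 0.  -0.2 -0. ] j6 -1.2904180887193901
[0.002, 0.005, -0.087, -0.082, -11.472, 0.237]
[0.0, 0.0, -0.087, -0.521, -11.94, 0.0]
[0.0, 0.0, -0.087, -0.521, -11.94, 0.0]
[0.0, 0.0, -0.087, -0.521, -11.94, 0.0]
[0.0, 0.0, -0.087, -0.521, -11.94, 0.0]
```

Emit:
jog_arm(
  commands=[
    [0,0,-0.087,-0.3,-11.7,0,2],
    [0,0,-0.087,-0.5,-11.9,0,2],
    [0,0,-0.087,-0.5,-11.9,0,2],
    [0,0,-0.087,-0.5,-11.9,0,2],
  ],
)

```text
time_s: 9.38
eef_pos: [393.9, 258.3, 67.3]
tcp_rot: [[-0.874, -0.485, 0.004], [-0.485, 0.874, 0.004], [-0.006, 0.002, -1.0]]
force: [0.2, -0.5, -0.6]
grip_width: 17.7
```

Run:
```python
from plan import *
arc((514,324),272,137,5,67)
```

```text
at [393.9 258.3  67.3] handle ang from yaw 209.04190726328784 from pos 208.6801465096939 r 136.91428587170745 t 9.375 w 17.729059545384754 f [ 0.2 -0.5 -0.6] j6 -1.7535435496517766
[0.001, 0.006, -0.087, -0.431, -12.805, 0.236]
[0.0, 0.0, -0.087, -0.521, -11.94, 0.0]
[0.0, 0.0, -0.087, -0.521, -11.94, 0.0]
[0.0, 0.0, -0.087, -0.521, -11.94, 0.0]
[0.0, 0.0, -0.087, -0.521, -11.94, 0.0]
```

Tracking is very good, so I'll keep going.

Emit:
jog_arm(
  commands=[
    [0,0.003,-0.087,-0.5,-12.6,0,2],
    [0,0,-0.087,-0.5,-11.9,0,2],
    [0,0,-0.087,-0.5,-11.9,0,2],
    [0,0,-0.087,-0.5,-11.9,0,2],
    [0,0,-0.087,-0.5,-11.9,0,2],
  ],
)

```text
time_s: 10.0
eef_pos: [434.3, 212.2, 67.3]
tcp_rot: [[-0.578, -0.816, 0.001], [-0.816, 0.578, 0.004], [-0.004, 0.001, -1.0]]
force: [0.2, 0.5, -0.1]
grip_width: 18.0
```

Run:
```python
from plan import *
arc((514,324),272,137,5,67)
```

```text
at [434.3 212.2  67.3] handle ang from yaw 234.68394419329798 from pos 234.528331099313 r 137.32071366498423 t 10.0 w 17.952064565899967 f [ 0.2  0.5 -0.1] j6 -2.3214573944231542
[0.001, 0.004, -0.087, -0.841, -12.314, 0.259]
[0.0, 0.0, -0.087, -0.521, -11.94, 0.0]
[0.0, 0.0, -0.087, -0.521, -11.94, 0.0]
[0.0, 0.0, -0.087, -0.521, -11.94, 0.0]
[0.0, 0.0, -0.087, -0.521, -11.94, 0.0]
```

Emit:
jog_arm(
  commands=[
    [0,0.003,-0.087,-0.8,-12.2,0,2],
    [0,0,-0.087,-0.5,-11.9,0,2],
    [0,0,-0.087,-0.5,-11.9,0,2],
    [0,0,-0.087,-0.5,-11.9,0,2],
    [0,0,-0.087,-0.5,-11.9,0,2],
  ],
)

```text
time_s: 10.62
eef_pos: [490.9, 188.5, 67.3]
tcp_rot: [[-0.169, -0.986, -0.001], [-0.986, 0.169, 0.002], [-0.002, 0.001, -1.0]]
force: [0.7, -0.2, 0.5]
grip_width: 18.0
```

Emit:
jog_arm(
  commands=[
    [0,0,0,0,0,0,2],
    [0,0,0,0,0,0,50],
    [0,0,0,0,0,0,60],
    [0,0,0,0,0,0,60],
  ],
)

```text
time_s: 11.12
eef_pos: [490.1, 188.5, 67.0]
tcp_rot: [[-0.173, -0.985, -0.002], [-0.985, 0.173, 0.002], [-0.002, 0.002, -1.0]]
force: [-0.4, 0.3, -0.3]
grip_width: 45.9
```

Run:
```python
from plan import *
arc((514,324),272,137,5,67)
b=bot.snapshot("top");save(b,"t2.png",(100,130,310,380),2.4)
```

```text
at [490.1 188.5  67. ] handle ang from yaw 260.0629629086701 from pos 259.9837241702794 r 137.62908730391504 t 11.125 w 45.9347291569165 f [-0.4  0.3 -0.3] j6 -2.829827591108485
[0.002, 0.002, -0.087, -1.15, -12.131, -0.02]
[-0.0, 0.0, -0.087, -0.521, -11.94, 0.0]
[0.0, 0.0, -0.034, -0.078, -4.631, 0.0]
[0.0, 0.0, 0.0, 0.0, 0.0, 0.0]
[0.0, 0.0, 0.0, 0.0, 0.0, 0.0]
```

View pics/t2.png

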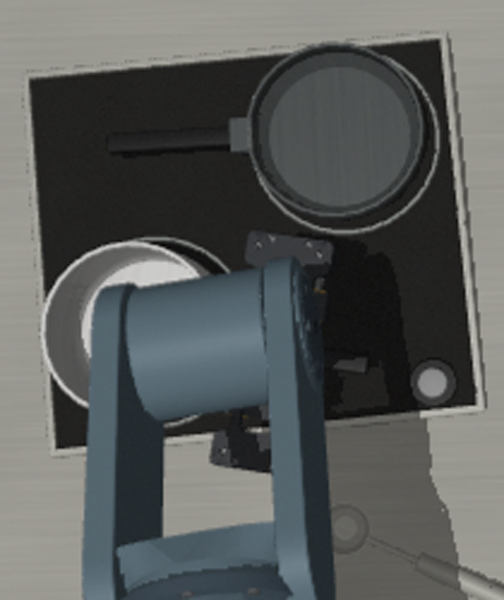

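Emit:
jog_arm(
  commands=[
    [0,0,0,0,0,0,2],
    [0,0,0,0,0,0,2],
    [0,0,0,0,0,0,2],
    [0,0,-0.08,-1,-11.2,0,2],
    [0,0,-0.07,-0.4,-9.6,0,2],
  ],
)

```text
time_s: 11.8
eef_pos: [510.1, 187.2, 66.7]
tcp_rot: [[-0.019, -1.0, -0.003], [-1.0, 0.019, 0.002], [-0.002, 0.003, -1.0]]
force: [-0.6, -0.7, 2.1]
grip_width: 18.3
```

Run:
```python
from plan import *
arc((514,324),272,137,5,67)
```

```text
at [510.1 187.2  66.7] handle ang from yaw 268.8919711896426 from pos 268.35450009238554 r 136.84553876725857 t 11.8 w 18.273970866751622 f [-0.6 -0.7  2.1] j6 -2.991561692530083
[0.003, 0.002, -0.054, -0.042, -8.711, -0.326]
[0.0, 0.0, 0.0, 0.0, 0.0, 0.0]
[0.0, 0.0, 0.0, 0.0, 0.0, 0.0]
[0.0, 0.0, 0.0, 0.0, 0.0, 0.0]
[0.0, 0.0, 0.0, 0.0, 0.0, 0.0]
```

Emit:
jog_arm(
  commands=[
    [0,0,0,0,0,0,50],
    [0,0,0,0,0,0,60],
    [0,0,0,0,0,0,60],
    [0,0,0,0,0,-25,60],
    [0,0,0,0,0,-50,60],
  ],
)

```text
time_s: 12.42
eef_pos: [505.9, 186.5, 138.5]
tcp_rot: [[-0.024, -1.0, -0.014], [-1.0, 0.023, 0.0], [-0.0, 0.014, -1.0]]
force: [0.6, 0.4, 0.9]
grip_width: 59.5
```

Run:
```python
from plan import *
from rk import *
Rk=rackR(-0.533); print(np.degrees(np.arctan2(Rk[1,0],Rk[0,0])))
for x,y in((-40,90),(-40,30),(-40,-30),(-40,-90)): print((x,y),(Rk@[x,y,0]+[556.2,-348.8,6.9]).round(1))
plan([500,0,220],yawR(150))
plan([450,-71,220],yawR(150))
```

```text
-30.538650480472874
(-40, 90) [ 568.  -251.3   13.8]
(-40, 30) [ 537.5 -302.9   13.8]
(-40, -30) [ 507.  -354.6   13.8]
(-40, -90) [ 476.5 -406.3   13.8]
at [505.9 186.5 138.5] yaw_y 178.7 w 59.5 t 12.425 n 4 j [ 0.13  0.18  1.75  0.    1.22 -2.99]
[0.003, -0.001, 0.125, 46.7, 0.6, -20.4]
[0.003, -0.001, 0.125, 46.4, -5.2, -20.4]
[0.003, -0.001, 0.125, 45.3, -11.0, -20.4]
[0.003, -0.001, 0.125, 43.6, -16.7, -20.4]
at [505.9 186.5 138.5] yaw_y 178.7 w 59.5 t 12.425 n 6 j [ 0.13  0.18  1.75  0.    1.22 -2.99]
[0.002, -0.001, 0.083, 43.1, 8.5, -13.5]
[0.002, -0.001, 0.083, 43.7, 4.8, -13.5]
[0.002, -0.001, 0.083, 43.9, 1.2, -13.5]
[0.002, -0.001, 0.083, 43.9, -2.5, -13.6]
[0.002, -0.001, 0.083, 43.5, -6.2, -13.6]
[0.002, -0.001, 0.083, 42.8, -9.8, -13.6]
```

Run:
```python
from plan import *
plan([452,-71,190],yawR(100),step=50)
```

```text
at [505.9 186.5 138.5] yaw_y 178.7 w 59.5 t 12.425 n 9 j [ 0.13  0.18  1.75  0.    1.22 -2.99]
[0.001, -0.001, 0.153, 28.7, 5.4, -5.6]
[0.001, -0.001, 0.153, 29.2, 1.0, -5.7]
[0.001, -0.001, 0.153, 29.0, -3.5, -5.7]
[0.001, -0.001, 0.153, 28.1, -7.9, -5.7]
[0.001, -0.001, 0.153, 26.6, -12.1, -5.7]
[0.001, -0.001, 0.153, 24.5, -16.0, -5.8]
[0.001, -0.001, 0.153, 21.7, -19.5, -5.8]
[0.001, -0.001, 0.153, 18.5, -22.6, -5.8]
[0.001, -0.001, 0.153, 14.9, -25.2, -5.7]
```

Emit:
jog_arm(
  commands=[
    [0.001,-0.001,0.153,28.7,5.4,-10,70],
    [0.001,-0.001,0.153,29.2,1,-10,70],
    [0.001,-0.001,0.153,29,-3.5,-6,70],
    [0.001,-0.001,0.153,28,-8,-6,70],
    [0.001,-0.001,0.153,26.6,-12,-5,70],
  ],
)

```text
time_s: 13.05
eef_pos: [475.4, 42.6, 181.2]
tcp_rot: [[-0.725, -0.689, 0.002], [-0.689, 0.725, 0.003], [-0.004, 0.001, -1.0]]
force: [1.2, -0.2, -0.3]
grip_width: 70.3
```

Emit:
jog_arm(
  commands=[
    [0.001,-0.001,0.153,24.5,-16,-5,70],
    [0.001,-0.001,0.153,21.7,-19.5,-5,70],
    [0.001,-0.001,0.153,18.5,-22.6,-3,70],
    [0.001,-0.001,0.153,15,-25,-2,70],
    [0,0,0,0,0,0,70],
  ],
)

```text
time_s: 13.68
eef_pos: [444.9, -75.0, 196.9]
tcp_rot: [[-0.992, -0.122, 0.009], [-0.122, 0.993, 0.001], [-0.009, -0.0, -1.0]]
force: [0.0, -0.0, 0.9]
grip_width: 70.0
```

```bash
cat >> plan.py <<'E'
def caps(p,roi,z=46,thr=45,amin=60):
    x0,y0,x1,y1=roi; c=p["color"][y0:y1,x0:x1].max(axis=2)
    n,l,st,ce=cv2.connectedComponentsWithStats((c<thr).astype(np.uint8)); o=[]
    for i in range(1,n):
        if st[i,4]>amin: o.append((ce[i]+[x0,y0],st[i],at(p,ce[i]+[x0,y0],z)))
    return o
E
python3 - <<'E'
from plan import *
np.set_printoptions(precision=1,suppress=True)
plan([452,-71,190],yawR(100),step=50)
w=bot.snapshot("wrist");save(w,"w5.png"); b=bot.snapshot("scene"); save(b,"s5.png")
for n,p in(("w",w),("s",b)):
  for r in bot.tip_of(p,"tin1_mid"): print(n,np.array(r["xy"]),round(r["score"],2),at(p,r["xy"],23))
E
```

```text
at [444.9 -75.  196.9] yaw_y 97.0 w 70.0 t 13.675 n 1 j [-0.4 -0.1  1.9  0.   1.3 -2.1]
[-0.001, 0.009, -0.052, -7.5, 3.1, 7.0]
w [302.3 266.7] 0.84 [519.6 -82.3  23. ]
w [377.8 129.5] 0.64 [360.8 -23.3  23. ]
w [109.1 208.2] 0.6 [ 476.3 -297.3   23. ]
s [313.8 212.7] 0.82 [362.9 -23.3  23. ]
s [225.4 190.1] 0.68 [ 280.6 -277.    23. ]
s [288.8 260.7] 0.58 [525.3 -86.1  23. ]
```

View pics/w5.png

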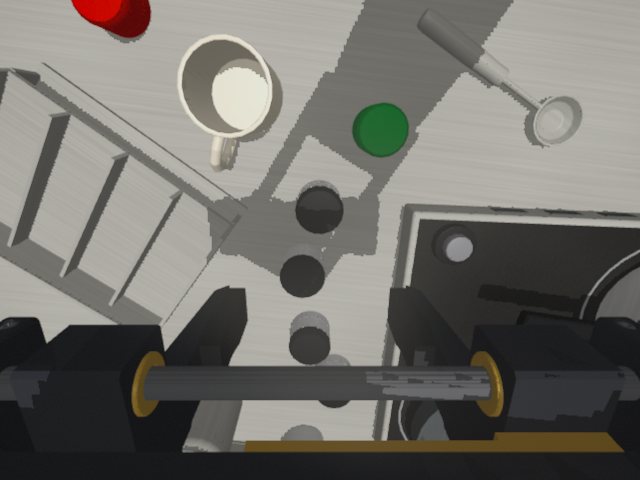

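View pics/s5.png

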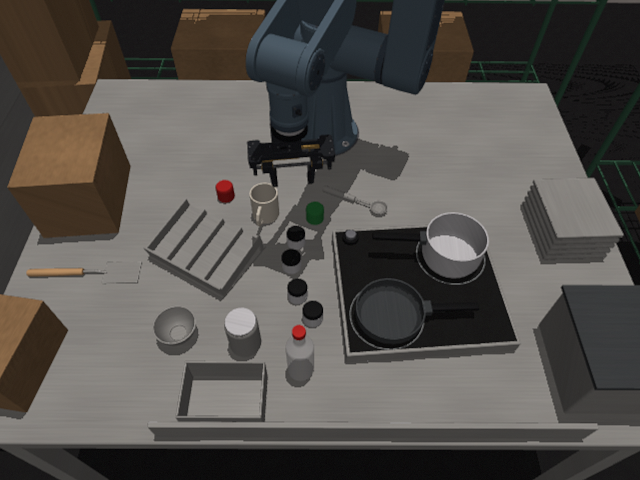

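The pan now stands on its zone with its handle along the hob's front, at (380–430,238) in the scene view. All four tins are where they were. In the wrist view the nearest cap is at (319,209).

Run:
```python
from plan import *
np.set_printoptions(precision=1,suppress=True)
w=bot.snapshot("wrist"); 
for uv in((319,210),(302,276),(309.5,345),(380,129),(234,213),(150,322)): print(uv,at(w,uv,46),at(w,uv,0))
s=bot.sense(); R=np.array(s["tcp_rot"]);E=np.array(w["extrinsics"]); print("cam rel", R.T@(E[:3,3]-s["eef_pos"]))
plan([451,-71,70],yawR(97),step=50)
```

```text
(319, 210) [444.8 -70.3  46. ] [456.6 -68.4   0. ]
(302, 276) [520.3 -79.   46. ] [542.8 -78.4   0. ]
(309.5, 345) [608.2 -60.2  46. ] [642.9 -57.    0. ]
(380, 129) [360.1 -23.7  46. ] [360.1 -15.4   0. ]
(234, 213) [ 458.9 -155.5   46. ] [ 472.7 -165.6    0. ]
(150, 322) [ 600.1 -244.9   46. ] [ 633.6 -267.4   -0. ]
cam rel [  84.7    0.5 -180. ]
at [445.3 -72.9 196.6] yaw_y 97.3 w 70.0 t 13.925 n 3 j [-0.4 -0.1  1.9  0.   1.3 -2.1]
[0.0, 0.003, 0.002, -1.6, 0.4, 42.2]
[0.0, 0.003, 0.002, -1.7, 0.4, 42.2]
[0.0, 0.003, 0.002, -1.8, 0.4, 42.2]
```

Emit:
jog_arm(
  commands=[
    [0,0.003,0,-1.3,0.4,42,70],
    [0,0.003,0,-1.3,0.4,42,70],
    [0,0.003,0,-1.3,0.4,42,70],
    [0,0,0,0,0,0,70],
    [0,0,0,0,0,0,70],
  ],
)

```text
time_s: 14.55
eef_pos: [452.8, -67.9, 69.8]
tcp_rot: [[-0.99, -0.138, 0.003], [-0.138, 0.99, -0.001], [-0.003, -0.001, -1.0]]
force: [-0.1, 0.4, 0.2]
grip_width: 70.0
```

Run:
```python
from plan import *
np.set_printoptions(precision=1,suppress=True)
plan([449,-70.7,-12],yawR(97),step=20)
w=bot.snapshot("wrist");save(w,"w6.png"); b=bot.snapshot("scene"); save(b,"s6.png",(240,160,340,280),5)
```

```text
at [452.8 -67.9  69.8] yaw_y 97.9 w 70.0 t 14.55 n 5 j [-0.4  0.1  2.   0.   1.  -2.1]
[0.0, 0.001, 0.003, 0.9, -0.4, 16.4]
[0.0, 0.001, 0.003, 0.9, -0.4, 16.4]
[0.0, 0.001, 0.003, 0.8, -0.4, 16.4]
[0.0, 0.001, 0.003, 0.8, -0.4, 16.4]
[0.0, 0.001, 0.003, 0.8, -0.5, 16.4]
```

View pics/s6.png

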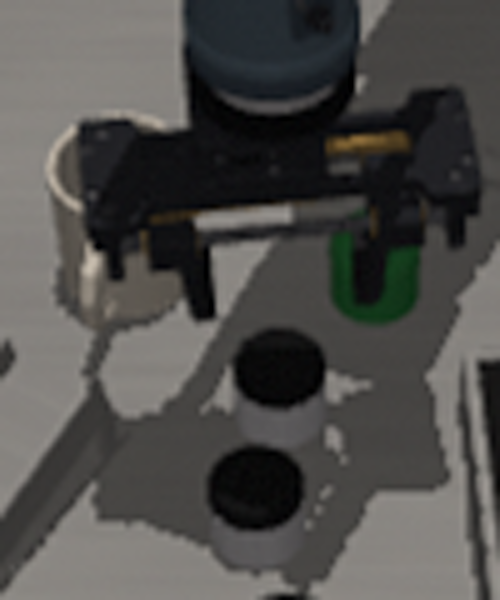

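View pics/w6.png

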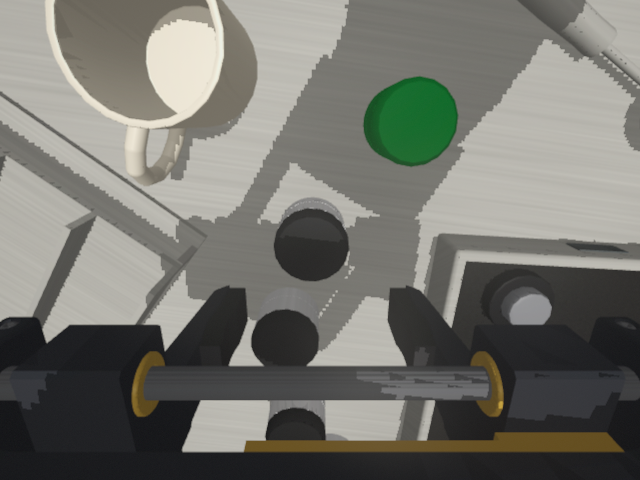

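Run:
```python
from plan import *
np.set_printoptions(precision=1,suppress=True)
w=bot.snapshot("wrist"); s=bot.sense(); R=np.array(s["tcp_rot"])
for z in (-26,0,26): print(proj(w,s["eef_pos"]+R[:,2]*z))
print(at(w,(311,245),46), s["eef_pos"])
```

```text
[315.5 296.8]
[315.6 275.2]
[315.7 258.4]
[443.5 -72.8  46. ] [453.  -68.4  70.2]
```

Emit:
jog_arm(
  commands=[
    [0,0.001,0.003,1.4,-0.5,16,70],
    [0,0.001,0.003,1.4,-0.5,16,70],
    [0,0.001,0.003,1.4,-0.5,16,70],
    [0,0,0,1.4,-0.5,16,70],
    [0,0,0,0,0,0,70],
  ],
)

```text
time_s: 15.32
eef_pos: [449.9, -72.8, 5.4]
tcp_rot: [[-0.992, -0.127, 0.008], [-0.127, 0.992, -0.005], [-0.007, -0.006, -1.0]]
force: [-0.2, -0.5, -0.1]
grip_width: 69.8
```

Emit:
jog_arm(
  commands=[
    [0,0,0,0,0,6,70],
    [0,0,0,0,0,6,70],
    [0,0,0,0,0,0,70],
  ],
)

```text
time_s: 15.7
eef_pos: [451.0, -73.3, -6.4]
tcp_rot: [[-0.992, -0.127, 0.01], [-0.127, 0.992, -0.006], [-0.009, -0.007, -1.0]]
force: [0.8, 0.1, 0.4]
grip_width: 70.2
```

Emit:
jog_arm(
  commands=[
    [0,0,0,0,0,0,40],
    [0,0,0,0,0,0,40],
    [0,0,0,0,0,0,40],
    [0,0,0,0,0,0,40],
  ],
  grip_force=5,
)

```text
time_s: 16.2
eef_pos: [451.5, -73.4, -5.9]
tcp_rot: [[-0.992, -0.127, 0.011], [-0.127, 0.992, -0.006], [-0.01, -0.008, -1.0]]
force: [0.3, 0.4, -1.5]
grip_width: 49.9
```

Run:
```python
from plan import *
s=bot.sense(); print(s["eef_pos"],s["grip_width"],s["force"])
w=bot.snapshot("wrist");save(w,"w7.png")
```

```text
[451.48936748 -73.44508822  -5.85310522] 49.901012422379075 [ 0.32842444  0.41113914 -1.50880465]
```

View pics/w7.png

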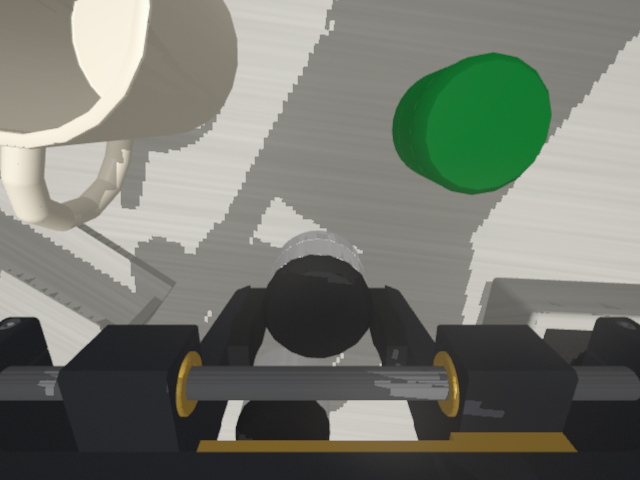

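Run:
```python
from plan import *
w=bot.snapshot("wrist"); print("cap w",at(w,(318,306),46))
```

```text
cap w [441.15405445 -73.35369889  46.        ]
```

Emit:
jog_arm(
  commands=[
    [0,0,0,0,0,0,70],
    [0,0,0,0,0,0,70],
    [0,0,0,0,0,0,70],
    [0,-0.01,0,0,0,-25,70],
    [0,0,0,0,0,-25,70],
  ],
)

```text
time_s: 16.92
eef_pos: [449.1, -72.5, 43.6]
tcp_rot: [[-0.992, -0.127, 0.017], [-0.127, 0.992, -0.003], [-0.017, -0.005, -1.0]]
force: [0.7, -1.0, -0.4]
grip_width: 70.0
```

Emit:
jog_arm(
  commands=[
    [0,0,0.16,0,0,-5,70],
    [0,0,0.16,0,0,0,70],
    [0,0,0.16,0,0,0,70],
    [0,0,0.16,0,0,0,70],
    [0,0,0.16,0,0,0,70],
  ],
)

```text
time_s: 17.55
eef_pos: [450.8, -73.4, 51.6]
tcp_rot: [[-0.766, 0.642, 0.022], [0.642, 0.766, -0.005], [-0.02, 0.01, -1.0]]
force: [0.2, 0.0, 0.1]
grip_width: 69.8
```

Emit:
jog_arm(
  commands=[
    [0,0,0.16,0,0,0,66],
    [0,0,0.16,0,0,0,66],
    [0,0,0.16,0,0,0,66],
    [0,0,0.16,0,0,0,66],
    [0,0,0.1,0,0,0,66],
  ],
)

```text
time_s: 18.18
eef_pos: [450.8, -73.4, 51.8]
tcp_rot: [[-0.107, 0.994, 0.022], [0.994, 0.107, -0.006], [-0.008, 0.022, -1.0]]
force: [-0.4, 0.2, 0.1]
grip_width: 66.2
```

Run:
```python
from plan import *
plan([451.5,-73.4,-6],yawR(7),step=17)
```

```text
at [450.8 -73.4  51.8] yaw_y 6.1 w 66.2 t 18.175 n 4 j [-0.43  0.11  2.04  0.01  0.97 -0.54]
[0.005, 0.002, -0.004, 0.1, -0.1, 14.4]
[0.005, 0.002, -0.004, 0.1, -0.1, 14.4]
[0.005, 0.002, -0.004, 0.0, 0.0, 14.4]
[0.005, 0.002, -0.004, 0.0, 0.1, 14.4]
```

Emit:
jog_arm(
  commands=[
    [0.005,0.002,0,0,0,14.4,66],
    [0.005,0.002,0,0,0,14.4,66],
    [0.005,0.002,0,0,0,14.4,66],
    [0.005,0.002,0,0,0,14.4,66],
    [0,0,0,0,0,0,66],
  ],
)

```text
time_s: 18.8
eef_pos: [449.8, -72.9, -11.5]
tcp_rot: [[-0.113, 0.994, -0.004], [0.994, 0.113, 0.002], [0.003, -0.003, -1.0]]
force: [-0.2, 0.0, 0.1]
grip_width: 65.9
```

Emit:
jog_arm(
  commands=[
    [0,0,0,0,0,0,40],
    [0,0,0,0,0,0,40],
    [0,0,0,0,0,0,40],
    [0,0,0,0,0,0,40],
  ],
  grip_force=10,
)

```text
time_s: 19.3
eef_pos: [449.8, -72.8, -11.4]
tcp_rot: [[-0.114, 0.994, -0.004], [0.994, 0.114, 0.002], [0.003, -0.003, -1.0]]
force: [0.2, 0.2, -3.0]
grip_width: 49.8
```

Run:
```python
from plan import *
s=bot.sense(); print(s["eef_pos"],s["grip_width"],s["force"],np.round(s["tcp_rot"],3))
w=bot.snapshot("wrist");save(w,"w8.png")
```

```text
[449.79961839 -72.84350257 -11.35157436] 49.78767431052366 [ 0.21472234  0.15821974 -3.03940645] [[-0.114  0.994 -0.004]
 [ 0.994  0.114  0.002]
 [ 0.003 -0.003 -1.   ]]
```

View pics/w8.png

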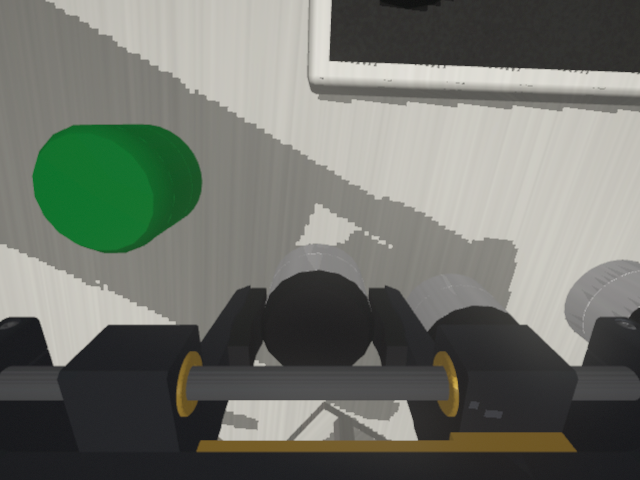

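Emit:
jog_arm(
  commands=[
    [0,0,0,0,0,0,40],
    [0,0,0,0,0,-20,40],
    [0,0,0,0,0,-40,40],
    [0,0,0,0,0,-40,40],
    [0,0,0,0,0,0,40],
  ],
  grip_force=15,
)

```text
time_s: 19.98
eef_pos: [449.6, -72.8, 90.9]
tcp_rot: [[-0.114, 0.994, -0.005], [0.994, 0.114, 0.003], [0.003, -0.004, -1.0]]
force: [0.2, 0.3, -2.6]
grip_width: 49.3
```

Run:
```python
from plan import *
import cv2
for n in("top","scene"):
    p=bot.snapshot(n); x0,y0,x1,y1=(376,208,526,342) if n=="top" else (140,195,270,300)
    c=p["color"][y0:y1,x0:x1,::-1]
    c=cv2.resize(cv2.convertScaleAbs(c,alpha=1.8,beta=-60),None,fx=5.3,fy=5.3,interpolation=cv2.INTER_NEAREST)
    cv2.imwrite(f"pics/rk_{n}.png",c)
s=bot.sense();print(s["eef_pos"],s["grip_width"])
```

```text
[446.92745604 -71.70346861  87.695278  ] 49.56227625763205
```

View pics/rk_top.png

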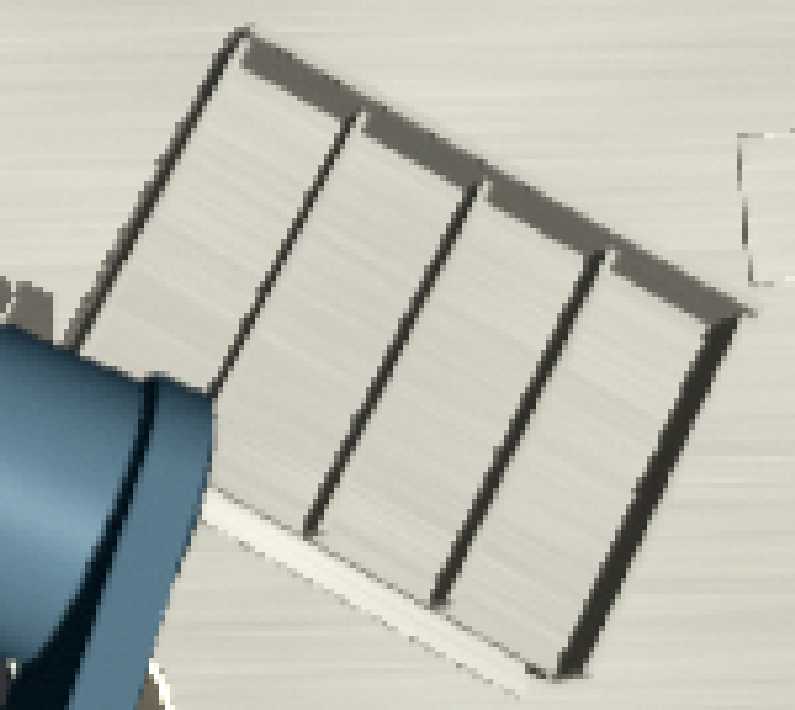

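View pics/rk_scene.png

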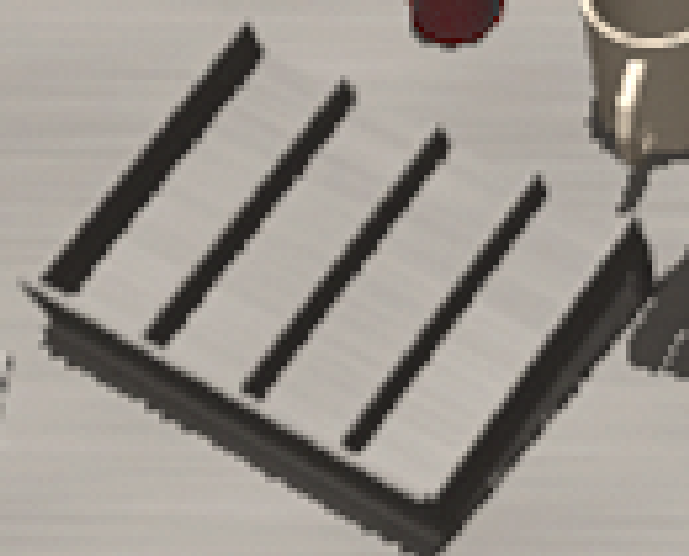

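```bash
cat > fit.py <<'E'
from rk import *
from scipy.optimize import least_squares
np.set_printoptions(precision=2,suppress=True)
b=bot.snapshot("top");a=bot.snapshot("scene")
G={"t":(b,cv2.cvtColor(cv2.imread("pics/t0.png"),6).astype(float)),"s":(a,cv2.cvtColor(cv2.imread("pics/s0.png"),6).astype(float))}
q0=np.array([556.2,-348.8,6.9,-0.533])
def P(p,q,X): return proj(p,rackR(q[3])@np.array(X,float)+q[:3])
def sample(g,uv): return cv2.remap(g.astype(np.float32),np.float32([[uv[0]]]),np.float32([[uv[1]]]),1)[0,0]
obs=[]
# search across each divider's dark strip near initial guess
for k,(p,g) in G.items():
  for Y in(60,0,-60):
    for x in np.arange(-155,-14,5.):
      m0=P(p,q0,(x,Y+2,11)); n=P(p,q0,(x,Y+12,11))-m0; n/=np.linalg.norm(n)
      ts=np.arange(-5,5.01,.1); v=np.array([sample(g,m0+n*t) for t in ts])
      i=np.argmin(v)
      if v[i]>95: continue
      th=(np.median(v[(ts<-3.5)|(ts>3.5)])+v[i])/2
      l=i
      while l>0 and v[l]<th:l-=1
      r=i
      while r<len(v)-1 and v[r]<th:r+=1
      A,B=m0+n*ts[l],m0+n*ts[r] # A toward -y image side, B toward +y side
      # top: top edge displaced away from camera(-y) ; scene: check by projection
      d=(P(p,q0,(x,Y+2,22))-P(p,q0,(x,Y+2,0)))@n
      obs.append((k,p,Y,x,n,A if d<0 else B,22)); obs.append((k,p,Y,x,n,B if d<0 else A,0))
  # stop floor line
  if k=="t":
   for y in np.arange(-110,111,4.):
    if min(abs(abs(y)-60),abs(y),)<7: continue
    m0=P(p,q0,(0,y,0)); n=P(p,q0,(10,y,0))-m0;n/=np.linalg.norm(n)
    ts=np.arange(-3,3.01,.1); v=np.array([sample(g,m0+n*t) for t in ts]); th=(v.max()+v.min())/2
    if v.max()-v.min()<25: continue
    i=np.where(v<th)[0][0]; obs.append((k,p,y,0,n,m0+n*ts[i],"stop"))
def f(q,full=False):
    out=[]
    for k,p,Y,x,n,A,h in obs:
        X=(0,Y,0) if h=="stop" else (x,Y+2,h)
        out.append((P(p,q,X)-A)@n)
    return np.array(out)
r=least_squares(f,q0,loss='soft_l1',f_scale=.3); q=r.x; e=f(q)
print(q,q[3]*57.2958, len(e))
for k in "ts":
  for h in(0,22,"stop"):
    m=np.array([o[0]==k and o[6]==h for o in obs])
    if m.any(): print(k,h,m.sum(),e[m].mean(),e[m].std())
  for Y in(60,0,-60):
    m=np.array([o[0]==k and o[2]==Y and o[6]!="stop" for o in obs]); 
    if m.any(): print(k,Y,e[m].mean())
rt=least_squares(lambda q:np.where([o[0]=="t" for o in obs],f(q),0)*1.0+0*q[0],q,loss='soft_l1',f_scale=.3); print("top only",rt.x)
np.save("q.npy",q)
E
python3 fit.py
```

```text
[ 557.2  -350.92    7.44   -0.53] -30.59849275674961 392
t 0 87 -0.15264414640510152 0.18135757625452503
t 22 87 0.21428896471118106 0.1620387155004295
t stop 44 -0.023707226257244685 0.1047576756139752
t 60 -0.09759646858364353
t 0 0.022305098640961984
t -60 0.16775859740180094
s 0 87 -0.2598149200790175 0.12895000193342518
s 22 87 0.15641703050648817 0.09150909836910148
s 60 -0.09077970521507608
s 0 -0.057981370711792976
s -60 -0.006335758431925051
top only [ 556.75 -349.18   13.45   -0.53]
```

```bash
cat > go.py <<'E'
from plan import *
from rk import rackR
import sys
q=np.load("q.npy"); Rk=rackR(q[3]); T=tiltR(Rk,1)
def lane(x,y,h,off=11.4): return q[:3]+Rk@np.array([x,y,h-off])
E
python3 - <<'E'
from go import *
plan(lane(-75,-90,75),T,step=50)
E
```

```text
at [445.9 -71.3  86.5] yaw_y 6.5 w 49.6 t 20.175 n 7 j [-0.42  0.07  2.    0.    1.09 -0.54]
[0.022, 0.008, 0.092, -46.3, -3.6, 0.2]
[0.022, 0.008, 0.092, -46.5, 0.6, -0.2]
[0.022, 0.008, 0.092, -46.2, 4.9, -0.6]
[0.022, 0.008, 0.092, -45.6, 9.1, -1.1]
[0.022, 0.008, 0.092, -44.5, 13.3, -1.7]
[0.022, 0.008, 0.092, -43.1, 17.3, -2.3]
[0.022, 0.008, 0.092, -41.3, 21.1, -3.1]
```

Emit:
jog_arm(
  commands=[
    [0,0,0,0,0,-30,40],
    [0.022,0.008,0.092,-46.3,-3.6,0,40],
    [0.022,0.008,0.092,-46.5,0.6,0,40],
    [0.022,0.008,0.092,-46.2,4.9,0,40],
    [0.022,0.008,0.092,-45.6,9,0,40],
  ],
)

```text
time_s: 20.8
eef_pos: [447.3, -255.9, 103.6]
tcp_rot: [[0.258, 0.959, -0.113], [0.966, -0.253, 0.054], [0.024, -0.123, -0.992]]
force: [0.9, 0.7, -2.4]
grip_width: 49.5
```

Run:
```python
from go import *
plan(lane(-75,-90,75),T,step=50)
```

```text
at [ 447.3 -255.9  103.6] yaw_y -14.8 w 49.5 t 20.8 n 3 j [-0.73  0.26  1.74 -0.04  1.26 -0.45]
[0.016, 0.006, 0.091, -44.5, 15.9, 3.9]
[0.016, 0.006, 0.091, -42.9, 20.0, 3.3]
[0.016, 0.006, 0.091, -40.9, 23.8, 2.7]
```

Emit:
jog_arm(
  commands=[
    [0.016,0.006,0.091,-44.5,16,3,40],
    [0.016,0.006,0.091,-42.9,20,3,40],
    [0.016,0.006,0.091,-40.9,23.8,2.7,40],
    [0,0,0,0,0,0,40],
    [0,0,0,0,0,0,40],
  ],
)

```text
time_s: 21.42
eef_pos: [452.2, -399.7, 70.9]
tcp_rot: [[0.521, 0.838, -0.161], [0.854, -0.51, 0.104], [0.005, -0.191, -0.982]]
force: [0.5, 0.2, -2.3]
grip_width: 49.5
```

Run:
```python
from go import *
plan(lane(-75,-90,75),T,step=50)
```

```text
at [ 452.2 -399.7   70.9] yaw_y -31.3 w 49.5 t 21.425 n 1 j [-0.89  0.53  1.45 -0.06  1.34 -0.32]
[-0.018, -0.008, -0.012, 5.5, 0.3, -12.5]
```

Emit:
jog_arm(
  commands=[
    [-0.018,-0.008,-0.012,5.5,0.3,-12.5,40],
    [0,0,0,0,0,0,40],
    [0,0,0,0,0,0,40],
  ],
)

```text
time_s: 21.8
eef_pos: [458.1, -392.9, 84.0]
tcp_rot: [[0.505, 0.85, -0.149], [0.863, -0.497, 0.087], [0.0, -0.173, -0.985]]
force: [0.7, 1.1, -2.5]
grip_width: 49.5
```

```bash
cat >> go.py <<'E'
def check(off=11.4,tag="k"):
    s=bot.sense(); R=np.array(s["tcp_rot"]); base=np.array(s["eef_pos"])-R[:,2]*off; top=base-R[:,2]*46
    print("rack coords base",(Rk.T@(base-q[:3])).round(1),"rot err deg",np.degrees(Ro.from_matrix(R.T@T).as_rotvec()).round(2))
    ims=[]
    for n in("top","scene"):
        p=bot.snapshot(n); u=proj(p,top); x0,y0=int(u[0])-35,int(u[1])-35
        im=cv2.resize(p["color"][y0:y0+70,x0:x0+70,::-1],(390,390),interpolation=cv2.INTER_NEAREST); k=390/70
        im=cv2.convertScaleAbs(im,alpha=1.8)
        t=np.linspace(0,2*np.pi,60)
        for c,z,col in((base,0,(0,0,255)),(top,0,(0,255,0))):
            pts=np.array([(proj(p,c+25*(np.cos(w)*R[:,0]+np.sin(w)*R[:,1]))-[x0,y0]+.5)*k for w in t]).astype(int)
            cv2.polylines(im,[pts],True,col,1)
        ims.append(im)
    cv2.imwrite(f"pics/{tag}.png",np.hstack(ims))
E
python3 - <<'E'
from go import *
plan(lane(-75,-90,75),T,step=50); check(tag="k1")
E
```

```text
at [ 458.1 -392.9   84. ] yaw_y -30.3 w 49.5 t 21.8 n 1 j [-0.87  0.5   1.47 -0.06  1.34 -0.32]
[0.001, 0.001, 0.005, -3.4, 1.3, 0.7]
rack coords base [-76.3 -86.6  75.7] rot err deg [0.03 0.05 0.26]
```

View pics/k1.png

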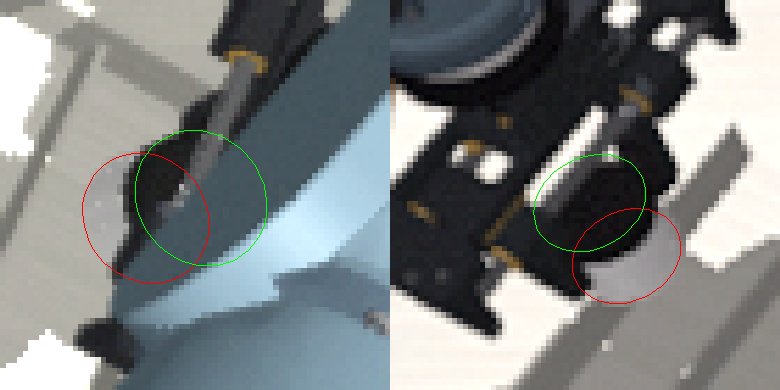

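Emit:
jog_arm(
  commands=[
    [0,0,0.004,-3.4,1,12,40],
    [0,0,0,0,0,14,40],
    [0,0,0,0,0,14,40],
    [0,0,0,0,0,0,40],
  ],
)

```text
time_s: 22.4
eef_pos: [449.9, -392.5, 40.5]
tcp_rot: [[0.509, 0.847, -0.151], [0.861, -0.501, 0.089], [-0.0, -0.175, -0.985]]
force: [0.1, 0.6, -3.2]
grip_width: 49.5
```

Run:
```python
from go import *
plan(lane(-75,-90,5),T,step=12); check(tag="k2")
```

```text
at [ 449.9 -392.5   40.5] yaw_y -30.6 w 49.5 t 22.4 n 3 j [-0.88  0.54  1.5  -0.06  1.27 -0.32]
[0.0, 0.0, 0.0, 0.1, 0.3, 8.9]
[0.0, 0.0, 0.0, 0.1, 0.3, 8.9]
[0.0, 0.0, 0.0, 0.1, 0.3, 8.9]
rack coords base [-75.8 -90.4  31.6] rot err deg [-0.07  0.   -0.02]
```

View pics/k2.png

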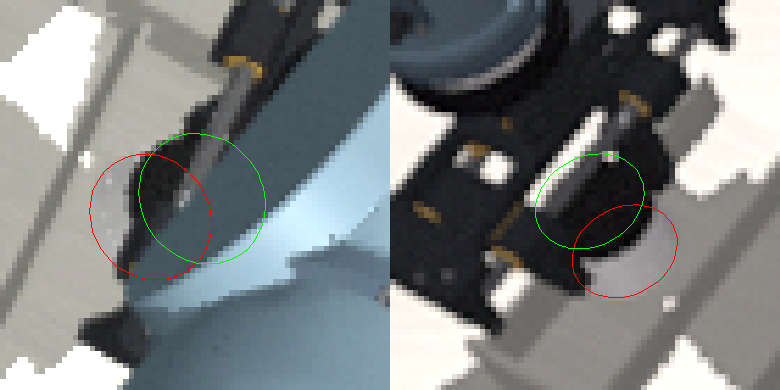

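Emit:
jog_arm(
  commands=[
    [0,0,0,0,0.3,9,40],
    [0,0,0,0,0.3,9,40],
    [0,0,0,0,0,0,40],
  ],
)

```text
time_s: 22.88
eef_pos: [449.2, -392.8, 23.8]
tcp_rot: [[0.509, 0.848, -0.148], [0.861, -0.502, 0.085], [-0.002, -0.171, -0.985]]
force: [-0.8, 0.3, -2.9]
grip_width: 49.4
```

Emit:
jog_arm(
  commands=[
    [0,0,0,0,0,5,40],
    [0,0,0,0,0,3,40],
    [0,0,0,0,0,0,40],
  ],
)

```text
time_s: 23.25
eef_pos: [448.1, -392.3, 15.7]
tcp_rot: [[0.509, 0.848, -0.147], [0.861, -0.502, 0.085], [-0.002, -0.17, -0.985]]
force: [0.4, 0.2, -1.8]
grip_width: 49.5
```

Run:
```python
from go import *
plan(lane(-75,-90,0),T,step=12); check(tag="k3"); print(bot.sense()["force"])
```

```text
at [ 448.1 -392.3   15.7] yaw_y -30.6 w 49.5 t 23.25 n 1 j [-0.88  0.57  1.51 -0.06  1.22 -0.32]
[0.004, 0.002, 0.0, 1.2, -1.9, 6.9]
rack coords base [-73.2 -91.1   6.9] rot err deg [ 0.21  0.1  -0.02]
[-0.02217187 -0.50584087 -2.8696622 ]
```

View pics/k3.png

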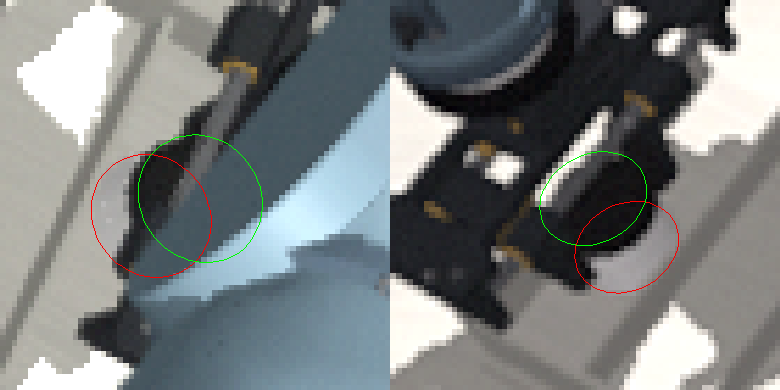

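Emit:
jog_arm(
  commands=[
    [0.003,0.002,0,1,0,4,40],
    [0,0,0,0,0,2,40],
    [0,0,0,0,0,0,40],
  ],
)

```text
time_s: 23.72
eef_pos: [449.0, -392.0, 12.9]
tcp_rot: [[0.509, 0.848, -0.147], [0.861, -0.502, 0.086], [-0.001, -0.171, -0.985]]
force: [-0.3, 0.3, -3.0]
grip_width: 49.4
```

Emit:
jog_arm(
  commands=[
    [0,0,0,0,0,1.5,40],
    [0,0,0,0,0,0,40],
  ],
)

```text
time_s: 23.98
eef_pos: [449.2, -392.1, 12.4]
tcp_rot: [[0.509, 0.848, -0.147], [0.861, -0.502, 0.086], [-0.001, -0.17, -0.985]]
force: [0.7, 0.4, -1.6]
grip_width: 49.5
```

Run:
```python
from go import *
check(tag="k4"); print(bot.sense()["force"])
```

```text
rack coords base [-71.8 -90.4   3.8] rot err deg [ 0.21  0.05 -0.02]
[0.10652759 0.0723457  1.32558495]
```

Emit:
jog_arm(
  commands=[
    [0,0,0,0,0,2,40],
    [0,0,0,0,0,0,40],
  ],
)

```text
time_s: 24.32
eef_pos: [449.4, -392.3, 12.5]
tcp_rot: [[0.509, 0.848, -0.147], [0.861, -0.502, 0.085], [-0.001, -0.17, -0.986]]
force: [0.6, -0.2, -1.7]
grip_width: 49.6
```

Emit:
jog_arm(
  commands=[
    [0,0,0,0,0,2,40],
    [0,0,0,0,0,0,40],
  ],
)

```text
time_s: 24.58
eef_pos: [449.5, -392.5, 12.3]
tcp_rot: [[0.509, 0.848, -0.146], [0.861, -0.502, 0.085], [-0.001, -0.169, -0.986]]
force: [0.2, 0.4, -3.1]
grip_width: 49.6
```

Emit:
jog_arm(
  commands=[
    [0,0,0,0,0,3,40],
    [0,0,0,0,0,3,40],
  ],
)

```text
time_s: 24.82
eef_pos: [449.6, -392.7, 11.7]
tcp_rot: [[0.509, 0.848, -0.146], [0.861, -0.502, 0.084], [-0.002, -0.169, -0.986]]
force: [-3.9, 7.0, 23.3]
grip_width: 49.5
```

Run:
```python
from go import *
check(tag="k4"); print(bot.sense()["force"])
```

```text
rack coords base [-71.1 -90.7   3.2] rot err deg [ 0.3   0.12 -0.01]
[-4.40472039  5.78940933 21.35365933]
```

View pics/k4.png

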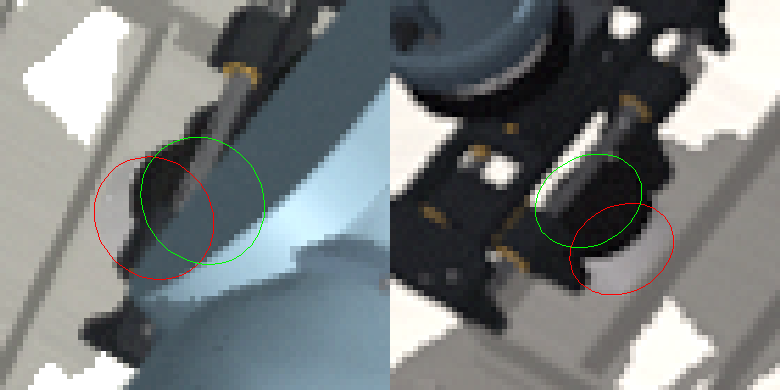

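Emit:
jog_arm(
  commands=[
    [0,0,0,0,0,-1,70],
    [0,0,0,0,0,0,70],
    [0,0,0,0,0,0,70],
    [0,0,0,0,0,-20,70],
    [0,0,0,0,0,-35,70],
  ],
)

```text
time_s: 25.55
eef_pos: [456.0, -395.7, 65.0]
tcp_rot: [[0.509, 0.847, -0.15], [0.861, -0.501, 0.089], [0.0, -0.175, -0.985]]
force: [0.0, -0.5, -0.2]
grip_width: 70.1
```

Run:
```python
from go import *
b=bot.snapshot("scene"); save(b,"s9.png",(140,180,270,300),5)
plan(lane(-125,-90,55),T,step=50)
```

```text
at [ 459.  -398.8   71. ] yaw_y -30.6 w 70.3 t 25.6 n 2 j [-0.88  0.52  1.47 -0.06  1.32 -0.32]
[0.004, 0.001, 0.0, 0.6, -27.4, 4.1]
[0.004, 0.001, 0.0, 0.6, -27.4, 4.2]
```

View pics/s9.png

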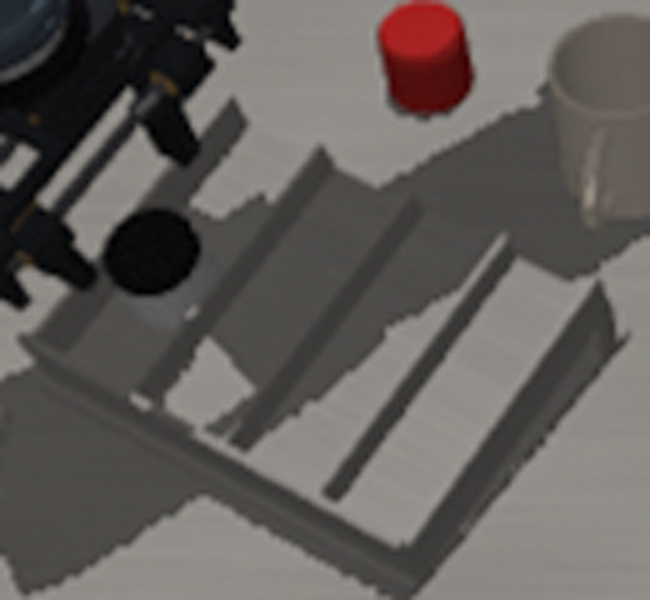

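The first tin stands upright in the far lane, with its cap at (150,250) in the crop. Next I'll push it down with the fingers closed.

Emit:
jog_arm(
  commands=[
    [0,0,0,0.5,-27.4,2,0],
    [0,0,0,0.5,-27.4,2,0],
    [0,0,0,0,0,0,0],
    [0,0,0,0,0,0,0],
    [0,0,0,0,0,0,0],
  ],
)

```text
time_s: 26.22
eef_pos: [415.8, -373.9, 82.1]
tcp_rot: [[0.509, 0.85, -0.137], [0.861, -0.503, 0.073], [-0.007, -0.155, -0.988]]
force: [0.9, 0.1, -0.3]
grip_width: 22.3
```

Run:
```python
from go import *
plan(lane(-127,-90,5),T,step=20)
```

```text
at [ 415.8 -373.9   82.1] yaw_y -30.6 w 22.3 t 26.225 n 4 j [-0.91  0.4   1.61 -0.07  1.28 -0.35]
[0.005, 0.002, 0.0, 0.5, -1.7, 15.2]
[0.005, 0.002, 0.0, 0.5, -1.6, 15.2]
[0.005, 0.002, 0.0, 0.5, -1.6, 15.2]
[0.005, 0.002, 0.0, 0.5, -1.5, 15.2]
```

Emit:
jog_arm(
  commands=[
    [0.005,0.002,0,0.5,-1.7,15,0],
    [0.005,0.002,0,0.5,-1.6,15,0],
    [0.005,0.002,0,0.5,-1.6,15,0],
    [0.005,0.002,0,0.5,-1.6,13,0],
    [0,0,0,0,0,0,0],
  ],
)

```text
time_s: 26.85
eef_pos: [401.6, -362.5, 19.6]
tcp_rot: [[0.51, 0.846, -0.153], [0.86, -0.501, 0.095], [0.003, -0.18, -0.984]]
force: [-0.2, 1.1, 0.6]
grip_width: 0.5
```

Run:
```python
from go import *
check(tag="x"); print(bot.sense()["force"],bot.sense()["grip_width"])
plan(lane(-67.5,-90,5),T,step=10)
```

```text
rack coords base [-128.1  -89.2    1.1] rot err deg [-0.38 -0.2  -0.02]
[-0.54061357  0.03148351 -0.23237038] 0.7878087360456262
at [ 402.5 -363.6   21. ] yaw_y -30.6 w 0.8 t 26.95 n 6 j [-0.91  0.47  1.65 -0.07  1.18 -0.35]
[-0.001, 0.0, 0.0, -0.1, 9.9, -0.4]
[-0.001, 0.0, 0.0, -0.1, 9.9, -0.4]
[-0.001, 0.0, 0.0, -0.1, 9.9, -0.4]
[-0.001, 0.0, 0.0, -0.1, 9.9, -0.4]
[-0.001, 0.0, 0.0, -0.1, 9.9, -0.4]
[-0.001, 0.0, 0.0, -0.1, 9.9, -0.4]
```

Emit:
jog_arm(
  commands=[
    [0,0,0,0,10,-0.4,0],
    [0,0,0,0,10,-0.4,0],
    [0,0,0,0,10,-0.4,0],
    [0,0,0,0,8,-0.4,0],
    [0,0,0,0,6,-0.4,0],
  ],
)

```text
time_s: 27.58
eef_pos: [443.8, -388.6, 16.6]
tcp_rot: [[0.51, 0.847, -0.15], [0.86, -0.502, 0.09], [0.001, -0.175, -0.985]]
force: [-0.5, 0.9, -0.0]
grip_width: 0.1
```

Run:
```python
from go import *
check(tag="x"); print(bot.sense()["force"]);plan(lane(-67.5,-90,5),T,step=10)
```

```text
rack coords base [-78.9 -90.2   6.8] rot err deg [-0.07 -0.06 -0.03]
[-0.00115046  0.12235111  0.0371418 ]
at [ 443.9 -388.7   16.7] yaw_y -30.6 w 0.8 t 27.675 n 2 j [-0.89  0.56  1.53 -0.06  1.22 -0.32]
[0.0, 0.0, 0.0, 0.1, 5.6, 0.9]
[0.0, 0.0, 0.0, 0.1, 5.6, 0.9]
```

Emit:
jog_arm(
  commands=[
    [0,0,0,0,5,1,0],
    [0,0,0,0,4,0.5,0],
    [0,0,0,0,3,0,0],
  ],
)

```text
time_s: 28.05
eef_pos: [453.3, -394.4, 13.5]
tcp_rot: [[0.51, 0.847, -0.152], [0.86, -0.501, 0.091], [0.001, -0.177, -0.984]]
force: [-9.7, 5.1, 9.0]
grip_width: 0.5
```

Emit:
jog_arm(
  commands=[
    [0,0,0,0,3,0,0],
    [0,0,0,0,3,0,0],
  ],
)

```text
time_s: 28.3
eef_pos: [452.8, -394.0, 13.8]
tcp_rot: [[0.509, 0.845, -0.165], [0.861, -0.499, 0.1], [0.002, -0.193, -0.981]]
force: [-14.3, 8.5, 15.9]
grip_width: 0.5
```

Run:
```python
from go import *
check(tag="x"); print(bot.sense()["force"])
b=bot.snapshot("scene"); save(b,"s10.png",(140,180,270,300),5)
```

```text
rack coords base [-67.8 -90.2   5.9] rot err deg [-1.1  -0.11 -0.  ]
[-13.70422039   8.20115679  14.722603  ]
```

View pics/s10.png

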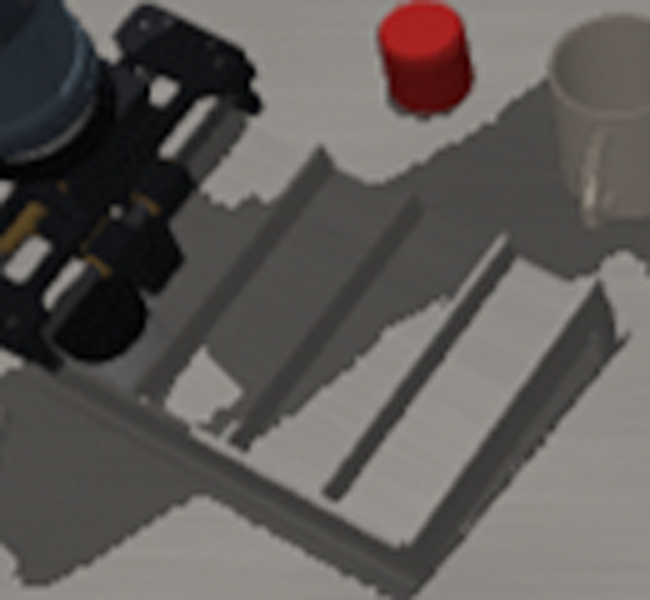

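Emit:
jog_arm(
  commands=[
    [0.01,0,0,0,-10,0,0],
    [0.01,0,0,0,-10,-2,0],
    [0,0,0,0,0,-40,60],
    [0,0,0,0,0,-50,66],
    [0,0,0,0,0,-20,66],
  ],
)

```text
time_s: 29.08
eef_pos: [454.7, -394.7, 127.8]
tcp_rot: [[0.51, 0.84, -0.184], [0.86, -0.497, 0.113], [0.004, -0.216, -0.976]]
force: [-0.5, -0.4, -0.2]
grip_width: 28.5
```

```bash
cat >> go.py <<'E'
def captop(g,cols=(308,328),r0=150,r1=350,thr=50):
    g=g.astype(float); rows=[]
    c=g[r0:r1,cols[0]:cols[1]].mean(axis=1)
    i=np.where((c[:-1]>=thr)&(c[1:]<thr))[0]
    return [(round(r0+k+(c[k]-thr)/(c[k]-c[k+1]),1)) for k in i]
E
python3 - <<'E'
from go import *
for n in("w7","w8"):
    g=cv2.cvtColor(cv2.imread(f"pics/{n}.png"),6); print(n,captop(g), [int(v) for v in g[240:340:6,308:328].mean(axis=1)])
b=bot.snapshot("top");a=bot.snapshot("scene");save(a,"s11.png",(140,170,340,340),4)
np.set_printoptions(precision=1,suppress=True)
for o in caps(b,(305,175,365,275)): print("t",o[2])
for o in caps(a,(270,245,330,325)): print("s",o[2])
plan([500,-200,130],yawR(-30.6),step=55)
E
```

```text
w7 [np.float64(276.7)] [158, 151, 150, 52, 53, 53, 53, 44, 42, 40, 38, 37, 36, 35, 35, 35, 36]
w8 [np.float64(271.9)] [193, 140, 138, 139, 137, 108, 46, 44, 42, 41, 38, 37, 36, 34, 33, 33, 33]
t [679.1 -26.6  46. ]
t [612.  -62.9  46. ]
t [524.6 -79.6  46. ]
s [531.3 -80.2  46. ]
s [620.2 -61.5  46. ]
s [682.4 -23.3  46. ]
at [ 454.9 -394.9  127.5] yaw_y -30.6 w 36.2 t 29.175 n 4 j [-0.9  0.5  1.4 -0.1  1.5 -0.3]
[-0.054, -0.001, 0.0, 47.7, -14.9, 2.8]
[-0.054, -0.001, 0.0, 47.7, -15.0, 2.0]
[-0.054, -0.001, 0.0, 47.7, -15.1, 1.1]
[-0.054, -0.001, 0.0, 47.7, -15.1, 0.2]
```

View pics/s11.png

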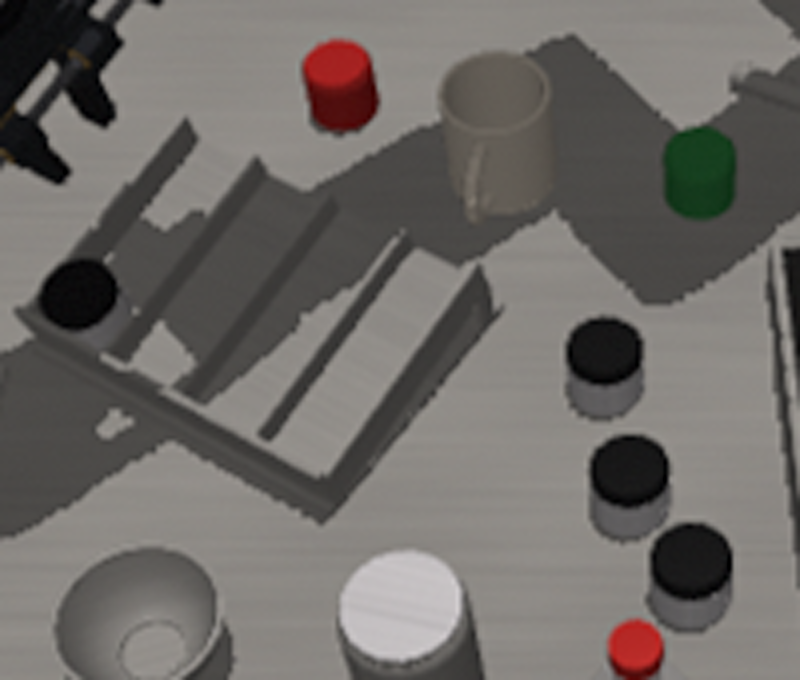

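Run:
```python
from go import *
plan([525.5,-81,90],yawR(-30.6),step=55)
```

```text
at [ 454.9 -394.9  127.5] yaw_y -30.6 w 36.2 t 29.175 n 6 j [-0.87  0.48  1.4  -0.07  1.47 -0.32]
[-0.036, -0.001, 0.0, 51.0, -14.8, 9.8]
[-0.036, -0.001, 0.0, 51.0, -15.1, 9.3]
[-0.036, -0.001, 0.0, 51.0, -15.4, 8.7]
[-0.036, -0.001, 0.0, 51.0, -15.7, 8.1]
[-0.036, -0.001, 0.0, 51.0, -16.0, 7.5]
[-0.036, -0.001, 0.0, 51.0, -16.3, 6.9]
```

Emit:
jog_arm(
  commands=[
    [-0.036,0,0,51,-14.8,4,70],
    [-0.036,0,0,51,-15,4,70],
    [-0.036,0,0,51,-15.4,8,70],
    [-0.036,0,0,51,-15.7,8,70],
    [-0.036,0,0,50,-16,7,70],
  ],
)

```text
time_s: 29.8
eef_pos: [513.9, -130.6, 101.5]
tcp_rot: [[0.517, 0.856, -0.028], [0.856, -0.516, 0.022], [0.004, -0.036, -0.999]]
force: [0.2, 0.3, -0.6]
grip_width: 70.3
```

Run:
```python
from go import *
plan([525.5,-81,70],yawR(-30.6),step=40)
```

```text
at [ 513.9 -130.6  101.5] yaw_y -31.1 w 70.3 t 29.8 n 2 j [-0.48  0.23  1.78  0.01  1.17  0.06]
[-0.018, -0.002, -0.005, 24.2, -7.3, 16.1]
[-0.018, -0.002, -0.005, 24.2, -7.5, 16.0]
```

Emit:
jog_arm(
  commands=[
    [-0.018,-0.002,-0.005,24.2,-7.3,12,70],
    [-0.018,-0.002,-0.005,24.2,-7.5,12,70],
    [0,0,0,0,0,0,70],
    [0,0,0,0,0,0,70],
  ],
)

```text
time_s: 30.3
eef_pos: [521.4, -74.3, 72.6]
tcp_rot: [[0.503, 0.864, -0.005], [0.864, -0.503, 0.003], [-0.0, -0.006, -1.0]]
force: [0.4, -0.7, 0.2]
grip_width: 69.9
```

Run:
```python
from go import *
plan([525.5,-81,20],yawR(-30.6),step=18)
w=bot.snapshot("wrist");save(w,"w9.png")
```

```text
at [521.4 -74.3  72.6] yaw_y -30.2 w 69.9 t 30.3 n 3 j [-0.37  0.24  1.83  0.    1.08  0.16]
[-0.002, 0.0, 0.002, -1.2, 2.4, 17.5]
[-0.002, 0.0, 0.002, -1.2, 2.4, 17.5]
[-0.002, 0.0, 0.002, -1.2, 2.3, 17.5]
```

View pics/w9.png

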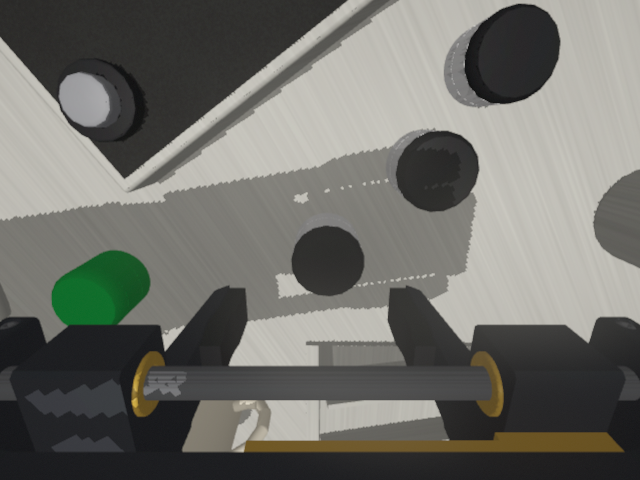

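Run:
```python
from go import *
np.set_printoptions(precision=1,suppress=True)
w=bot.snapshot("wrist"); s=bot.sense(); R=np.array(s["tcp_rot"]); p=np.array(s["eef_pos"])
# tin top plane was at TCP - R z*(57.4) ; view row predicted for centred tin
for d in(57.4,48.7,50): print(d,proj(w,p-R[:,2]*d))
for z in(46,37.3): print(z,at(w,(328,261),z))
print(at(w,(437,171),37.3),at(w,(514,54),37.3))
```

```text
57.4 [319.5 333.8]
48.7 [319.4 322.3]
50 [319.4 324. ]
46 [525.9 -79.2  46. ]
37.3 [524.3 -82.4  37.3]
[614.6 -63.5  37.3] [679.1 -24.7  37.3]
```

Emit:
jog_arm(
  commands=[
    [0,0,-0.004,-3.5,4,18,70],
    [0,0,0,-1,1.5,18,70],
    [0,0,0,0,0,16,70],
    [0,0,0,0,0,0,70],
    [0,0,0,0,0,0,70],
  ],
)

```text
time_s: 31.02
eef_pos: [524.1, -85.5, 17.2]
tcp_rot: [[0.504, 0.864, -0.004], [0.864, -0.504, 0.002], [-0.0, -0.005, -1.0]]
force: [0.5, -0.2, -1.5]
grip_width: 70.3
```

Run:
```python
from go import *
np.set_printoptions(precision=1,suppress=True)
plan([524.3,-82.4,-11],yawR(-30.6),step=12)
```

```text
at [524.1 -85.5  17.2] yaw_y -30.3 w 70.3 t 31.025 n 3 j [-0.4  0.3  1.8  0.   1.   0.1]
[-0.002, 0.0, 0.002, 0.9, -0.4, 9.4]
[-0.002, 0.0, 0.002, 0.9, -0.4, 9.4]
[-0.002, 0.0, 0.002, 0.9, -0.5, 9.4]
```

Emit:
jog_arm(
  commands=[
    [0,0,0,0.9,-0.4,9.5,70],
    [0,0,0,0.9,-0.4,9.5,70],
    [0,0,0,0.9,-0.4,9,70],
    [0,0,0,0,0,0,70],
    [0,0,0,0,0,0,70],
  ],
)

```text
time_s: 31.65
eef_pos: [525.1, -82.2, -11.9]
tcp_rot: [[0.504, 0.864, -0.002], [0.864, -0.504, 0.001], [0.0, -0.003, -1.0]]
force: [-0.3, -0.1, 0.5]
grip_width: 70.4
```

```bash
cat >> go.py <<'E'
def centre():
    w=bot.snapshot("wrist"); g=cv2.cvtColor(w["color"],7); save(w,"wc.png")
    m=((g<56)&(w["color"].max(2).astype(int)-w["color"].min(2)<14)).astype(np.uint8); m[:200]=0; m[352:]=0; m[:,:245]=0;m[:,392:]=0
    s=bot.sense(); print("TCP",np.round(s["eef_pos"],1),"captop",captop(g,thr=90),"w",round(s["grip_width"],1),"f",np.round(s["force"],1))
    R=np.array(s["tcp_rot"]);p=np.array(s["eef_pos"])
    print("pred centred captop row for this height:",[proj(w,np.r_[ (p-R[:,2]*48)[:2],37.3]+25*R[:,0])[1].round(1), proj(w,np.r_[ (p-R[:,2]*48)[:2],37.3]+26*R[:,0])[1].round(1)])
E
python3 - <<'E'
from go import *
centre()
g=cv2.cvtColor(cv2.imread("pics/w8.png"),6);print(captop(g,thr=90))
E
```

```text
TCP [525.  -82.2 -11.9] captop [np.float64(270.7)] w 70.1 f [-0.2  0.7  0.1]
pred centred captop row for this height: [np.float64(271.5), np.float64(269.4)]
[np.float64(270.5)]
```

View pics/wc.png

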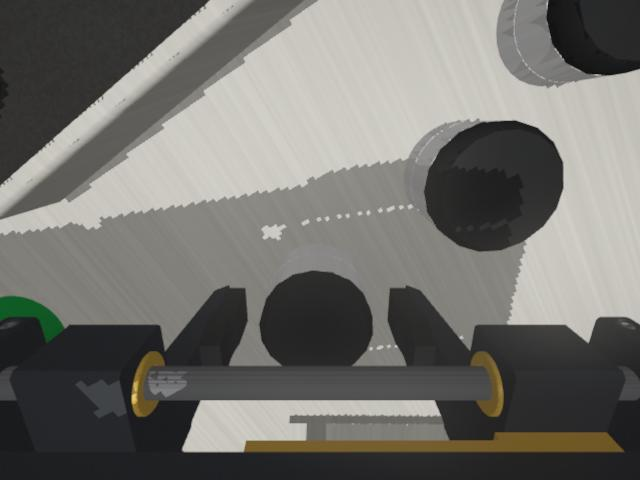

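The tin is centred: the cap's top edge is at row 270.7, against 270.5 for the reference grasp. I'll grip, lift and carry it to lane −30.

Emit:
jog_arm(
  commands=[
    [0,0,0,0,0,0,40],
    [0,0,0,0,0,0,40],
    [0,0,0,0,0,0,40],
    [0,0,0,0,0,0,40],
  ],
  grip_force=15,
)

```text
time_s: 32.2
eef_pos: [525.4, -82.4, -11.3]
tcp_rot: [[0.504, 0.864, -0.002], [0.864, -0.504, 0.001], [0.0, -0.002, -1.0]]
force: [1.2, 0.8, -0.9]
grip_width: 49.8
```

Emit:
jog_arm(
  commands=[
    [0,0,0,0,0,-20,40],
    [0,0,0,0,0,-45,40],
    [0,0,0,0,0,-45,40],
  ],
)

```text
time_s: 32.58
eef_pos: [521.6, -81.2, 96.7]
tcp_rot: [[0.504, 0.864, -0.012], [0.864, -0.504, 0.005], [-0.001, -0.013, -1.0]]
force: [0.9, 0.1, -1.9]
grip_width: 49.6
```

Run:
```python
from go import *
plan(lane(-75,-30,75),T,step=50)
```

```text
at [521.6 -81.2  96.7] yaw_y -30.3 w 49.6 t 32.575 n 6 j [-0.38  0.21  1.81  0.    1.13  0.15]
[0.027, 0.0, 0.001, -40.8, 17.3, 2.1]
[0.027, 0.0, 0.001, -40.8, 17.4, 1.6]
[0.027, 0.0, 0.001, -40.7, 17.5, 1.1]
[0.027, 0.0, 0.001, -40.7, 17.5, 0.6]
[0.027, 0.0, 0.001, -40.7, 17.6, 0.2]
[0.027, 0.0, 0.001, -40.7, 17.6, -0.3]
```

Emit:
jog_arm(
  commands=[
    [0.027,0,0,-40.8,17.3,-3,40],
    [0.027,0,0,-40.8,17.4,0,40],
    [0.027,0,0,-40.7,17.5,0,40],
    [0.027,0,0,-40.7,17.5,0,40],
    [0.027,0,0,-40.7,17.6,0,40],
  ],
)

```text
time_s: 33.2
eef_pos: [497.1, -304.9, 99.5]
tcp_rot: [[0.498, 0.858, -0.123], [0.867, -0.493, 0.071], [0.0, -0.142, -0.99]]
force: [1.2, -0.3, -0.9]
grip_width: 49.6
```

Run:
```python
from go import *
plan(lane(-75,-30,70),T,step=40)
```

```text
at [ 497.1 -304.9   99.5] yaw_y -29.9 w 49.6 t 33.2 n 2 j [-0.74  0.42  1.54 -0.03  1.32 -0.2 ]
[0.016, 0.001, 0.006, -19.6, 6.9, 9.8]
[0.016, 0.001, 0.006, -19.6, 7.2, 9.6]
```

Emit:
jog_arm(
  commands=[
    [0.016,0,0.006,-17,6,6,40],
    [0.016,0,0.006,-17,6,6,40],
    [0,0,0,0,0,0,40],
    [0,0,0,0,0,0,40],
  ],
)

```text
time_s: 33.7
eef_pos: [487.5, -340.7, 83.4]
tcp_rot: [[0.511, 0.846, -0.153], [0.86, -0.503, 0.09], [-0.0, -0.177, -0.984]]
force: [-0.5, 0.4, -1.3]
grip_width: 49.2
```

Run:
```python
from go import *
plan(lane(-75,-30,35),T,step=40);check(tag="m1")
```

```text
at [ 487.5 -340.7   83.4] yaw_y -30.7 w 49.2 t 33.7 n 2 j [-0.78  0.48  1.49 -0.04  1.34 -0.23]
[-0.002, 0.0, -0.001, -1.7, 1.3, 19.9]
[-0.002, 0.0, -0.001, -1.7, 1.2, 19.9]
rack coords base [-77.4 -26.7  74.9] rot err deg [-0.21 -0.01 -0.14]
```

View pics/m1.png

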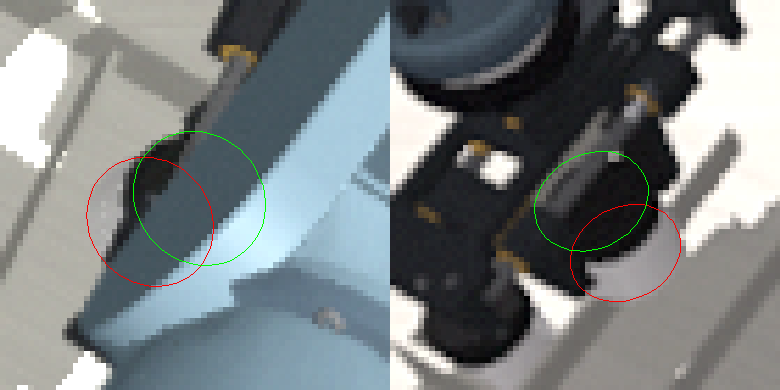

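Emit:
jog_arm(
  commands=[
    [-0.002,0,0,-1.7,1,15,40],
    [0,0,0,-1.7,1,14,40],
    [0,0,0,0,0,14,40],
    [0,0,0,0,0,0,40],
  ],
)

```text
time_s: 34.3
eef_pos: [480.6, -338.6, 37.7]
tcp_rot: [[0.509, 0.848, -0.151], [0.861, -0.501, 0.089], [-0.0, -0.176, -0.984]]
force: [-0.2, 0.7, -1.4]
grip_width: 49.5
```

Run:
```python
from go import *
plan(lane(-75,-30,3),T,step=12);check(tag="m2")
```

```text
at [ 480.6 -338.6   37.7] yaw_y -30.6 w 49.5 t 34.3 n 3 j [-0.79  0.53  1.52 -0.05  1.26 -0.24]
[-0.001, 0.0, 0.0, -0.5, 0.5, 8.5]
[-0.001, 0.0, 0.0, -0.5, 0.5, 8.5]
[-0.001, 0.0, 0.0, -0.5, 0.5, 8.5]
rack coords base [-76.3 -28.3  28.6] rot err deg [-0.13  0.01  0.02]
```

View pics/m2.png

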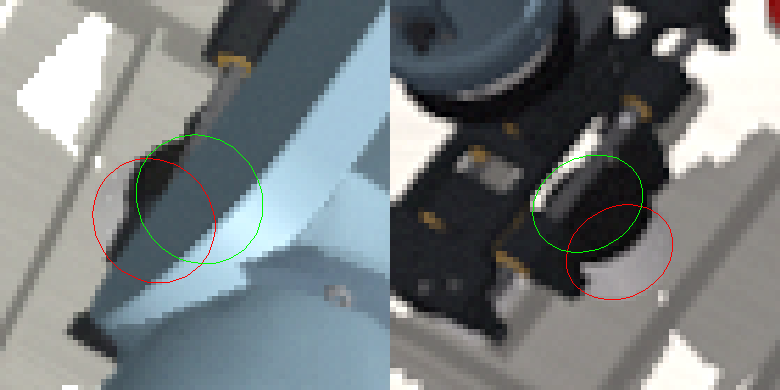

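Emit:
jog_arm(
  commands=[
    [0,0,0,-2,0.5,-1,40],
    [0,0,0,0,0.5,9,40],
    [0,0,0,0,0.5,9,40],
    [0,0,0,0,0,0,40],
  ],
)

```text
time_s: 34.9
eef_pos: [480.0, -341.6, 22.3]
tcp_rot: [[0.509, 0.848, -0.148], [0.861, -0.502, 0.086], [-0.001, -0.171, -0.985]]
force: [0.3, 0.7, -1.1]
grip_width: 49.3
```

Run:
```python
from go import *
plan(lane(-75,-30,3),T,step=12);check(tag="m3");print(bot.sense()["force"])
```

```text
at [ 480.  -341.6   22.3] yaw_y -30.6 w 49.3 t 34.9 n 1 j [-0.79  0.55  1.53 -0.05  1.23 -0.24]
[0.003, 0.001, 0.0, 1.3, -2.4, 10.6]
rack coords base [-72.7 -31.3  13.6] rot err deg [ 0.17  0.08 -0.  ]
[ 0.56104571  0.3685873  -0.80471285]
```

Now lower it with larger single steps to the floor contact.

Emit:
jog_arm(
  commands=[
    [0,0,0,1,0,6,40],
    [0,0,0,0,0,4,40],
  ],
)

```text
time_s: 35.25
eef_pos: [480.0, -340.7, 13.3]
tcp_rot: [[0.509, 0.848, -0.146], [0.861, -0.502, 0.084], [-0.002, -0.168, -0.986]]
force: [0.5, 0.0, -2.2]
grip_width: 49.3
```

Emit:
jog_arm(
  commands=[
    [0,0,0,0,0,3,40],
    [0,0,0,0,0,2,40],
  ],
)

```text
time_s: 35.5
eef_pos: [480.1, -340.9, 12.5]
tcp_rot: [[0.508, 0.849, -0.146], [0.861, -0.502, 0.083], [-0.003, -0.168, -0.986]]
force: [-4.0, 4.0, 11.4]
grip_width: 49.6
```

Run:
```python
from go import *
check(tag="m3");print(bot.sense()["force"])
```

```text
rack coords base [-71.4 -30.6   4. ] rot err deg [0.36 0.17 0.01]
[-1.38661861  3.60536673 12.39536885]
```

Emit:
jog_arm(
  commands=[
    [0,0,0,0,0,-1,70],
    [0,0,0,0,0,0,70],
    [0,0,0,0,0,0,70],
    [0,0,0,0,0,-20,70],
    [0,0,0,0,0,-35,70],
  ],
)

```text
time_s: 36.22
eef_pos: [487.0, -344.3, 67.6]
tcp_rot: [[0.508, 0.848, -0.149], [0.861, -0.501, 0.086], [-0.002, -0.172, -0.985]]
force: [0.0, -0.5, 0.5]
grip_width: 70.0
```

Emit:
jog_arm(
  commands=[
    [0,0,0,0,-27,2,0],
    [0,0,0,0,-27,2,0],
    [0,0,0,0,0,0,0],
    [0,0,0,0,0,0,0],
    [0,0,0,0,0,0,0],
  ],
)

```text
time_s: 36.85
eef_pos: [445.3, -321.4, 81.5]
tcp_rot: [[0.508, 0.85, -0.139], [0.861, -0.503, 0.076], [-0.005, -0.159, -0.987]]
force: [0.5, -0.5, 0.4]
grip_width: 21.6
```

Run:
```python
from go import *
b=bot.snapshot("scene"); save(b,"s12.png",(140,180,270,300),5)
plan(lane(-127,-30,3),T,step=17)
```

```text
at [ 445.3 -321.4   81.4] yaw_y -30.6 w 18.2 t 36.9 n 4 j [-0.81  0.38  1.63 -0.05  1.28 -0.26]
[0.004, 0.001, 0.0, 0.5, -1.4, 15.5]
[0.004, 0.001, 0.0, 0.5, -1.3, 15.5]
[0.004, 0.001, 0.0, 0.4, -1.2, 15.5]
[0.004, 0.001, 0.0, 0.4, -1.2, 15.5]
```

View pics/s12.png

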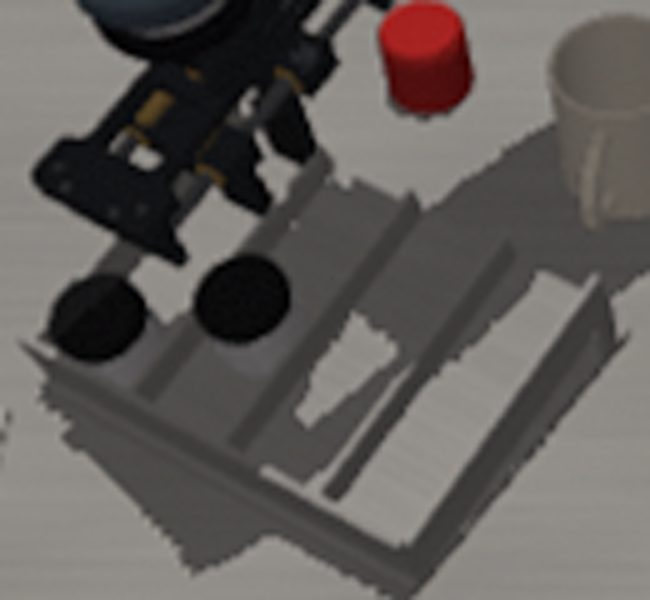

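The second tin stands upright in lane −30, with its cap at (243,298). I'll lower behind it and push.

Emit:
jog_arm(
  commands=[
    [0.005,0.001,0,0.5,-2,15,0],
    [0.005,0,0,0.5,-2,15,0],
    [0.004,0,0,0.4,-1.5,15,0],
    [0.004,0,0,0.4,-1.5,13,0],
    [0,0,0,0,0,0,0],
  ],
)

```text
time_s: 37.52
eef_pos: [429.9, -309.8, 19.0]
tcp_rot: [[0.508, 0.846, -0.158], [0.861, -0.5, 0.09], [-0.003, -0.182, -0.983]]
force: [0.6, 0.1, -0.6]
grip_width: 0.4
```

Run:
```python
from go import *
check(tag="x"); plan(lane(-67.5,-30,5),T,step=10)
```

```text
rack coords base [-1.305e+02 -2.940e+01  1.000e-01] rot err deg [-0.49  0.17  0.01]
at [ 430.9 -310.8   20.4] yaw_y -30.6 w 1.0 t 37.625 n 7 j [-0.81  0.45  1.68 -0.06  1.18 -0.25]
[-0.001, 0.001, 0.0, 0.0, 8.8, -0.5]
[-0.001, 0.001, 0.0, 0.0, 8.8, -0.5]
[-0.001, 0.001, 0.0, 0.0, 8.8, -0.5]
[-0.001, 0.001, 0.0, 0.0, 8.8, -0.5]
[-0.001, 0.001, 0.0, 0.0, 8.8, -0.5]
[-0.001, 0.001, 0.0, 0.0, 8.8, -0.5]
[-0.001, 0.001, 0.0, 0.0, 8.8, -0.5]
```

Emit:
jog_arm(
  commands=[
    [0,0.001,0,0,10,-0.4,0],
    [0,0,0,0,10,-0.4,0],
    [0,0,0,0,10,-0.4,0],
    [0,0,0,0,9,-0.4,0],
    [0,0,0,0,7,-0.2,0],
  ],
)

```text
time_s: 38.25
eef_pos: [474.2, -337.0, 15.4]
tcp_rot: [[0.509, 0.847, -0.153], [0.861, -0.501, 0.086], [-0.004, -0.176, -0.984]]
force: [-0.5, 0.4, -0.1]
grip_width: 0.6
```

Emit:
jog_arm(
  commands=[
    [0,0,0,0,5,1,0],
    [0,0,0,0,4,0.5,0],
    [0,0,0,0,3,0,0],
  ],
)

```text
time_s: 38.62
eef_pos: [483.3, -342.2, 11.6]
tcp_rot: [[0.508, 0.847, -0.157], [0.861, -0.5, 0.089], [-0.003, -0.181, -0.984]]
force: [-12.0, 7.0, 13.5]
grip_width: 0.5
```

Run:
```python
from go import *
check(tag="x"); print(bot.sense()["force"])
```

```text
rack coords base [-67.6 -30.1   3.7] rot err deg [-0.41  0.2   0.01]
[-7.29893722  3.26755904  7.95923702]
```

Emit:
jog_arm(
  commands=[
    [0.005,0,0,0,-10,0,0],
    [0.005,0,0,0,-10,-2,0],
    [0,0,0,0,0,-40,60],
    [0,0,0,0,0,-50,70],
    [0,0,0,0,0,-20,70],
  ],
)

```text
time_s: 39.35
eef_pos: [482.1, -340.5, 126.7]
tcp_rot: [[0.509, 0.844, -0.169], [0.861, -0.499, 0.098], [-0.002, -0.195, -0.981]]
force: [-0.5, -0.3, -0.3]
grip_width: 28.1
```

Run:
```python
from go import *
b=bot.snapshot("top");a=bot.snapshot("scene");save(a,"s13.png",(140,170,340,340),4)
np.set_printoptions(precision=1,suppress=True)
for o in caps(b,(305,175,365,275)): print("t",o[2])
for o in caps(a,(270,245,330,325)): print("s",o[2])
plan([614.6,-63.5,90],yawR(-30.6),step=58)
```

```text
t [679.2 -26.2  46. ]
t [611.3 -63.6  46. ]
s [620.3 -61.4  46. ]
s [682.5 -23.4  46. ]
at [ 482.3 -340.8  126.4] yaw_y -30.6 w 36.5 t 39.45 n 6 j [-0.8  0.4  1.5 -0.1  1.4 -0.2]
[-0.033, 0.0, 0.0, 51.0, -3.3, 6.7]
[-0.033, 0.0, 0.0, 51.0, -3.5, 6.6]
[-0.033, 0.0, 0.0, 51.0, -3.7, 6.5]
[-0.033, 0.0, 0.0, 51.0, -3.9, 6.4]
[-0.033, 0.0, 0.0, 51.0, -4.1, 6.3]
[-0.033, 0.0, 0.0, 51.0, -4.4, 6.2]
```

View pics/s13.png

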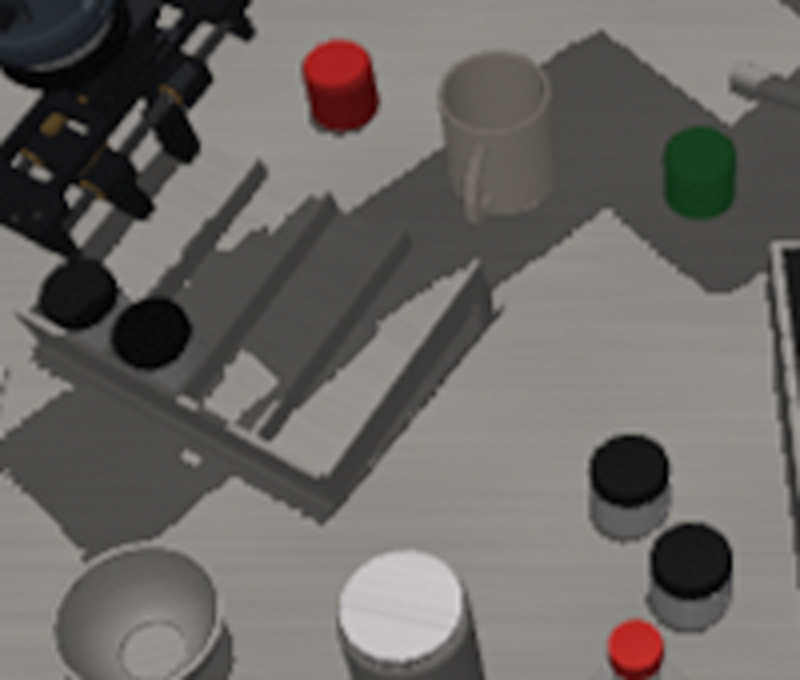

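Emit:
jog_arm(
  commands=[
    [-0.033,0,0,51,-3.3,4,70],
    [-0.033,0,0,51,-3.5,4,70],
    [-0.033,0,0,51,-3.7,6,70],
    [-0.033,0,0,51,-3.9,6,70],
    [-0.033,0,0,51,-4.1,6,70],
  ],
)

```text
time_s: 40.08
eef_pos: [592.0, -106.7, 95.8]
tcp_rot: [[0.516, 0.856, -0.027], [0.857, -0.516, 0.013], [-0.003, -0.03, -1.0]]
force: [0.3, -0.4, 0.1]
grip_width: 69.9
```

Run:
```python
from go import *
plan([614.6,-63.5,70],yawR(-30.6),step=40)
```

```text
at [ 592.  -106.7   95.8] yaw_y -31.1 w 69.9 t 40.075 n 2 j [-0.38  0.38  1.6   0.    1.2   0.16]
[-0.015, 0.001, -0.004, 24.4, -1.1, 12.9]
[-0.015, 0.001, -0.004, 24.4, -1.2, 12.9]
```

Emit:
jog_arm(
  commands=[
    [-0.015,0,-0.004,22,-1,9,70],
    [-0.015,0,-0.004,22,-1,9,70],
    [0,0,0,0,0,0,70],
    [0,0,0,0,0,0,70],
  ],
)

```text
time_s: 40.58
eef_pos: [608.5, -61.4, 71.6]
tcp_rot: [[0.504, 0.864, -0.008], [0.864, -0.504, 0.0], [-0.004, -0.007, -1.0]]
force: [0.6, -0.2, -0.1]
grip_width: 70.2
```

Run:
```python
from go import *
w=bot.snapshot("wrist");save(w,"w10.png")
plan([614.6,-63.5,20],yawR(-30.6),step=18)
```

```text
at [608.4 -61.4  71.5] yaw_y -30.3 w 69.9 t 40.625 n 3 j [-0.29  0.41  1.6  -0.    1.13  0.24]
[-0.002, 0.001, 0.002, 0.5, 2.3, 17.2]
[-0.002, 0.001, 0.002, 0.5, 2.2, 17.2]
[-0.002, 0.001, 0.002, 0.5, 2.2, 17.2]
```

View pics/w10.png

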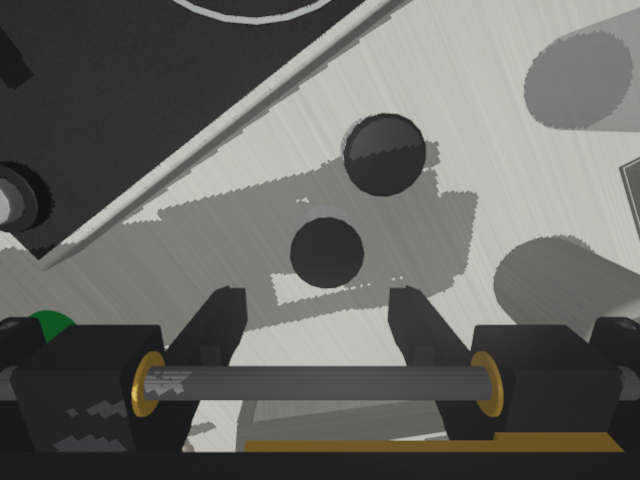

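Run:
```python
from go import *
np.set_printoptions(precision=1,suppress=True)
w=bot.snapshot("wrist"); print(at(w,(327,252.5),37.3),at(w,(385,155),37.3))
t=at(w,(327,252.5),37.3); plan([t[0],t[1],20],yawR(-30.6),step=18)
```

```text
[614.  -63.4  37.3] [677.4 -25.1  37.3]
at [608.7 -61.7  71.9] yaw_y -30.3 w 69.8 t 40.675 n 3 j [-0.3  0.4  1.6 -0.   1.1  0.2]
[-0.002, 0.001, 0.002, 0.5, 1.9, 17.3]
[-0.002, 0.001, 0.002, 0.5, 1.9, 17.3]
[-0.002, 0.001, 0.002, 0.4, 1.9, 17.3]
```

Emit:
jog_arm(
  commands=[
    [0,0,-0.003,1,3,18,70],
    [0,0,0,0.5,2,18,70],
    [0,0,0,0,0,16,70],
    [0,0,0,0,0,0,70],
    [0,0,0,0,0,0,70],
  ],
)

```text
time_s: 41.3
eef_pos: [612.8, -65.2, 15.2]
tcp_rot: [[0.505, 0.863, -0.009], [0.863, -0.505, 0.0], [-0.004, -0.008, -1.0]]
force: [0.2, -0.1, 0.6]
grip_width: 70.1
```

Run:
```python
from go import *
plan([614,-63.4,-11],yawR(-30.6),step=12)
```

```text
at [612.8 -65.2  15.2] yaw_y -30.3 w 70.1 t 41.3 n 3 j [-0.3   0.5   1.61 -0.    1.04  0.23]
[-0.003, 0.001, 0.002, 0.8, 0.1, 8.7]
[-0.003, 0.001, 0.002, 0.8, 0.1, 8.7]
[-0.003, 0.001, 0.002, 0.7, 0.1, 8.7]
```

Emit:
jog_arm(
  commands=[
    [-0.003,0.002,0,0.8,0,9,70],
    [-0.003,0.002,0,0.8,0,9,70],
    [-0.002,0,0,0.5,0,8,70],
    [0,0,0,0,0,0,70],
    [0,0,0,0,0,0,70],
  ],
)

```text
time_s: 41.92
eef_pos: [614.5, -63.2, -11.6]
tcp_rot: [[0.504, 0.863, 0.002], [0.863, -0.504, -0.001], [0.0, 0.002, -1.0]]
force: [0.1, -0.2, -0.5]
grip_width: 70.1
```

Run:
```python
from go import *
centre()
```

```text
TCP [614.4 -63.2 -11.6] captop [np.float64(270.9)] w 70.0 f [ 0.  -0.1 -0.1]
pred centred captop row for this height: [np.float64(271.3), np.float64(269.1)]
```

View pics/wc.png

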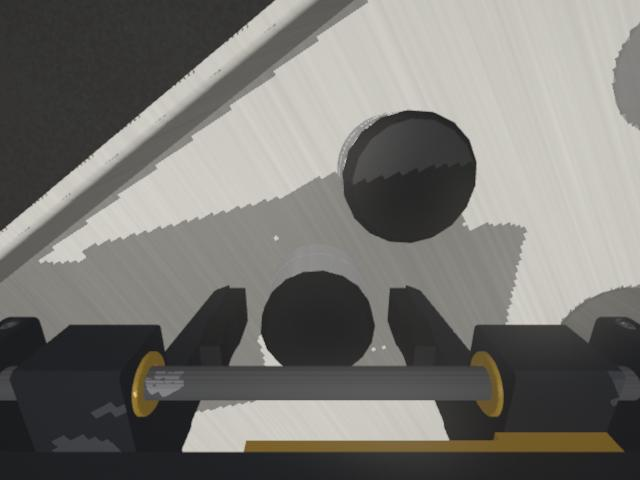

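It's centred again, at row 270.9.

Emit:
jog_arm(
  commands=[
    [0,0,0,0,0,0,40],
    [0,0,0,0,0,0,40],
    [0,0,0,0,0,0,40],
    [0,0,0,0,0,0,40],
  ],
  grip_force=15,
)

```text
time_s: 42.48
eef_pos: [614.9, -63.3, -11.1]
tcp_rot: [[0.504, 0.863, 0.003], [0.863, -0.504, -0.001], [0.001, 0.003, -1.0]]
force: [-1.0, 0.0, -1.7]
grip_width: 49.4
```

Emit:
jog_arm(
  commands=[
    [0,0,0,0,0,-20,40],
    [0,0,0,0,0,-45,40],
    [0,0,0,0,0,-45,40],
  ],
)

```text
time_s: 42.85
eef_pos: [611.0, -62.3, 99.1]
tcp_rot: [[0.505, 0.863, -0.006], [0.863, -0.505, 0.002], [-0.002, -0.006, -1.0]]
force: [0.5, -0.2, -1.0]
grip_width: 49.4
```

Run:
```python
from go import *
plan(lane(-75,30,75),T,step=50)
```

```text
at [611.  -62.3  99.1] yaw_y -30.3 w 49.4 t 42.85 n 5 j [-0.29  0.38  1.58 -0.    1.18  0.23]
[0.034, 0.0, 0.001, -49.2, 7.3, 3.2]
[0.034, 0.0, 0.001, -49.2, 7.5, 3.0]
[0.034, 0.0, 0.001, -49.2, 7.6, 2.7]
[0.034, 0.0, 0.001, -49.2, 7.8, 2.4]
[0.034, 0.0, 0.001, -49.2, 7.9, 2.1]
```

Emit:
jog_arm(
  commands=[
    [0.034,0,0.001,-49,7.3,-2,40],
    [0.034,0,0,-49,7.5,0,40],
    [0.034,0,0,-49,7.6,0,40],
    [0.034,0,0,-49,7.8,1,40],
    [0.02,0,0,-20,4,0,40],
  ],
)

```text
time_s: 43.48
eef_pos: [535.1, -271.4, 112.1]
tcp_rot: [[0.501, 0.856, -0.128], [0.866, -0.495, 0.075], [0.001, -0.148, -0.989]]
force: [0.1, 0.1, -1.5]
grip_width: 49.4
```

Run:
```python
from go import *
plan(lane(-75,30,72),T,step=40)
```

```text
at [ 535.1 -271.4  112.1] yaw_y -30.0 w 49.4 t 43.475 n 2 j [-0.66  0.44  1.48 -0.02  1.37 -0.13]
[0.013, 0.0, 0.005, -13.6, 0.3, 16.1]
[0.013, 0.0, 0.005, -13.6, 0.6, 16.1]
```

Emit:
jog_arm(
  commands=[
    [0.012,0,0.005,-13,0.3,14,40],
    [0.012,0,0.005,-13,0.6,14,40],
    [0,0,0,0,0,0,40],
    [0,0,0,0,0,0,40],
  ],
)

```text
time_s: 43.98
eef_pos: [518.5, -290.9, 82.3]
tcp_rot: [[0.509, 0.848, -0.15], [0.861, -0.501, 0.089], [0.0, -0.174, -0.985]]
force: [0.5, -0.1, -1.5]
grip_width: 49.9
```

Run:
```python
from go import *
plan(lane(-75,30,32),T,step=17);check(tag="n1")
```

```text
at [ 518.5 -290.9   82.3] yaw_y -30.6 w 49.9 t 43.975 n 3 j [-0.69  0.48  1.49 -0.03  1.34 -0.15]
[0.0, 0.0, 0.0, -0.7, 0.3, 14.0]
[0.0, 0.0, 0.0, -0.7, 0.3, 14.0]
[0.0, 0.0, 0.0, -0.7, 0.3, 14.0]
rack coords base [-75.9  32.   74. ] rot err deg [-0.04 -0.02 -0.  ]
```

View pics/n1.png

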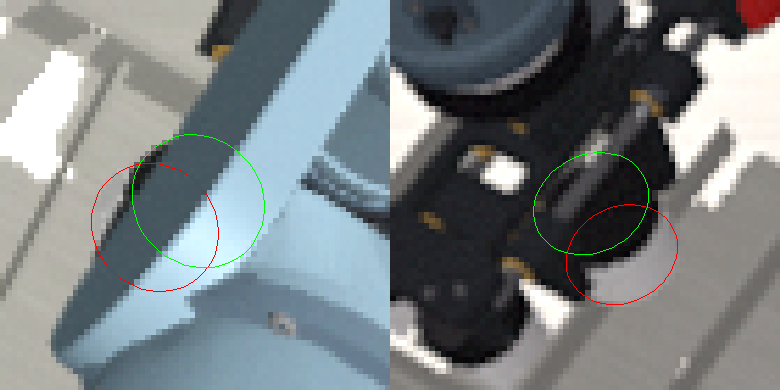

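Emit:
jog_arm(
  commands=[
    [0,0,0,-1,0.3,14,40],
    [0,0,0,-1,0.3,14,40],
    [0,0,0,0,0,12,40],
    [0,0,0,0,0,0,40],
  ],
)

```text
time_s: 44.58
eef_pos: [511.8, -287.9, 40.1]
tcp_rot: [[0.507, 0.849, -0.15], [0.862, -0.5, 0.089], [0.0, -0.174, -0.985]]
force: [-0.3, -0.3, -1.8]
grip_width: 49.5
```

Run:
```python
from go import *
plan(lane(-75,30,3),T,step=12);check(tag="n2")
```

```text
at [ 511.8 -287.9   40.1] yaw_y -30.5 w 49.5 t 44.575 n 3 j [-0.7   0.52  1.53 -0.03  1.26 -0.15]
[0.0, 0.0, 0.001, -0.4, 0.3, 9.4]
[0.0, 0.0, 0.001, -0.4, 0.3, 9.4]
[0.0, 0.0, 0.001, -0.4, 0.3, 9.4]
rack coords base [-75.7  31.2  31.2] rot err deg [-0.04 -0.    0.11]
```

Emit:
jog_arm(
  commands=[
    [0,0,0.001,-1.5,0.3,-0.5,40],
    [0,0,0.001,0,0.3,9,40],
    [0,0,0,0,0.3,9,40],
    [0,0,0,0,0,0,40],
  ],
)

```text
time_s: 45.18
eef_pos: [510.7, -289.7, 23.9]
tcp_rot: [[0.509, 0.848, -0.147], [0.86, -0.502, 0.086], [-0.001, -0.17, -0.985]]
force: [0.4, 0.3, -1.7]
grip_width: 49.2
```

Run:
```python
from go import *
plan(lane(-75,30,3),T,step=12);check(tag="n2");print(bot.sense()["force"])
```

```text
at [ 510.7 -289.7   23.9] yaw_y -30.6 w 49.2 t 45.175 n 2 j [-0.7   0.54  1.53 -0.03  1.23 -0.15]
[0.002, 0.0, 0.0, 0.5, -1.1, 6.1]
[0.002, 0.0, 0.0, 0.5, -1.0, 6.1]
rack coords base [-73.   29.   15.2] rot err deg [ 0.22  0.04 -0.04]
[ 1.16056778  0.30331229 -1.99200976]
```

View pics/n2.png

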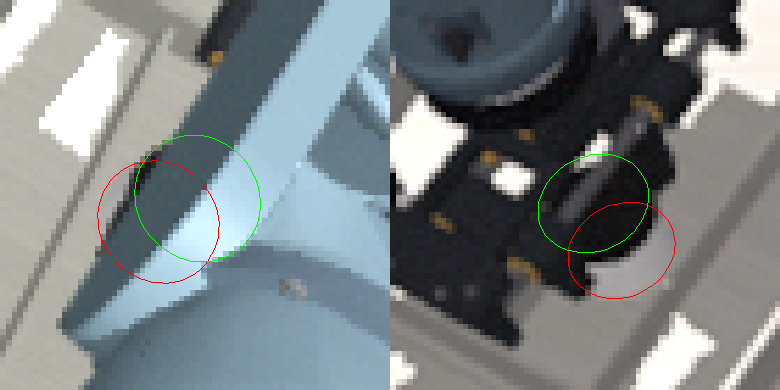

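Emit:
jog_arm(
  commands=[
    [0,0,0,1,0,6,40],
    [0,0,0,0,0,5,40],
  ],
)

```text
time_s: 45.52
eef_pos: [510.7, -288.6, 13.9]
tcp_rot: [[0.509, 0.848, -0.144], [0.861, -0.502, 0.084], [-0.001, -0.167, -0.986]]
force: [-0.1, 1.0, -1.5]
grip_width: 49.3
```

Emit:
jog_arm(
  commands=[
    [0,0,0,0,0,3,40],
    [0,0,0,0,0,2,40],
  ],
)

```text
time_s: 45.78
eef_pos: [510.7, -288.8, 12.9]
tcp_rot: [[0.509, 0.849, -0.144], [0.861, -0.502, 0.083], [-0.002, -0.167, -0.986]]
force: [-4.0, 3.5, 13.9]
grip_width: 49.6
```

Run:
```python
from go import *
check(tag="x");print(bot.sense()["force"])
```

```text
rack coords base [-71.6  29.9   4.4] rot err deg [ 0.4   0.1  -0.02]
[-3.55405481  2.42741559 13.03494   ]
```

Floor contact again, at h≈4. I'll release it and push it down.

Emit:
jog_arm(
  commands=[
    [0,0,0,0,0,-1,70],
    [0,0,0,0,0,0,70],
    [0,0,0,0,0,0,70],
    [0,0,0,0,0,-20,70],
    [0,0,0,0,0,-35,70],
  ],
)

```text
time_s: 46.5
eef_pos: [517.5, -292.3, 68.1]
tcp_rot: [[0.509, 0.848, -0.148], [0.861, -0.502, 0.086], [-0.001, -0.172, -0.985]]
force: [-0.0, -0.5, -0.2]
grip_width: 70.1
```

Emit:
jog_arm(
  commands=[
    [0,0,0,0,-27,2,0],
    [0,0,0,0,-27,2,0],
    [0,0,0,0,0,0,0],
    [0,0,0,0,0,0,0],
    [0,0,0,0,0,0,0],
  ],
)

```text
time_s: 47.12
eef_pos: [476.1, -269.1, 81.9]
tcp_rot: [[0.509, 0.85, -0.137], [0.861, -0.503, 0.077], [-0.003, -0.157, -0.988]]
force: [-0.3, -0.3, -0.1]
grip_width: 22.2
```

Run:
```python
from go import *
b=bot.snapshot("scene"); save(b,"s14.png",(140,180,340,330),4)
plan(lane(-128,30,3),T,step=17)
```

```text
at [ 476.2 -269.2   81.9] yaw_y -30.6 w 18.5 t 47.175 n 4 j [-0.71  0.38  1.64 -0.03  1.28 -0.17]
[0.004, 0.001, 0.0, 0.3, -1.6, 15.6]
[0.004, 0.001, 0.0, 0.3, -1.5, 15.6]
[0.004, 0.001, 0.0, 0.2, -1.5, 15.6]
[0.004, 0.001, 0.0, 0.2, -1.4, 15.6]
```

View pics/s14.png

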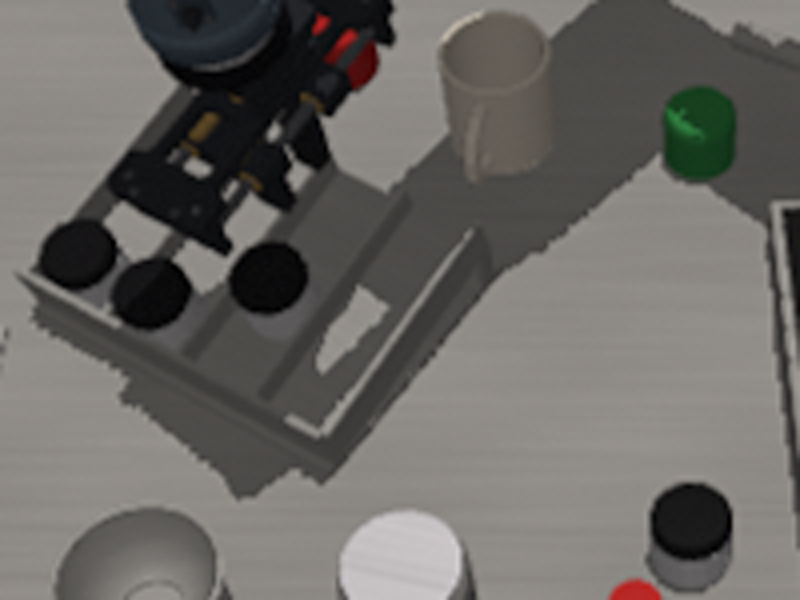

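Emit:
jog_arm(
  commands=[
    [0.005,0.001,0,0.3,-2,15,0],
    [0.005,0,0,0.3,-2,15,0],
    [0.004,0,0,0.2,-1.5,15,0],
    [0.004,0,0,0.2,-1.5,13,0],
    [0,0,0,0,0,0,0],
  ],
)

```text
time_s: 47.8
eef_pos: [460.3, -258.4, 19.4]
tcp_rot: [[0.509, 0.846, -0.156], [0.86, -0.501, 0.091], [-0.001, -0.181, -0.983]]
force: [-0.1, 0.0, 0.3]
grip_width: 0.4
```

Run:
```python
from go import *
check(tag="x"); plan(lane(-67.5,30,5),T,step=10)
```

```text
rack coords base [-130.5   30.3    0.5] rot err deg [-0.43  0.07 -0.05]
at [ 461.4 -259.3   20.8] yaw_y -30.6 w 0.5 t 47.9 n 7 j [-0.71  0.45  1.69 -0.04  1.18 -0.16]
[-0.001, 0.0, 0.0, 0.0, 8.9, -0.5]
[-0.001, 0.0, 0.0, 0.0, 8.9, -0.4]
[-0.001, 0.0, 0.0, 0.0, 8.9, -0.4]
[-0.001, 0.0, 0.0, 0.0, 8.9, -0.4]
[-0.001, 0.0, 0.0, 0.0, 8.9, -0.4]
[-0.001, 0.0, 0.0, 0.0, 8.9, -0.4]
[-0.001, 0.0, 0.0, 0.0, 8.9, -0.4]
```

Emit:
jog_arm(
  commands=[
    [0,0,0,0,10,-0.4,0],
    [0,0,0,0,10,-0.4,0],
    [0,0,0,0,10,-0.4,0],
    [0,0,0,0,9,-0.4,0],
    [0,0,0,0,7,-0.2,0],
  ],
)

```text
time_s: 48.52
eef_pos: [504.7, -285.3, 15.9]
tcp_rot: [[0.509, 0.847, -0.152], [0.86, -0.502, 0.087], [-0.003, -0.175, -0.985]]
force: [-1.0, -0.1, -0.1]
grip_width: 0.1
```

Emit:
jog_arm(
  commands=[
    [0,0,0,0,5,1,0],
    [0,0,0,0,4,0.5,0],
    [0,0,0,0,3,0,0],
  ],
)

```text
time_s: 48.9
eef_pos: [514.0, -290.7, 12.0]
tcp_rot: [[0.509, 0.846, -0.155], [0.861, -0.501, 0.089], [-0.002, -0.179, -0.984]]
force: [-11.4, 5.9, 12.6]
grip_width: 0.8
```

Run:
```python
from go import *
check(tag="x"); print(bot.sense()["force"])
```

```text
rack coords base [-67.6  29.9   4.2] rot err deg [-0.32  0.14 -0.04]
[-6.85813459  3.35888965  6.60984275]
```

Emit:
jog_arm(
  commands=[
    [0.005,0,0,0,-10,0,0],
    [0.005,0,0,0,-10,-2,0],
    [0,0,0,0,0,-40,60],
    [0,0,0,0,0,-50,70],
    [0,0,0,0,0,-30,70],
  ],
)

```text
time_s: 49.62
eef_pos: [513.5, -289.6, 136.3]
tcp_rot: [[0.509, 0.844, -0.169], [0.861, -0.5, 0.098], [-0.001, -0.195, -0.981]]
force: [0.5, -0.4, 0.3]
grip_width: 28.1
```

Run:
```python
from go import *
b=bot.snapshot("top");a=bot.snapshot("scene");save(a,"s15.png",(140,170,340,340),4)
np.set_printoptions(precision=1,suppress=True)
for o in caps(b,(305,175,365,275)): print("t",o[2])
for o in caps(a,(270,245,330,325)): print("s",o[2])
plan([677.4,-25.1,100],yawR(-45),step=58)
```

```text
t [678.2 -26.9  46. ]
s [682.5 -23.4  46. ]
at [ 515.1 -290.8  137.9] yaw_y -30.6 w 36.6 t 49.725 n 6 j [-0.7  0.4  1.4 -0.   1.4 -0.1]
[-0.032, 0.004, 0.042, 51.9, 1.9, 6.0]
[-0.032, 0.004, 0.042, 51.9, -0.5, 6.2]
[-0.032, 0.004, 0.042, 51.8, -2.8, 6.4]
[-0.032, 0.004, 0.042, 51.6, -5.2, 6.5]
[-0.032, 0.004, 0.042, 51.3, -7.5, 6.5]
[-0.032, 0.004, 0.042, 50.9, -9.9, 6.4]
```

View pics/s15.png

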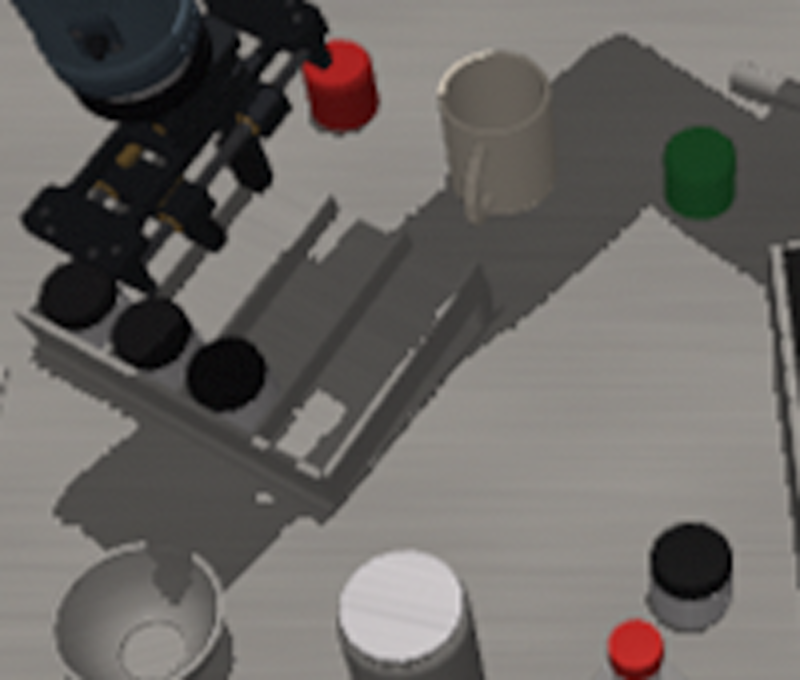

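Three tins are seated. Now the last one.

Emit:
jog_arm(
  commands=[
    [-0.032,0.004,0.042,52,2,2,70],
    [-0.032,0.004,0.042,52,-0.5,3,70],
    [-0.032,0.004,0.042,51.8,-2.8,5,70],
    [-0.032,0.004,0.042,51.6,-5.2,6,70],
    [-0.032,0.004,0.042,51,-7.5,6,70],
  ],
)

```text
time_s: 50.35
eef_pos: [651.7, -68.2, 109.4]
tcp_rot: [[0.689, 0.724, -0.025], [0.724, -0.689, 0.015], [-0.007, -0.029, -1.0]]
force: [0.7, -0.0, 0.3]
grip_width: 70.0
```

Run:
```python
from go import *
plan([677.4,-25.1,75],yawR(-45),step=40)
```

```text
at [651.7 -68.2 109.4] yaw_y -43.6 w 70.0 t 50.35 n 2 j [-0.29  0.47  1.44  0.01  1.26  0.47]
[-0.014, 0.003, 0.012, 24.6, -5.1, 17.2]
[-0.014, 0.003, 0.012, 24.4, -5.6, 17.2]
```

Emit:
jog_arm(
  commands=[
    [-0.014,0.003,0.012,23,-5,14,70],
    [-0.014,0.003,0.012,23,-5,14,70],
    [0,0,0,0,0,0,70],
    [0,0,0,0,0,0,70],
  ],
)

```text
time_s: 50.85
eef_pos: [672.5, -21.4, 74.8]
tcp_rot: [[0.703, 0.711, -0.007], [0.711, -0.703, 0.001], [-0.004, -0.006, -1.0]]
force: [-0.8, -0.2, -0.7]
grip_width: 70.0
```

Run:
```python
from go import *
w=bot.snapshot("wrist");save(w,"w11.png"); g=cv2.cvtColor(w["color"],7)
r=caps(w,(250,150,400,310),37.3,thr=56,amin=800)
print([(o[0],o[1][:5],o[2]) for o in r])
s=bot.sense();print(s["eef_pos"],np.round(s["tcp_rot"],3))
```

```text
[(array([326.16721311, 241.00204918]), array([  41,   67,   71,   48, 2440], dtype=int32), array([682.04137259, -19.30363674,  37.3       ]))]
[672.35256734 -21.47560972  74.7212447 ] [[ 0.703  0.711 -0.008]
 [ 0.711 -0.703  0.001]
 [-0.004 -0.006 -1.   ]]
```

View pics/w11.png

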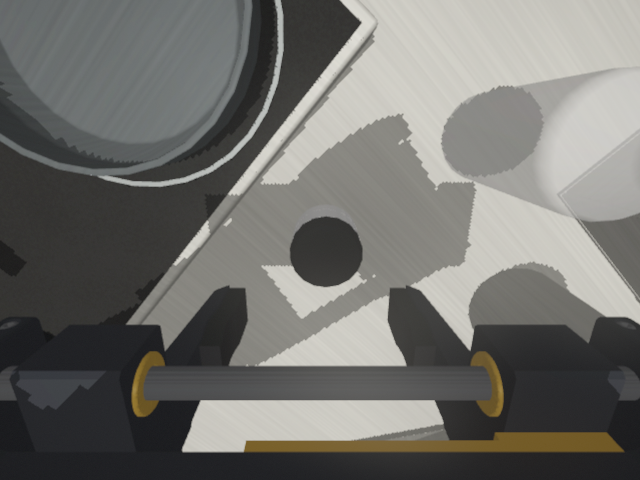

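Run:
```python
from go import *
w=bot.snapshot("wrist");t=at(w,(326,251.5),37.3);print(t)
plan([t[0],t[1],22],yawR(-45),step=18)
```

```text
[676.41062227 -24.81346626  37.3       ]
at [672.7 -21.8  75.2] yaw_y -44.7 w 70.3 t 50.95 n 3 j [-0.21  0.53  1.43 -0.    1.19  0.57]
[-0.002, 0.001, 0.002, 0.2, 1.7, 17.7]
[-0.002, 0.001, 0.002, 0.2, 1.6, 17.7]
[-0.002, 0.001, 0.002, 0.2, 1.6, 17.7]
```

Emit:
jog_arm(
  commands=[
    [0,0,0,1,3,18,70],
    [0,0,0,1,2,18,70],
    [0,0,0,0,0,16,70],
    [0,0,0,0,0,0,70],
    [0,0,0,0,0,0,70],
  ],
)

```text
time_s: 51.58
eef_pos: [677.0, -26.5, 19.0]
tcp_rot: [[0.706, 0.708, -0.008], [0.708, -0.706, 0.001], [-0.005, -0.006, -1.0]]
force: [0.1, -0.0, -1.1]
grip_width: 69.8
```

Run:
```python
from go import *
plan([676.4,-24.8,-11],yawR(-45),step=12)
```

```text
at [677.  -26.5  19. ] yaw_y -44.9 w 69.8 t 51.575 n 3 j [-0.21  0.61  1.43 -0.    1.11  0.57]
[-0.002, 0.002, 0.001, 0.3, -0.5, 10.0]
[-0.002, 0.002, 0.001, 0.3, -0.5, 10.0]
[-0.002, 0.002, 0.001, 0.3, -0.5, 10.0]
```

Emit:
jog_arm(
  commands=[
    [-0.002,0.002,0,0.5,-0.5,10,70],
    [-0.002,0.002,0,0.5,-0.5,10,70],
    [-0.002,0,0,0,-0.5,9.5,70],
    [0,0,0,0,0,0,70],
    [0,0,0,0,0,0,70],
  ],
)

```text
time_s: 52.2
eef_pos: [677.1, -24.4, -11.7]
tcp_rot: [[0.706, 0.709, 0.001], [0.709, -0.706, -0.001], [0.0, 0.002, -1.0]]
force: [0.2, 0.6, 0.8]
grip_width: 70.0
```

Run:
```python
from go import *
centre()
```

```text
TCP [676.9 -24.3 -11.8] captop [np.float64(271.5)] w 70.0 f [ 0.5 -0.6 -0.3]
pred centred captop row for this height: [np.float64(271.1), np.float64(268.9)]
```

View pics/wc.png

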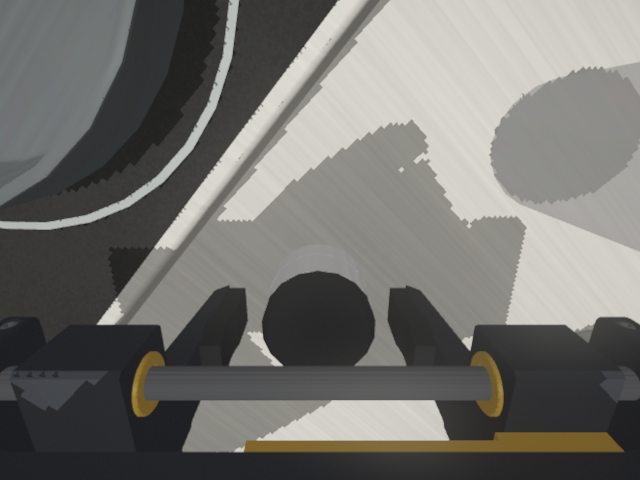

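Emit:
jog_arm(
  commands=[
    [0,0,0,0,0,0,40],
    [0,0,0,0,0,0,40],
    [0,0,0,0,0,0,40],
    [0,0,0,0,0,0,40],
  ],
  grip_force=15,
)

```text
time_s: 52.75
eef_pos: [677.6, -24.5, -11.0]
tcp_rot: [[0.706, 0.709, 0.003], [0.709, -0.706, -0.001], [0.001, 0.002, -1.0]]
force: [0.2, -0.1, -0.1]
grip_width: 49.7
```

Emit:
jog_arm(
  commands=[
    [0,0,0,0,0,-20,40],
    [0,0,0,0,0,-45,40],
    [0,0,0,0,0,-45,40],
  ],
)

```text
time_s: 53.12
eef_pos: [673.4, -23.7, 98.4]
tcp_rot: [[0.706, 0.709, -0.008], [0.709, -0.706, 0.001], [-0.005, -0.006, -1.0]]
force: [-0.7, 0.0, -2.3]
grip_width: 49.4
```

Run:
```python
from go import *
plan(lane(-75,90,75),T,step=50)
```

```text
at [673.4 -23.7  98.4] yaw_y -44.9 w 49.4 t 53.125 n 6 j [-0.21  0.5   1.41 -0.    1.23  0.57]
[0.028, -0.003, -0.041, -40.3, 10.9, 2.7]
[0.028, -0.003, -0.041, -40.8, 9.3, 2.5]
[0.028, -0.003, -0.041, -41.1, 7.7, 2.4]
[0.028, -0.003, -0.041, -41.4, 6.1, 2.3]
[0.028, -0.003, -0.041, -41.6, 4.4, 2.3]
[0.028, -0.003, -0.041, -41.7, 2.7, 2.3]
```

Emit:
jog_arm(
  commands=[
    [0.028,-0.003,-0.041,-40.3,11,-3,40],
    [0.028,-0.003,-0.041,-40.8,9.3,0,40],
    [0.028,-0.003,-0.041,-41,7.7,0,40],
    [0.028,-0.003,-0.041,-41.4,6,0,40],
    [0.028,-0.003,-0.041,-35,4.4,0,40],
  ],
)

```text
time_s: 53.75
eef_pos: [578.1, -203.5, 114.7]
tcp_rot: [[0.535, 0.837, -0.112], [0.845, -0.53, 0.073], [0.002, -0.134, -0.991]]
force: [0.1, 0.5, -2.1]
grip_width: 49.5
```

Run:
```python
from go import *
plan(lane(-75,90,75),T,step=40)
```

```text
at [ 578.1 -203.5  114.7] yaw_y -32.4 w 49.5 t 53.75 n 2 j [-0.54  0.45  1.46  0.01  1.36  0.03]
[0.02, -0.003, -0.015, -23.9, 0.0, 15.9]
[0.02, -0.003, -0.015, -23.8, -0.1, 16.0]
```

Emit:
jog_arm(
  commands=[
    [0.019,-0.003,-0.015,-20,0,12,40],
    [0.019,-0.003,-0.015,-20,0,12,40],
    [0,0,0,0,0,0,40],
    [0,0,0,0,0,0,40],
  ],
)

```text
time_s: 54.25
eef_pos: [554.1, -240.2, 96.0]
tcp_rot: [[0.512, 0.847, -0.142], [0.859, -0.505, 0.085], [0.0, -0.166, -0.986]]
force: [0.0, 0.4, -1.7]
grip_width: 49.9
```

Run:
```python
from go import *
plan(lane(-75,90,34),T,step=17);check(tag="o1")
```

```text
at [ 554.1 -240.2   96. ] yaw_y -30.8 w 49.9 t 54.25 n 4 j [-0.6   0.48  1.46 -0.01  1.36 -0.06]
[0.002, 0.0, -0.001, -0.9, -0.5, 13.6]
[0.002, 0.0, -0.001, -0.9, -0.4, 13.6]
[0.002, 0.0, -0.001, -0.9, -0.4, 13.6]
[0.002, 0.0, -0.001, -0.9, -0.4, 13.6]
rack coords base [-73.6  93.7  88.3] rot err deg [ 0.45 -0.06 -0.22]
```

View pics/o1.png

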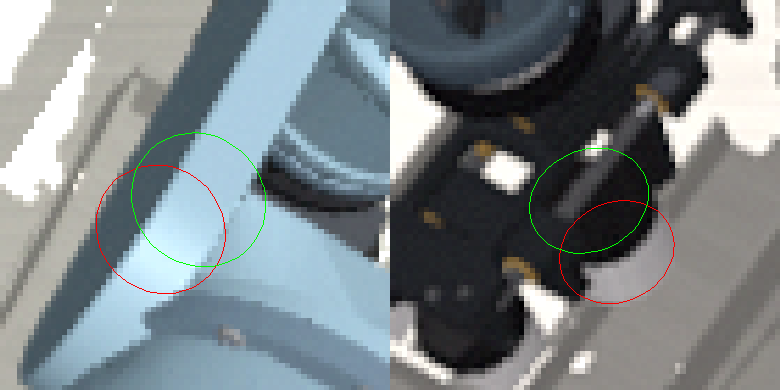

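Emit:
jog_arm(
  commands=[
    [0.005,0,-0.003,-2,-0.3,14,40],
    [0,0,0,-1.5,-0.3,14,40],
    [0,0,0,0,0,14,40],
    [0,0,0,0,0,0,40],
    [0,0,0,0,0,0,40],
  ],
)

```text
time_s: 54.98
eef_pos: [545.2, -236.8, 51.0]
tcp_rot: [[0.507, 0.849, -0.148], [0.862, -0.499, 0.088], [0.001, -0.172, -0.985]]
force: [-0.6, 1.0, -1.6]
grip_width: 49.5
```

Run:
```python
from go import *
plan(lane(-75,90,3),T,step=12);check(tag="o2")
```

```text
at [ 545.2 -236.8   51. ] yaw_y -30.5 w 49.5 t 54.975 n 4 j [-0.6   0.52  1.51 -0.01  1.29 -0.07]
[0.0, 0.0, 0.001, -0.5, 0.0, 9.9]
[0.0, 0.0, 0.001, -0.5, 0.0, 9.9]
[0.0, 0.0, 0.001, -0.5, 0.0, 9.9]
[0.0, 0.0, 0.001, -0.5, 0.0, 9.9]
rack coords base [-74.9  92.1  42.5] rot err deg [ 0.07 -0.04  0.14]
```

Emit:
jog_arm(
  commands=[
    [0,0,0.002,-2.4,0,0,40],
    [0,0,0,0,0,8,40],
    [0,0,0,0,0,8,40],
    [0,0,0,0,0,0,40],
  ],
)

```text
time_s: 55.58
eef_pos: [542.0, -238.1, 35.2]
tcp_rot: [[0.509, 0.848, -0.147], [0.861, -0.502, 0.087], [0.001, -0.171, -0.985]]
force: [-0.7, 0.1, -2.2]
grip_width: 49.7
```

Run:
```python
from go import *
plan(lane(-75,90,3),T,step=12);check(tag="o2");print(bot.sense()["force"])
```

```text
at [ 542.  -238.1   35.2] yaw_y -30.6 w 49.7 t 55.575 n 2 j [-0.61  0.54  1.52 -0.01  1.26 -0.07]
[0.002, 0.0, 0.0, 0.3, -0.4, 11.7]
[0.002, 0.0, 0.0, 0.3, -0.4, 11.7]
rack coords base [-74.3  89.3  26.5] rot err deg [ 0.18 -0.03  0.  ]
[-0.21655909 -0.87820402 -2.67269757]
```

View pics/o2.png

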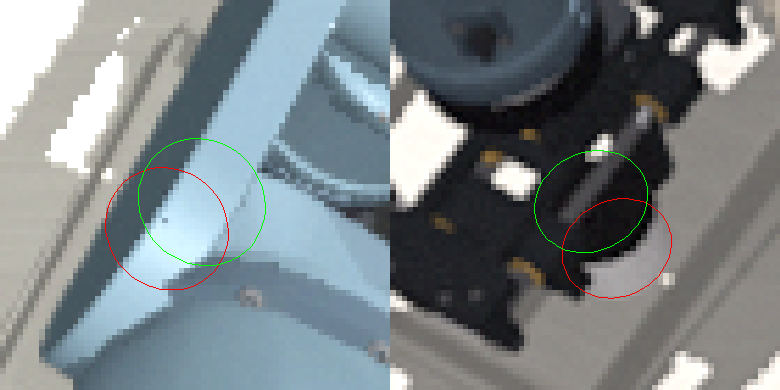

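Emit:
jog_arm(
  commands=[
    [0,0,0,0.5,0,9,40],
    [0,0,0,0,0,8,40],
    [0,0,0,0,0,4,40],
  ],
)

```text
time_s: 56.05
eef_pos: [539.9, -236.2, 14.3]
tcp_rot: [[0.509, 0.849, -0.145], [0.861, -0.502, 0.086], [0.0, -0.168, -0.986]]
force: [-1.3, 0.7, -2.5]
grip_width: 49.2
```

Emit:
jog_arm(
  commands=[
    [0,0,0,0,0,3,40],
    [0,0,0,0,0,2,40],
  ],
)

```text
time_s: 56.3
eef_pos: [539.9, -236.2, 13.3]
tcp_rot: [[0.509, 0.849, -0.145], [0.861, -0.501, 0.086], [0.0, -0.168, -0.986]]
force: [-4.0, 1.8, 11.5]
grip_width: 49.6
```

Run:
```python
from go import *
check(tag="x");print(bot.sense()["force"])
```

```text
rack coords base [-73.2  89.9   4.4] rot err deg [0.31 0.   0.02]
[-3.48257616  1.70671507 11.40739   ]
```

Emit:
jog_arm(
  commands=[
    [0,0,0,0,0,-1,70],
    [0,0,0,0,0,0,70],
    [0,0,0,0,0,0,70],
    [0,0,0,0,0,-20,70],
    [0,0,0,0,0,-35,70],
  ],
)

```text
time_s: 57.02
eef_pos: [546.9, -240.2, 68.8]
tcp_rot: [[0.509, 0.848, -0.148], [0.861, -0.501, 0.088], [0.0, -0.173, -0.985]]
force: [0.4, -0.4, 0.4]
grip_width: 70.1
```

Emit:
jog_arm(
  commands=[
    [0,0,0,0,-27,2,0],
    [0,0,0,0,-27,2,0],
    [0,0,0,0,0,0,0],
    [0,0,0,0,0,0,0],
    [0,0,0,0,0,0,0],
  ],
)

```text
time_s: 57.65
eef_pos: [505.9, -216.8, 82.7]
tcp_rot: [[0.509, 0.85, -0.136], [0.861, -0.503, 0.08], [-0.001, -0.158, -0.987]]
force: [-0.6, 0.1, -0.3]
grip_width: 21.9
```

Run:
```python
from go import *
b=bot.snapshot("scene"); save(b,"s16.png",(140,180,340,330),4)
plan(lane(-130,90,3),T,step=17)
```

```text
at [ 505.9 -216.8   82.7] yaw_y -30.6 w 17.9 t 57.7 n 4 j [-0.61  0.38  1.63 -0.01  1.29 -0.07]
[0.004, 0.0, 0.0, 0.2, -1.8, 15.7]
[0.004, 0.0, 0.0, 0.2, -1.7, 15.7]
[0.004, 0.0, 0.0, 0.2, -1.7, 15.7]
[0.004, 0.0, 0.0, 0.2, -1.6, 15.7]
```

View pics/s16.png

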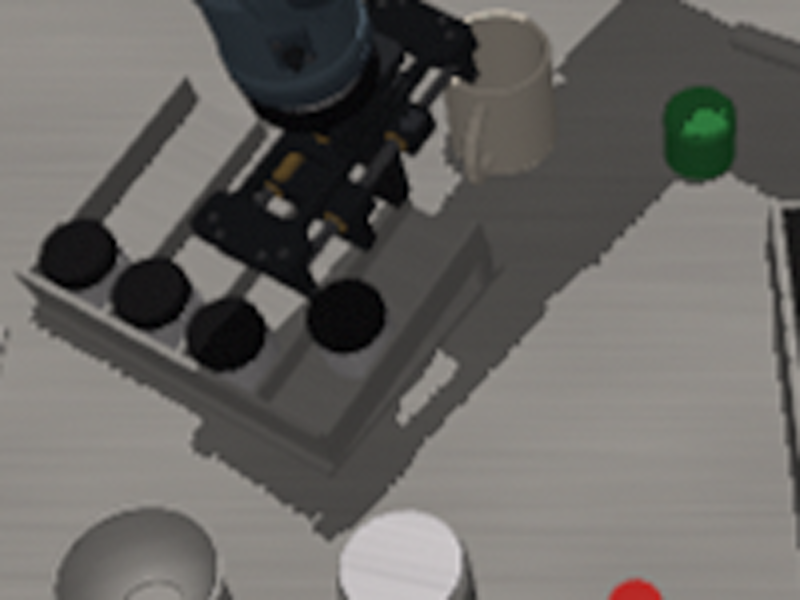

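Emit:
jog_arm(
  commands=[
    [0.005,0,0,0.2,-2,15,0],
    [0.005,0,0,0.2,-2,15,0],
    [0.004,0,0,0.2,-1.5,15,0],
    [0.004,0,0,0.2,-1,13,0],
    [0,0,0,0,0,0,0],
  ],
)

```text
time_s: 58.32
eef_pos: [490.2, -206.5, 20.1]
tcp_rot: [[0.509, 0.846, -0.157], [0.861, -0.501, 0.092], [-0.0, -0.182, -0.983]]
force: [0.4, -0.6, 0.2]
grip_width: 0.2
```

Run:
```python
from go import *
check(tag="x"); plan(lane(-67.5,90,5),T,step=10)
```

```text
rack coords base [-131.3   90.2    1.1] rot err deg [-0.47  0.01 -0.01]
at [ 491.4 -207.3   21.5] yaw_y -30.6 w 0.6 t 58.425 n 7 j [-0.61  0.46  1.68 -0.02  1.19 -0.07]
[-0.001, 0.0, 0.0, 0.0, 9.0, -0.4]
[-0.001, 0.0, 0.0, 0.0, 9.0, -0.4]
[-0.001, 0.0, 0.0, 0.0, 9.0, -0.4]
[-0.001, 0.0, 0.0, 0.0, 9.0, -0.3]
[-0.001, 0.0, 0.0, 0.0, 9.0, -0.3]
[-0.001, 0.0, 0.0, 0.0, 9.0, -0.3]
[-0.001, 0.0, 0.0, 0.0, 9.0, -0.3]
```

Emit:
jog_arm(
  commands=[
    [0,0,0,0,10,-0.4,0],
    [0,0,0,0,10,-0.4,0],
    [0,0,0,0,10,-0.4,0],
    [0,0,0,0,9,-0.4,0],
    [0,0,0,0,7,-0.2,0],
  ],
)

```text
time_s: 59.05
eef_pos: [534.7, -233.1, 16.5]
tcp_rot: [[0.509, 0.847, -0.152], [0.861, -0.501, 0.089], [-0.001, -0.176, -0.984]]
force: [-0.8, 0.9, 0.6]
grip_width: 0.9
```

Emit:
jog_arm(
  commands=[
    [0,0,0,0,5,1,0],
    [0,0,0,0,4,0.5,0],
    [0,0,0,0,4,0,0],
  ],
)

```text
time_s: 59.42
eef_pos: [544.7, -239.0, 12.5]
tcp_rot: [[0.509, 0.847, -0.156], [0.861, -0.501, 0.091], [-0.001, -0.181, -0.984]]
force: [-14.6, 6.9, 16.9]
grip_width: 0.8
```

Run:
```python
from go import *
check(tag="x"); print(bot.sense()["force"])
```

```text
rack coords base [-67.5  90.    4.6] rot err deg [-0.41  0.05 -0.01]
[-7.46860789  4.60342522  7.212944  ]
```

Same end position (−67.5), with contact force. Now I'll back off, raise, and check every tin and the pan before pressing the button.

Emit:
jog_arm(
  commands=[
    [0.005,0,0,0,-10,0,0],
    [0.005,0,0,0,-10,-2,0],
    [0,0,0,0,0,-45,0],
    [0,0,0,0,0,-50,0],
    [0,0,0,0,0,-30,0],
  ],
)

```text
time_s: 60.15
eef_pos: [545.3, -238.9, 141.8]
tcp_rot: [[0.509, 0.844, -0.17], [0.861, -0.499, 0.1], [-0.0, -0.197, -0.98]]
force: [-0.2, 0.1, -0.7]
grip_width: 0.7
```

Run:
```python
from go import *
plan([450,-20,190],yawR(-30.6),step=58)
```

```text
at [ 545.3 -238.9  141.8] yaw_y -30.6 w 0.7 t 60.15 n 5 j [-0.6   0.44  1.43 -0.01  1.47 -0.07]
[-0.04, 0.0, 0.0, 28.0, -39.8, -1.8]
[-0.04, 0.0, 0.0, 28.0, -39.7, -3.4]
[-0.04, 0.0, 0.0, 28.0, -39.6, -5.0]
[-0.04, 0.0, 0.0, 28.0, -39.3, -6.6]
[-0.04, 0.0, 0.0, 28.0, -39.0, -8.1]
```

Emit:
jog_arm(
  commands=[
    [-0.04,0,0,28,-39.8,-2,0],
    [-0.04,0,0,28,-39.7,-3,0],
    [-0.04,0,0,28,-39.6,-5,0],
    [-0.04,0,0,28,-39.3,-6,0],
    [-0.04,0,0,20,-30,-6,0],
  ],
)

```text
time_s: 60.78
eef_pos: [453.4, -29.1, 189.6]
tcp_rot: [[0.513, 0.858, 0.017], [0.858, -0.513, -0.009], [0.001, 0.019, -1.0]]
force: [0.7, 0.7, 0.6]
grip_width: 0.6
```

Run:
```python
from go import *
np.set_printoptions(precision=1,suppress=True)
a=bot.snapshot("scene");b=bot.snapshot("top");w=bot.snapshot("wrist")
save(a,"s17.png");save(b,"t17.png");save(w,"w17.png")
for n in("start_top",):
  for nm,p in(("s",a),("t",b),("w",w)):
    print(nm,[(np.array(r["xy"]),round(r["score"],2),at(p,r["xy"],50)) for r in bot.tip_of(p,n)])
s=bot.sense();print(s["eef_pos"],s["tcp_rot"])
```

```text
s [(array([351.7, 231.2]), 0.43, array([448.5,  77.1,  50. ]))]
t [(array([278.4, 288.9]), 0.57, array([464.1,  74.9,  50. ]))]
w [(array([269.7, 118.8]), 0.81, array([463.5,  69.8,  50. ]))]
[454.9 -31.5 189.2] [[ 0.5  0.9  0. ]
 [ 0.9 -0.5 -0. ]
 [ 0.   0.  -1. ]]
```

View pics/s17.png

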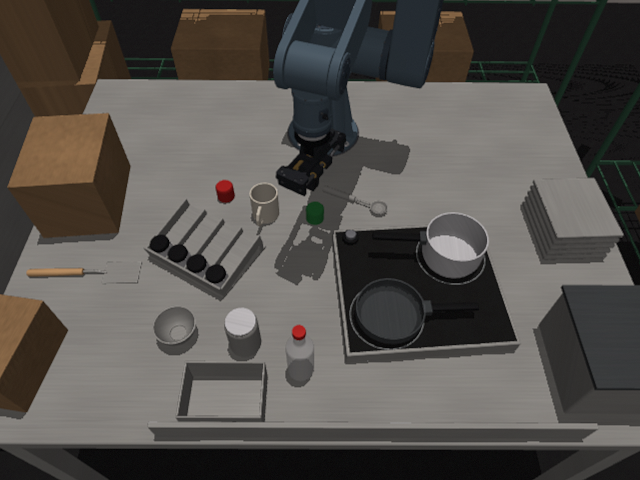

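View pics/t17.png

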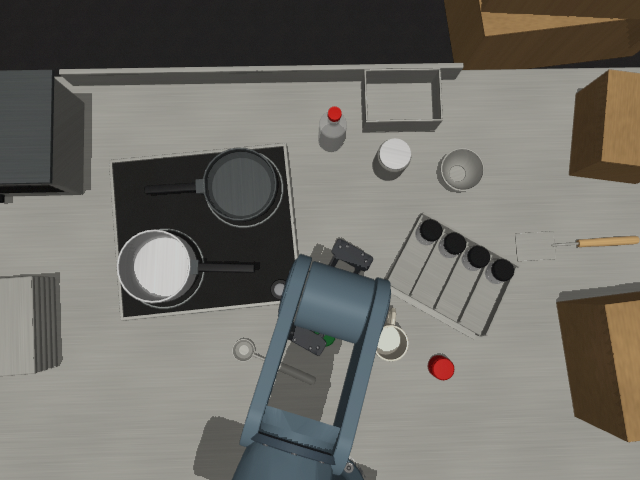

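View pics/w17.png

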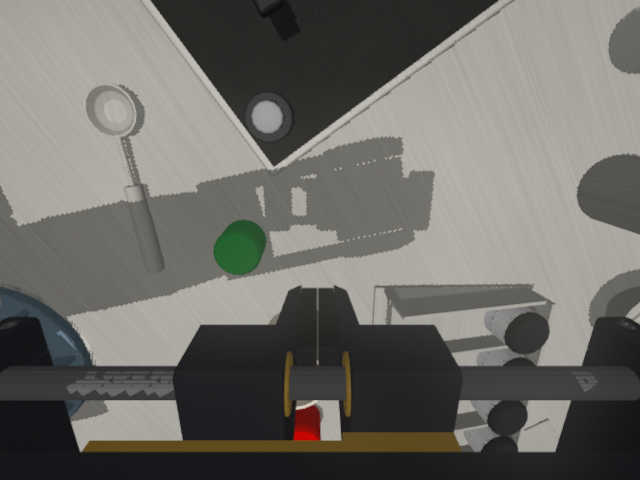

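Run:
```python
from go import *
np.set_printoptions(precision=1,suppress=True)
a=bot.snapshot("scene");b=bot.snapshot("top");w=bot.snapshot("wrist")
def tri(L):
    A=np.zeros((3,3));c=np.zeros(3)
    for p,uv in L:
        o,d=ray(p,uv);d=d/np.linalg.norm(d);M=np.eye(3)-np.outer(d,d);A+=M;c+=M@o
    return np.linalg.solve(A,c)
us=(351,234);ut=(279.7,289.3)
ac=a["color"][215:255,330:375,::-1]; tc=b["color"][270:310,260:305,::-1]; wc=w["color"][80:170,220:320,::-1]
cv2.imwrite("pics/btn.png",np.hstack([cv2.resize(x,(260,260),interpolation=0) for x in(ac,tc,wc)]))
print("tri st",tri([(a,us),(b,ut)]))
for z in(40,50,55,60): print(z,at(a,us,z),at(b,ut,z),at(w,(267,117),z-8.7))
for y in(-90,-30,30,90):
    c=q[:3]+Rk@np.array([-25,y,3+46]); print(y,proj(b,c),proj(a,c))
print([ (o[0]) for o in caps(b,(415,215,520,285),thr=40)]); print([(o[0]) for o in caps(a,(145,230,235,290),thr=35)])
for n in("saucepan_mid","saucepan_tip","saucepan_handle"): print(n,[(at(b,r["xy"],{"saucepan_mid":83.5}.get(n,110))) for r in bot.tip_of(b,n)[:1]])
```

```text
tri st [463.2  73.   56.8]
40 [450.   75.7  40. ] [463.1  72.7  40. ] [462.8  69.6  31.3]
50 [457.8  74.9  50. ] [463.1  72.1  50. ] [463.7  68.8  41.3]
55 [461.7  74.5  55. ] [463.1  71.8  55. ] [464.2  68.4  46.3]
60 [465.6  74.1  60. ] [463.1  71.5  60. ] [464.7  68.   51.3]
-90 [503.9 268.1] [157.1 242.6]
-30 [479.8 254.8] [175.4 252.5]
30 [455.8 241.5] [194.2 262.6]
90 [431.8 228.2] [213.6 273.1]
[array([430.6, 230. ]), array([454.3, 243.1]), array([478.2, 256.5]), array([502.2, 269.7])]
[array([159.2, 243.3]), array([177.4, 253. ]), array([196.1, 263.2]), array([215.2, 273.5])]
saucepan_mid [array([514.5, 324.9,  83.5])]
saucepan_tip [array([506.9, 123.2, 110. ])]
saucepan_handle [array([517.5, 189.4, 110. ])]
```

View pics/btn.png

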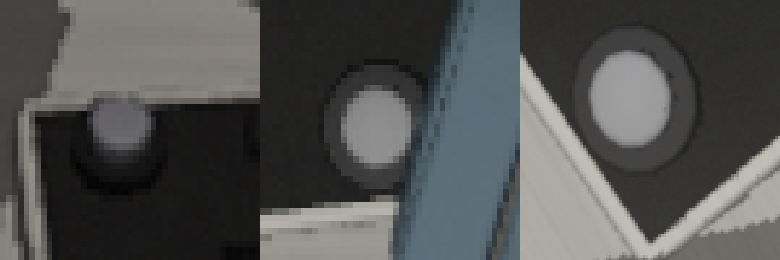

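Run:
```python
from go import *
b=bot.snapshot("top");a=bot.snapshot("scene")
A=cv2.resize(b["color"][210:285,412:522,::-1],None,fx=7,fy=7,interpolation=cv2.INTER_CUBIC)
def draw(im,p,o,k,x,y,z0):
    t=np.linspace(0,2*np.pi,60)
    for h,c in((z0,(0,0,255)),(z0+46,(0,255,0))):
        P=np.array([(proj(p,q[:3]+Rk@np.array([x+25*np.cos(v),y+25*np.sin(v),h]))-o+.5)*k for v in t]).astype(int); cv2.polylines(im,[P],True,c,1)
for y in(-90,-30,30,90): draw(A,b,[412,210],7,-25,y,3)
B=cv2.resize(a["color"][225:300,140:240,::-1],None,fx=7,fy=7,interpolation=cv2.INTER_CUBIC)
for y in(-90,-30,30,90): draw(B,a,[140,225],7,-25,y,3)
cv2.imwrite("pics/z1.png",cv2.convertScaleAbs(A,alpha=1.6));cv2.imwrite("pics/z2.png",cv2.convertScaleAbs(B,alpha=1.6))
```

```text
(no output)
```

View pics/z1.png

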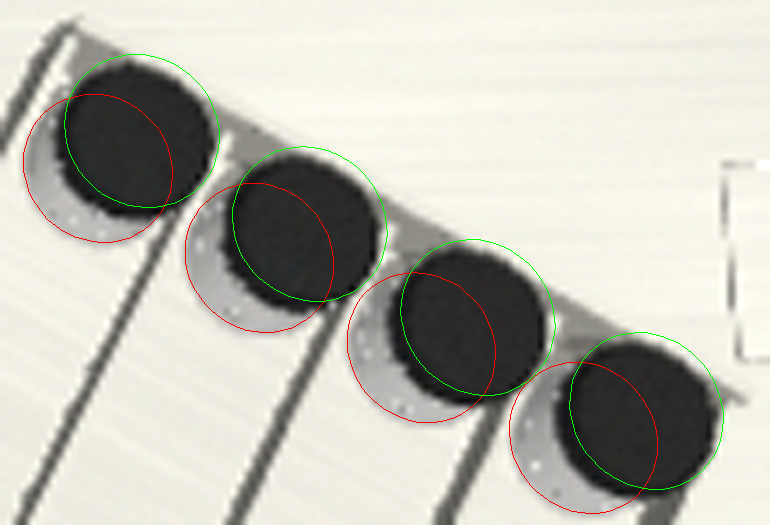

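View pics/z2.png

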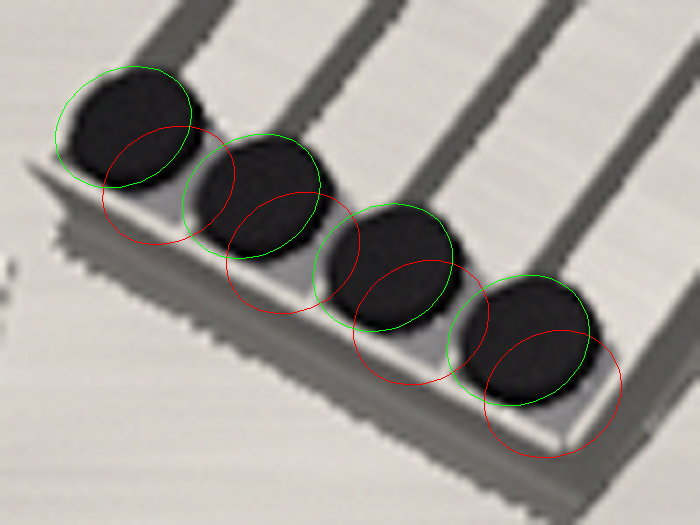

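Run:
```python
from go import *
plan(lane(-60,-110,170),T,step=58)
```

```text
at [454.5 -31.1 188.8] yaw_y -30.9 w 0.6 t 61.475 n 7 j [-0.33 -0.09  1.92 -0.    1.29  0.21]
[0.027, 0.0, -0.001, -47.4, 31.6, 2.6]
[0.027, 0.0, -0.001, -47.4, 31.6, 1.7]
[0.027, 0.0, -0.001, -47.4, 31.6, 0.9]
[0.027, 0.0, -0.001, -47.5, 31.6, 0.0]
[0.027, 0.0, -0.001, -47.5, 31.6, -0.8]
[0.027, 0.0, -0.001, -47.5, 31.5, -1.7]
[0.027, 0.0, -0.001, -47.5, 31.4, -2.5]
```

Emit:
jog_arm(
  commands=[
    [0.027,0,0,-47.4,31.6,0,0],
    [0.027,0,0,-47.4,31.6,0,0],
    [0.027,0,0,-47.4,31.6,-1,0],
    [0.027,0,0,-47.4,31.6,-1,0],
    [0.027,0,0,-47.4,31.6,-1,0],
  ],
)

```text
time_s: 62.1
eef_pos: [470.2, -320.2, 185.5]
tcp_rot: [[0.507, 0.856, -0.103], [0.862, -0.503, 0.064], [0.003, -0.121, -0.993]]
force: [1.0, -0.4, 0.4]
grip_width: 0.5
```

Emit:
jog_arm(
  commands=[
    [0.02,0,0,-40,20,-2,0],
    [0.01,0,0,-20,10,0,0],
    [0,0,0,0,0,0,0],
  ],
)

```text
time_s: 62.48
eef_pos: [464.2, -393.9, 181.1]
tcp_rot: [[0.512, 0.849, -0.13], [0.859, -0.506, 0.081], [0.003, -0.154, -0.988]]
force: [-0.6, 0.7, -0.6]
grip_width: 0.5
```

Run:
```python
from go import *
w=bot.snapshot("wrist");save(w,"w18.png"); s=bot.sense(); print(s["eef_pos"],Rk.T@(s["eef_pos"]-q[:3]))
```

```text
[ 464.28516211 -392.81829439  181.17935461] [-87.92490194 -83.36103791 160.913109  ]
```

View pics/w18.png

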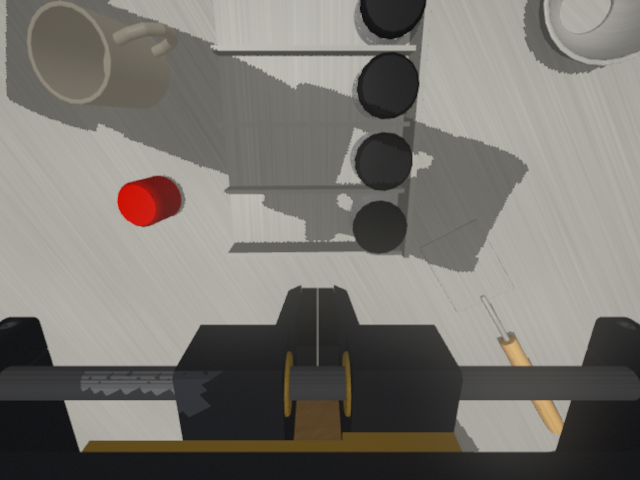

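Run:
```python
import cv2
c=cv2.imread("pics/w18.png")[40:265,330:450]
cv2.imwrite("pics/z3.png",cv2.convertScaleAbs(cv2.resize(c,None,fx=2.6*1,fy=2.6,interpolation=cv2.INTER_CUBIC)[:, :],alpha=1.8))
```

```text
(no output)
```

View pics/z3.png

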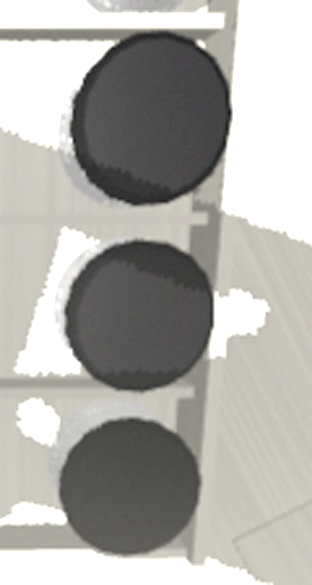

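Run:
```python
from go import *
w=bot.snapshot("wrist"); k=4;o=np.array([340,50])
im=cv2.resize(w["color"][50:260,340:440,::-1],None,fx=k,fy=k,interpolation=cv2.INTER_CUBIC); im=cv2.convertScaleAbs(im,alpha=1.7)
b=np.array([0,0,-8.7]); z=2
t=np.linspace(0,2*np.pi,80)
def L(X): return ((proj(w,q[:3]+b+Rk@np.array(X))-o+.5)*k).astype(int)
for y in(-90,-30,30):
    cv2.polylines(im,[np.array([L((-25+25*np.cos(v),y+25*np.sin(v),z+46)) for v in t])],True,(0,255,0),1)
for h,c in((z,(255,0,0)),(z+38,(0,0,255))): cv2.line(im,tuple(L((0,-122,h)).tolist()),tuple(L((0,122,h)).tolist()),c,1)
for y in(-58,-62,2,-2): cv2.line(im,tuple(L((-60,y,z+22)).tolist()),tuple(L((0,y,z+22)).tolist()),(255,0,255),1)
cv2.imwrite("pics/z4.png",im[:599])
```

```text
(no output)
```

View pics/z4.png

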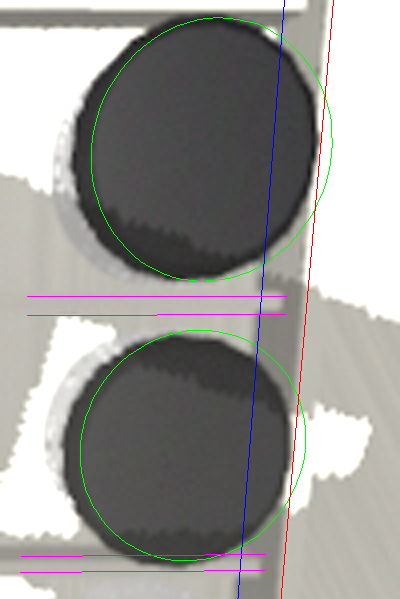

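The stop lines in the model match the picture and the caps overhang the stop. All four pushes ended at the same hard contact, so the tins count as seated. Next is the button, at about (463.5, 70) in the arm frame with its top at about z 57.

Run:
```python
from go import *
plan([463.5,69.5,130],yawR(-30.6),step=60)
```

```text
at [ 464.6 -391.9  181.5] yaw_y -30.7 w 0.6 t 62.575 n 8 j [-0.87  0.39  1.4  -0.05  1.5  -0.33]
[-0.019, 0.0, 0.0, 49.5, -28.2, 11.1]
[-0.019, 0.0, 0.0, 49.5, -28.4, 10.5]
[-0.019, 0.0, 0.0, 49.5, -28.6, 9.9]
[-0.019, 0.0, 0.0, 49.5, -28.8, 9.4]
[-0.019, 0.0, 0.0, 49.5, -28.9, 8.8]
[-0.019, 0.0, 0.0, 49.5, -29.1, 8.2]
[-0.019, 0.0, 0.0, 49.6, -29.2, 7.6]
[-0.019, 0.0, 0.0, 49.6, -29.4, 7.0]
```

Emit:
jog_arm(
  commands=[
    [-0.019,0,0,49.5,-28.2,4,0],
    [-0.019,0,0,49.5,-28.4,4,0],
    [-0.019,0,0,49.5,-28.6,4,0],
    [-0.019,0,0,49.5,-28.8,4,0],
    [-0.019,0,0,49.5,-28.9,4,0],
  ],
)

```text
time_s: 63.2
eef_pos: [466.1, -93.6, 179.1]
tcp_rot: [[0.51, 0.859, -0.043], [0.86, -0.509, 0.032], [0.006, -0.053, -0.999]]
force: [1.1, 0.3, 0.4]
grip_width: 0.2
```

Run:
```python
from go import *
plan([463.5,69.5,130],yawR(-30.6),step=45)
```

```text
at [466.1 -93.6 179.1] yaw_y -30.6 w 0.2 t 63.2 n 4 j [-0.46  0.02  1.84  0.01  1.33  0.08]
[-0.013, -0.002, 0.0, 34.7, -20.6, 13.6]
[-0.013, -0.002, 0.0, 34.7, -20.8, 13.3]
[-0.013, -0.002, 0.0, 34.7, -21.0, 12.9]
[-0.013, -0.002, 0.0, 34.7, -21.1, 12.6]
```

Emit:
jog_arm(
  commands=[
    [-0.013,-0.002,0,33,-20,12,0],
    [-0.013,-0.002,0,33,-20,12,0],
    [-0.013,-0.002,0,33,-20,12,0],
    [-0.013,-0.002,0,33,-20,10,0],
    [0,0,0,0,0,0,0],
  ],
)

```text
time_s: 63.82
eef_pos: [457.4, 77.4, 137.1]
tcp_rot: [[0.497, 0.868, 0.005], [0.868, -0.497, -0.001], [0.002, 0.005, -1.0]]
force: [-0.1, 0.2, -0.2]
grip_width: 0.2
```

Run:
```python
from go import *
w=bot.snapshot("wrist");save(w,"w19.png");plan([463.5,69.5,55],yawR(-30.6),step=30)
```

```text
at [458.1  76.2 137.6] yaw_y -29.8 w 0.6 t 63.875 n 3 j [-0.09  0.    1.95 -0.    1.19  0.43]
[0.002, -0.001, 0.004, -1.1, 2.5, 27.5]
[0.002, -0.001, 0.004, -1.1, 2.6, 27.5]
[0.002, -0.001, 0.004, -1.0, 2.6, 27.5]
```

View pics/w19.png

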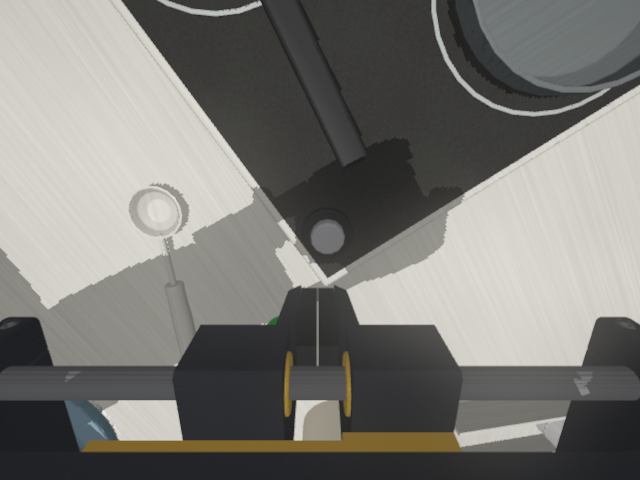

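Run:
```python
from go import *
w=bot.snapshot("wrist");t=at(w,(327.5,236),47);print(t,at(w,(353,158),100))
plan([t[0],t[1],60],yawR(-30.6),step=30)
```

```text
[463.03316103  67.12424561  47.        ] [509.50521081 120.74360171 100.        ]
at [458.9  75.  137.9] yaw_y -29.9 w 0.2 t 63.925 n 3 j [-0.09  0.    1.95 -0.    1.19  0.43]
[0.002, -0.001, 0.004, -1.6, 2.3, 26.0]
[0.002, -0.001, 0.004, -1.6, 2.4, 26.0]
[0.002, -0.001, 0.004, -1.6, 2.5, 26.0]
```

Emit:
jog_arm(
  commands=[
    [0,0,0,-1.5,2.3,26,0],
    [0,0,0,-1,2.3,26,0],
    [0,0,0,-0.5,1,22,0],
    [0,0,0,0,0,0,0],
    [0,0,0,0,0,0,0],
  ],
)

```text
time_s: 64.55
eef_pos: [466.2, 65.1, 66.4]
tcp_rot: [[0.503, 0.864, 0.015], [0.864, -0.503, -0.003], [0.005, 0.014, -1.0]]
force: [0.3, -0.8, 0.6]
grip_width: 0.7
```

Run:
```python
from go import *
w=bot.snapshot("wrist");save(w,"w20.png");a=bot.snapshot("scene");save(a,"s20.png",(300,160,460,280),5);plan([463.2,69,40],yawR(-30.6),step=30)
```

```text
at [466.2  65.4  66.4] yaw_y -30.2 w 0.6 t 64.65 n 1 j [-0.11  0.12  1.99 -0.    1.02  0.41]
[0.015, -0.005, 0.008, 1.5, -4.8, 26.4]
```

View pics/w20.png

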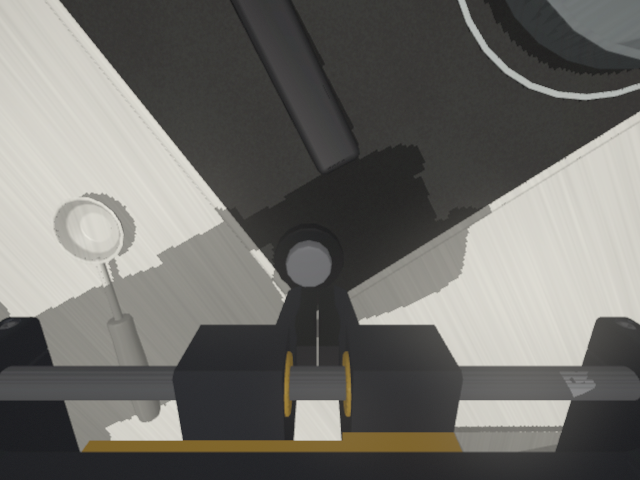

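View pics/s20.png

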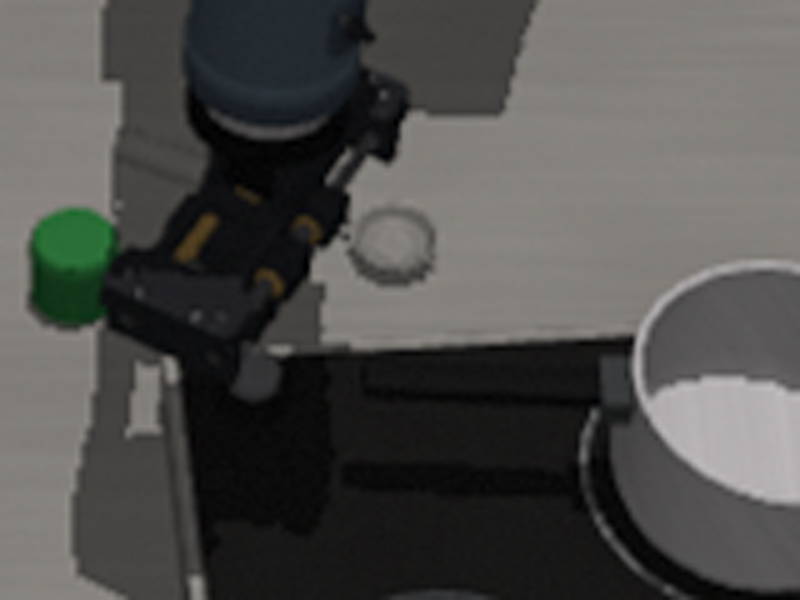

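Run:
```python
from go import *
w=bot.snapshot("wrist");t=at(w,(309,264),47);print(t)
plan([t[0],t[1],45],yawR(-30.6),step=30)
```

```text
[461.04555329  67.50413477  47.        ]
at [466.2  65.6  66.4] yaw_y -30.1 w 0.5 t 64.7 n 1 j [-0.11  0.12  1.99 -0.    1.02  0.41]
[0.015, -0.005, 0.008, -1.0, -5.7, 21.3]
```

Emit:
jog_arm(
  commands=[
    [0.013,-0.004,0.006,0,-5,8,0],
    [0,0,0,0,0,10,0],
    [0,0,0,0,0,6,0],
    [0,0,0,0,0,0,0],
  ],
)

```text
time_s: 65.2
eef_pos: [462.1, 68.4, 41.3]
tcp_rot: [[0.507, 0.862, 0.002], [0.862, -0.507, 0.0], [0.001, 0.002, -1.0]]
force: [-1.1, 0.6, -0.7]
grip_width: 0.3
```

Emit:
jog_arm(
  commands=[
    [0,0,0,0,0,4,0],
    [0,0,0,0,0,0,0],
  ],
)

```text
time_s: 65.45
eef_pos: [462.1, 68.5, 37.0]
tcp_rot: [[0.507, 0.862, 0.002], [0.862, -0.507, 0.0], [0.001, 0.002, -1.0]]
force: [0.8, -0.1, 0.1]
grip_width: 0.4
```

Emit:
jog_arm(
  commands=[
    [0,0,0,0,0,4,0],
    [0,0,0,0,0,3,0],
  ],
)

```text
time_s: 65.7
eef_pos: [462.6, 68.4, 30.0]
tcp_rot: [[0.507, 0.862, 0.003], [0.862, -0.507, -0.0], [0.001, 0.003, -1.0]]
force: [0.2, 0.6, 0.5]
grip_width: 0.5
```

Emit:
jog_arm(
  commands=[
    [0,0,0,0,0,3,0],
  ],
)

```text
time_s: 65.82
eef_pos: [462.6, 68.4, 26.9]
tcp_rot: [[0.507, 0.862, 0.003], [0.862, -0.507, -0.0], [0.001, 0.003, -1.0]]
force: [-1.6, -0.4, 3.2]
grip_width: 0.7
```

Emit:
jog_arm(
  commands=[
    [0,0,0,0,0,3,0],
  ],
)

```text
time_s: 65.95
eef_pos: [462.6, 68.4, 23.9]
tcp_rot: [[0.507, 0.862, 0.003], [0.862, -0.507, -0.0], [0.001, 0.002, -1.0]]
force: [-1.7, -0.6, 3.9]
grip_width: 0.9
```

Contact: the spring force is rising. I'll go on to the hard end.

Emit:
jog_arm(
  commands=[
    [0,0,0,0,0,3,0],
  ],
)

```text
time_s: 66.08
eef_pos: [462.9, 68.4, 22.9]
tcp_rot: [[0.507, 0.862, 0.002], [0.862, -0.507, -0.0], [0.001, 0.002, -1.0]]
force: [-18.3, 1.1, 48.7]
grip_width: 0.5
```

Emit:
jog_arm(
  commands=[
    [0,0,0,0,0,2,0],
  ],
)

```text
time_s: 66.2
eef_pos: [462.8, 68.4, 23.1]
tcp_rot: [[0.506, 0.862, 0.0], [0.862, -0.506, -0.001], [-0.0, 0.001, -1.0]]
force: [-14.7, 0.1, 33.5]
grip_width: 0.3
```

Emit:
jog_arm(
  commands=[
    [0,0,0,0,0,-8,0],
    [0,0,0,0,0,-20,0],
    [0,0,0,0,0,-40,0],
    [0,0,0,0,0,-50,0],
    [0,0,0,0,0,-30,0],
  ],
)

```text
time_s: 66.82
eef_pos: [460.8, 68.6, 172.9]
tcp_rot: [[0.506, 0.862, -0.004], [0.862, -0.506, -0.0], [-0.002, -0.004, -1.0]]
force: [1.3, 0.2, -0.0]
grip_width: 0.3
```

Run:
```python
from go import *
plan([330,-60,240],yawR(-30.6),step=55)
```

```text
at [460.8  68.6 172.9] yaw_y -30.4 w 0.3 t 66.825 n 4 j [-0.11 -0.03  1.9  -0.    1.27  0.42]
[-0.001, 0.001, 0.001, -44.3, -12.0, -16.6]
[-0.001, 0.001, 0.001, -44.3, -11.9, -16.7]
[-0.001, 0.001, 0.001, -44.3, -11.9, -16.7]
[-0.001, 0.001, 0.001, -44.3, -11.8, -16.7]
```

Emit:
jog_arm(
  commands=[
    [0,0,0,-44,-12,-17,0],
    [0,0,0,-44,-12,-17,0],
    [0,0,0,-44,-12,-17,0],
    [0,0,0,-30,-8,-10,0],
    [0,0,0,0,0,0,0],
  ],
)

```text
time_s: 67.45
eef_pos: [340.5, -52.4, 238.6]
tcp_rot: [[0.505, 0.863, 0.004], [0.863, -0.505, -0.004], [-0.001, 0.006, -1.0]]
force: [0.2, 0.1, 0.3]
grip_width: 0.5
```

Run:
```python
from go import *
a=bot.snapshot("scene");b=bot.snapshot("top");save(a,"s21.png");save(b,"t21.png")
print(bot.sense()["force"],bot.sense()["time_s"])
```

```text
[-0.34160862 -0.08762384  0.58254097] 67.55
```

View pics/s21.png

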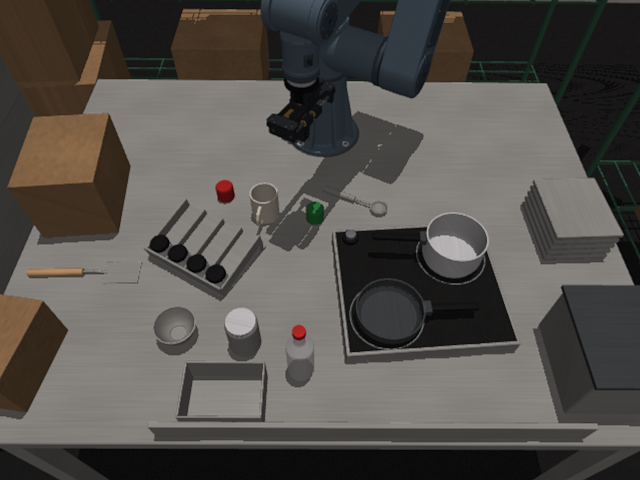

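View pics/t21.png

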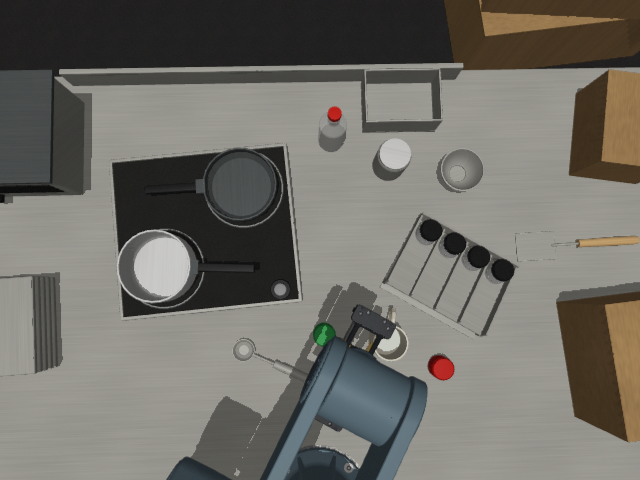

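Final views: the pan is on its zone with its handle over the hob at (200–257,267) in the top view. Four caps line the back stop from (431,230) to (502,270), the button is up, and everything else is in place. I'm handing in the job.

```bash
python3 -c "
from rig import bot
print(bot.close_job())"
```

```text
the job is handed in; nothing more can be done
None
```

The hob station is ready and the job was handed in at about 68 s, against the 210 s limit.

- **Saucepan:** I gripped the handle lightly and swung it round the pan's axis without lifting. The pan stands on its zone, about 2–3 mm off by the last estimate. The handle lies over the hob about 6° off parallel with its front edge, inside the edges and well clear of the skillet.
- **Tins:** All four stand upright, one per lane, each pushed down until it met a hard contact. That contact came at the same spot in every lane, within 0.3 mm, where the model puts the back stop.
- **Start button:** I pressed it last. It went about 6 mm to its hard end, then I let go. The skillet and everything else look unmoved.

Some checks were off or disagreed:
- **Fingertips:** The real fingertips sit about 26 mm behind the reported TCP. My first grip on the handle therefore closed on air above it, and I corrected all later heights for this.
- **Tin caps:** In the camera overlays the caps appeared about 3 mm short of the stop. I put this down to the caps being narrower than the tins plus calibration error, because the contact forces agree with seated tins. I did not confirm it independently.
- **Button force:** The vertical force peaked at about 49 N for a moment at the hard end. It went through the fingertips, not the gripper's body, and the wrist force stayed below its 120 N limit.

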